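# Turn the scraper plates and shut them in the disinfecting drawer

## Robot

A 7-joint arm with a two-finger parallel gripper is mounted at the origin on a cart in front of the work surface, level with it; the furniture and walls round the work are solid. World frame = base frame: x ahead of the robot, y to its left, z up, the work surface at z = 0. Lengths are in mm, angles in rad, forces in N, time in s.
With the tool pointing down it reaches from about 425 to 1025 mm from the base axis. Payload 9.4 kg.
Tool frame: the origin (TCP) lies on the centre line of the jaws, within the pads' length; the fingertips stand finger_overhang ahead of it and the grasp point (between the pads) is the TCP (finger_overhang is the distance from the TCP to the fingertips, in mm); z points along the fingers, y is the direction in which the jaws open and shut (so a half turn about z gives the same grasp; the last joint's range is limited). The gripper opens to 93 mm and grips with 3 to 60 N. Pads are 15 mm wide; open, the fingers measure 128 mm over their backs; the gripper's body (75 mm by 188 mm) begins 65 mm behind the grasp point.
Start: joints at [-1.235, 0.599, -0.003, 1.599, 0.002, 0.943, -0.08], TCP at [290.856, 664.099, 237.618] pointing down, gripper open.
Joint ranges: [-2.57, 2.57], [-0.35, 1.97], [-1.29, 1.29], [0.11, 2.56], [-1.05, 4.19], [0.11, 1.86], [-2.63, 2.63]. Speed limits (rad/s): [2.22, 2.22, 3.01, 3.01, 3.14, 3.14, 3.14].

## Interface

Orientations are given as a unit quaternion [x, y, z, w].
In Python, from station import * gives the robot as it stands.
- The arm moves only by the shell command python3 -m jog 'ROWS'. ROWS is JSON, a list of rows, each an object of numbers: "tx", "ty", "tz": the shift along the world's x, y, z in cm; "rx", "ry", "rz": the turn, a rotation vector about the world's x, y, z in degrees; "hand": the finger opening in cm, from 0 to 9.3. In form: [{"tx": .., "ty": .., "tz": .., "rx": .., "ry": .., "rz": .., "hand": ..}, ...]. A call has 1 to 12 rows; each row is the pose to reach, as a shift and turn from the pose commanded when the call began; what a row does not reach only later rows make up. A row lasts 1/12 s, in which the tool goes at most 41.7 mm and 7.16 degrees, less where a joint would pass 70% of its speed; a pose out of reach is approached as far as the arm can. A call with a gripper value outside its range is refused whole. The fingers move at their own pace and stop on an object; the grip force is fixed at half the most. Time passes only in rows, so rows that repeat a pose let the fingers close. It gives the time, the measured TCP pose, the force and the opening at its end, in the units of the state.
- sense(): the state, without advancing time (a new reading comes with each control period).
- camera(name): name is "scene" or "top"; returns the picture (420x560x3 uint8, red, green, blue); there is no depth.
- camera_params(name): a dict with "intrinsics" (3x3 intrinsics, pixels), "R" (3x3) and "t" (3): a world point X has camera coordinates R X + t. Camera axes: x right, y down, z forward; pixel columns grow to the right and rows downward; lengths in mm; the calibration is good to about 2 mm. A picture is of the moment at which its call begins. camera_params takes no time and is no camera call.
- hand_in(): hands the job in, once; it reports no verdict.
The state is a dict: "time": time; "joints": joint angles; "joint_velocities": joint speeds; "effort": joint torques, N m; "tcp_pos": TCP position; "eef_rot": TCP orientation; "ft_force": force on the tool from outside, world axes, zero at the start; "wrist_torque": the same for the moment, N m; "grip_width": opening from 0.0 (shut) to 1.0 (fully open).
Only numpy, scipy, OpenCV 4.12 (cv2) and the standard library are available. Lean on these libraries where they do the work, as an engineer would, in place of code of your own. Each camera call takes 0.05 s, during which the arm holds its last target.

## Task

The steel scraper plates on the bench lie with their ribbed faces down. Pull out the drawer of the low white disinfecting cabinet, turn every plate over and lay them all in the drawer, ribs up, each flat on its floor and none on top of another; then push the drawer fully shut and swing the clamp lever all the way down. Do not knock over the spray bottle.

Things in the scene. Friction and masses are not known exactly. Their poses are not given: they have to be found in the camera images.
- plate_1: steel scraper plate 70 x 60 x 12 mm, 0.28 kg, one face smooth, the other with two ribs 60 x 5 mm, 5 mm high, and a flat bail of rod at one end. Origin: centre of the plate, mid-thickness. x points to the bail's bar, z out of the smooth face (starts up, origin 11 mm above the bench; lying ribs up it is 6 mm above its support). Bar to far end of plate: 114 mm. May be absent
- plate_2: steel scraper plate 70 x 60 x 12 mm, 0.28 kg, one face smooth, the other with two ribs 60 x 5 mm, 5 mm high, and a flat bail of rod at one end. Origin: centre of the plate, mid-thickness. x points to the bail's bar, z out of the smooth face (starts up, origin 11 mm above the bench; lying ribs up it is 6 mm above its support). Bar to far end of plate: 114 mm. May be absent
- plate_3: steel scraper plate 70 x 60 x 12 mm, 0.28 kg, one face smooth, the other with two ribs 60 x 5 mm, 5 mm high, and a flat bail of rod at one end. Origin: centre of the plate, mid-thickness. x points to the bail's bar, z out of the smooth face (starts up, origin 11 mm above the bench; lying ribs up it is 6 mm above its support). Bar to far end of plate: 114 mm. May be absent
- plate_1_bar (a point): middle of this plate's bail bar: round, 8 mm thick, 54 mm long along the plate's y, at x = +79 mm, z = 0; 40 mm clear between bar and plate, 47 mm between the side rods. Pinched here (20 to 30 N holds) the plate can still turn about the bar: lifted it tends to hang, and with its far end on a surface it can be raised and laid over to either side
- plate_2_bar (a point): middle of this plate's bail bar: round, 8 mm thick, 54 mm long along the plate's y, at x = +79 mm, z = 0; 40 mm clear between bar and plate, 47 mm between the side rods. Pinched here (20 to 30 N holds) the plate can still turn about the bar: lifted it tends to hang, and with its far end on a surface it can be raised and laid over to either side
- plate_3_bar (a point): middle of this plate's bail bar: round, 8 mm thick, 54 mm long along the plate's y, at x = +79 mm, z = 0; 40 mm clear between bar and plate, 47 mm between the side rods. Pinched here (20 to 30 N holds) the plate can still turn about the bar: lifted it tends to hang, and with its far end on a surface it can be raised and laid over to either side
- drawer_floor (a point): centre of the drawer's inner floor (22 mm above the bench). x points into the cabinet (away from the robot), y to the left, z up. The inner floor measures 175 mm along x and 310 mm along y (three plates fit side by side with their length along x); side and back walls rise 22 mm above it, the front panel 39 mm (12 mm thick)
- drawer_handle (a point): middle of the drawer's handle: a round bar 10 mm thick, 100 mm long along the drawer's y, 38 mm in front of the front panel, 46 mm above the bench; held by a post at each end
- drawer (a joint): how far the drawer is out, m: 0 shut (front panel flush with the cabinet), 0.18 fully out (then its whole floor is in front of the cabinet); starts nearly shut; stiff by about 2 N. The cabinet is 370 mm wide, 86 mm high
- clamp_grip (a point): middle of the black cross bar (12 mm thick, 62 mm long along the cabinet's y) at the end of the clamp lever
- clamp_hinge (a point): hinge of the clamp lever at the right of the cabinet's front, 98 mm above the bench; the hinge axis is the cabinet's y, the point's x and z turn with the lever. From here to clamp_grip is 65 mm
- clamp (a joint): angle of the clamp lever, rad: 0 = lever up, leaning 50 degrees back from upright, away from the robot; grows as it swings over towards the robot and down; 2.44 = all the way down (lever level, pointing out of the cabinet's front, its tongue in front of the drawer). Stays where it is left (friction 0.1 N m)
- spray_bottle: white spray bottle with a blue trigger, 66 x 76 x 188 mm, standing on the bench; origin at the centre of its underside; must stay upright

How it is judged:
By the outcome, as a careful person would: the job done as asked, in the order asked, and still so for the second after the job is handed in, with the robot touching nothing.
Of plate_1, plate_2, plate_3 only 2 to 3 are there at a start; the rules pass over those that are not, and their reading is None.
At some moment in a run one of plate_1, plate_2, plate_3 may be knocked a few centimetres aside while the robot is not near it.
Once in a run the grip may slacken for a moment while it holds something.
It also fails if it takes over 210 s, if anything falls off the work surface, if the arm or the gripper's body presses on something with over 40 N, if the wrist force passes 120 N, or if a joint passes its speed limit or range.

## Working session

There is one attempt and no reset: what is moved stays moved. The work goes in short steps, Python scripts to look and compute and a shell command to move; the robot and the scene stay as the last step left them, time stands still between calls to the robot, and variables do not carry over. Pictures are saved under pics/ and viewed, and the job is handed in when it is done.

```bash
ls; mkdir -p pics; python3 - <<'E'
from station import *
import cv2,json
s=sense();print(s)
for n in("scene","top"):
    p=camera_params(n);print(n,p)
    cv2.imwrite(f"pics/{n}0.png",cv2.cvtColor(camera(n),cv2.COLOR_RGB2BGR))
try: print(finger_overhang)
except Exception as e: print(e)
E
```

```text
pics
{'time': 0.0, 'joints': array([-1.23468478,  0.60010149, -0.00254397,  1.6000913 ,  0.00179641,
        0.94289205, -0.07980931]), 'joint_velocities': array([-0.00135816,  0.00041103,  0.00160405,  0.00077312, -0.00078286,
       -0.00039165,  0.00196978]), 'effort': array([-3.44484979e-04, -7.65098476e+01,  1.49713799e+00, -2.52352506e+01,
       -5.25587169e-02,  1.71766116e-02,  1.62755155e-04]), 'tcp_pos': array([290.69633394, 663.69276361, 236.7907818 ]), 'eef_rot': array([ 2.04919933e-01,  9.78778456e-01, -7.39980831e-04, -8.63299243e-05]), 'ft_force': array([0.65128061, 0.36439663, 0.01515186]), 'wrist_torque': array([-0.01040076,  0.03463414,  0.04527756]), 'grip_width': 1.0013556205505432}
scene {'intrinsics': array([[536.62964047,   0.        , 275.79239082],
       [  0.        , 536.62964047, 209.08519684],
       [  0.        ,   0.        ,   1.        ]]), 'R': array([[ 0.75654556, -0.65364015,  0.01983353],
       [-0.30040401, -0.37431781, -0.87729334],
       [ 0.58085819,  0.65775431, -0.4795446 ]]), 't': array([-466.08930942,  253.1809742 , 1304.41099758])}
top {'intrinsics': array([[514.69972697,   0.        , 277.24213498],
       [  0.        , 514.69972697, 212.46361969],
       [  0.        ,   0.        ,   1.        ]]), 'R': array([[ 1.05715387e-02, -9.99944118e-01,  5.76435714e-05],
       [-9.81779276e-01, -1.03904355e-02, -1.89740590e-01],
       [ 1.89730586e-01,  1.94925672e-03, -9.81834255e-01]]), 't': array([ -18.01153081,  592.98193152, 1433.02558255])}
19.0
```

View pics/scene0.png

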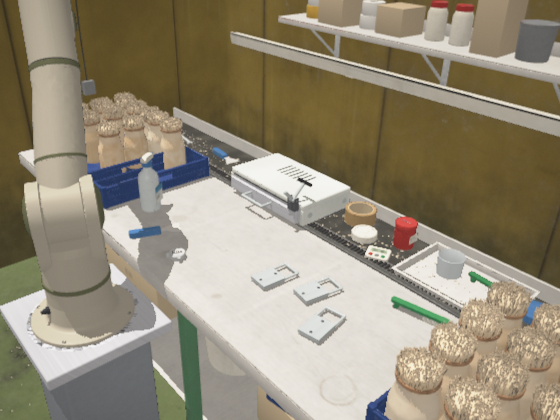

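View pics/top0.png

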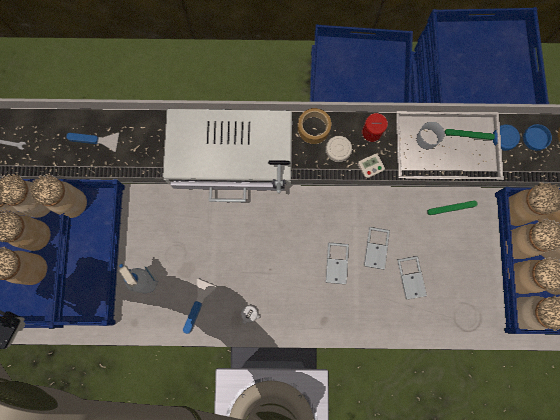

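Three plates are there, in the top view near (337,263), (377,248) and (411,277), with their bails towards +x. The handle is near (230,196), the clamp near (279,170), and the bottle near (143,277). I'll enlarge these areas.

```bash
cat > h.py <<'E'
from station import *
import cv2,numpy as np
from scipy.spatial.transform import Rotation as Ro
def shot(n,name,box=None,k=1):
    im=cv2.cvtColor(camera(n),cv2.COLOR_RGB2BGR)
    cv2.imwrite(f"pics/{name}_full.png",im)
    if box is not None:
        x0,y0,x1,y1=box; im=cv2.resize(im[y0:y1,x0:x1],None,fx=k,fy=k,interpolation=cv2.INTER_CUBIC)
    cv2.imwrite(f"pics/{name}.png",im)
def back(n,u,v,z):
    p=camera_params(n);K,R,t=p["intrinsics"],p["R"],p["t"]
    d=R.T@np.linalg.inv(K)@np.array([u,v,1.]);c=-R.T@t
    return c+d*(z-c[2])/d[2]
def backx(n,u,v,x):
    p=camera_params(n);K,R,t=p["intrinsics"],p["R"],p["t"]
    d=R.T@np.linalg.inv(K)@np.array([u,v,1.]);c=-R.T@t
    return c+d*(x-c[0])/d[0]
def proj(n,X):
    p=camera_params(n);c=p["R"]@np.array(X,float)+p["t"];q=p["intrinsics"]@c;return q[:2]/q[2]
def tri(uv):
    A=[]
    for n,(u,v) in uv.items():
        p=camera_params(n);P=p["intrinsics"]@np.c_[p["R"],p["t"]]
        A+= [u*P[2]-P[0],v*P[2]-P[1]]
    X=np.linalg.svd(np.array(A))[2][-1];return X[:3]/X[3]
def st():
    s=sense();R=Ro.from_quat(s["eef_rot"]).as_matrix()
    print("t",round(s["time"],2),"tcp",s["tcp_pos"].round(1),"z",R[:,2].round(3),"y",R[:,1].round(3),"F",s["ft_force"].round(1),"w",round(float(s["grip_width"])*93,1))
E
python3 - <<'E'
import cv2
for n,f,b,k in(("a","top",(310,210,450,310),5.7),("b","top",(150,90,310,210),5),("c","scene",(240,250,360,350),6),("d","scene",(220,140,360,230),5.6)):
    im=cv2.imread(f"pics/{f}0.png");x0,y0,x1,y1=b
    cv2.imwrite(f"pics/{n}0.png",cv2.resize(im[y0:y1,x0:x1],None,fx=k,fy=k,interpolation=cv2.INTER_CUBIC))
E
```

```text
(no output)
```

View pics/a0.png

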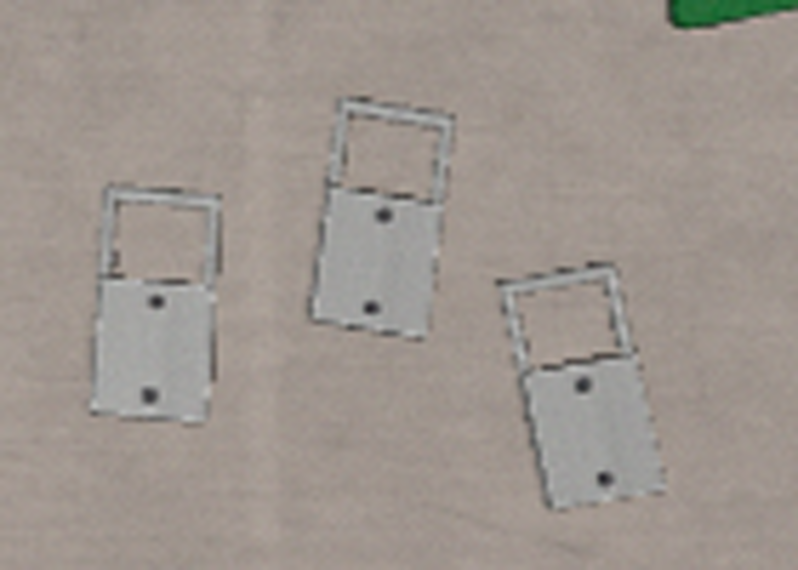

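View pics/b0.png

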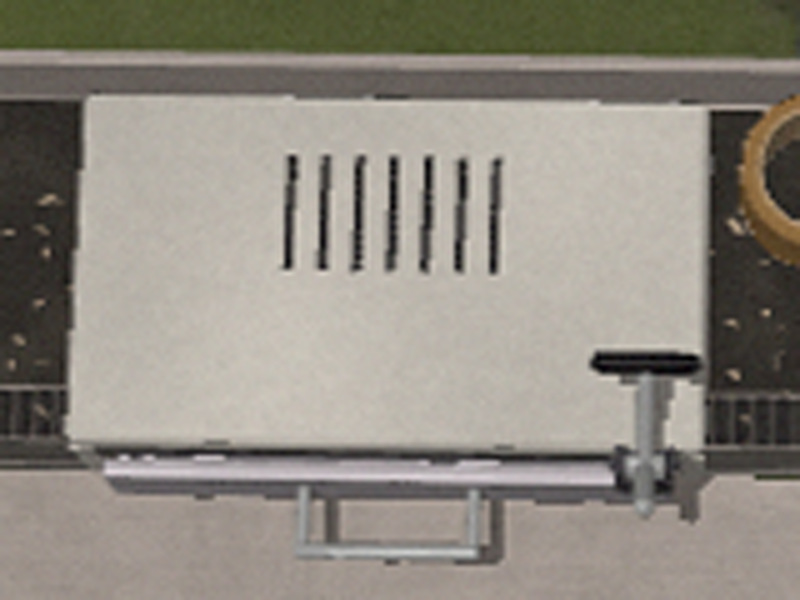

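View pics/d0.png

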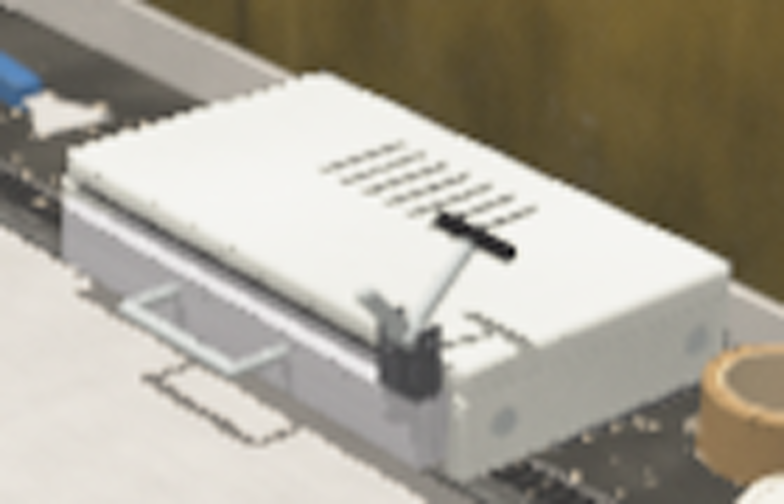

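```bash
python3 - <<'E'
from h import *
np.set_printoptions(precision=1,suppress=True)
L=tri({"top":(210.8,200.1),"scene":(243.6,194.1)});Rr=tri({"top":(245,200.4),"scene":(262.9,205.7)})
print("handle",L,Rr, back("top",227.9,200.2,46))
for n,q in {"1":[(110,192),(218,202),(93,412),(207,421)],"2":[(343,105),(452,121),(312,319),(425,336)],"3":[(502,286),(612,270),(550,507),(664,490)]}.items():
    B=[back("top",310+u/5.7,210+v/5.7,11) for u,v in q]
    b=(B[0]+B[1])/2;f=(B[2]+B[3])/2;d=b-f
    print(n,"bar",b,"far",f,np.linalg.norm(d),"yaw",np.degrees(np.arctan2(d[1],d[0])))
# cabinet top front edge in crop b: (75,440),(705,452); back (85,97),(708,110)
for u,v in[(72,440),(705,452),(85,97),(708,110)]: print(back("top",150+u/5,90+v/5,86))
print("bottle",back("scene",150,208,0),back("top",143,277,60))
# clamp
print("grip",tri({"top":(150+646/5,90+362/5),"scene":(220+475/5.6,140+235/5.6)}))
E
```

```text
handle [630.1 181.8  51.3] [630.4  82.2  49.7] [630.3 133.2  46. ]
1 bar [ 507.5 -194.1   11. ] far [ 394.7 -185.6   11. ] 113.1141351270865 yaw -4.312708050466665
2 bar [ 552.8 -316.1   11. ] far [ 441.2 -298.2   11. ] 112.99632964405464 yaw -9.120432320323093
3 bar [ 467.7 -395.9   11. ] far [ 355.8 -417.1   11. ] 113.79749855640483 yaw 10.722095548393272
[684.9 313.5  86. ]
[681.7 -50.3  86. ]
[893.8 316.8  86. ]
[889.6 -50.9  86. ]
bottle [388.8 373.9   0. ] [403.2 364.8  60. ]
grip [717.1 -15.4 144.3]
```

```bash
python3 -m jog '[{"tx":2,"ty":-4,"rz":-5},{"tx":4,"ty":-7.5,"rz":-10},{"tx":6,"ty":-11,"rz":-16},{"tx":8,"ty":-14.5,"rz":-22},{"tx":10.5,"ty":-18,"rz":-28},{"tx":12.5,"ty":-21.5,"rz":-34},{"tx":15,"ty":-25,"rz":-40},{"tx":17,"ty":-28.5,"rz":-46},{"tx":19,"ty":-32,"rz":-52},{"tx":21,"ty":-35.5,"rz":-58},{"tx":23.5,"ty":-39,"rz":-64},{"tx":25.5,"ty":-42,"rz":-66.4}]'
python3 -m jog '[{"tx":2,"ty":-2.8,"hand":2.4},{"tx":4,"ty":-5.6,"hand":2.4},{"tx":6,"ty":-8.4,"hand":2.4},{"tx":8.4,"ty":-11.2,"hand":2.4},{"tx":8.4,"ty":-11.2,"tz":-2,"hand":2.4},{"tx":8.4,"ty":-11.2,"tz":-5,"hand":2.4},{"tx":8.4,"ty":-11.2,"tz":-8,"hand":2.4},{"tx":8.4,"ty":-11.2,"tz":-11,"hand":2.4},{"tx":8.4,"ty":-11.2,"tz":-11,"hand":2.4},{"tx":8.4,"ty":-11.2,"tz":-11,"hand":2.4}]'
python3 - <<'E'
from h import *
st()
shot("top","t1",(150,90,310,210),5);shot("scene","s1",(200,120,360,240),5)
E
```

```text
t 0.1 tcp [290.7 663.7 236.9] z [-0.    -0.001 -1.   ] y [ 0.401  0.916 -0.001] F [0.1 0.3 0.3] w 92.9schema error: expected keys tx, ty, tz, rx, ry, rz, hand
schema error: expected keys tx, ty, tz, rx, ry, rz, hand
```

```bash
python3 -m jog '[{"tx":2,"ty":-4,"tz":0,"rx":0,"ry":0,"rz":-5,"hand":9.3},{"tx":4,"ty":-7.5,"tz":0,"rx":0,"ry":0,"rz":-10,"hand":9.3},{"tx":6,"ty":-11,"tz":0,"rx":0,"ry":0,"rz":-16,"hand":9},{"tx":8,"ty":-14.5,"tz":0,"rx":0,"ry":0,"rz":-22,"hand":8},{"tx":10.5,"ty":-18,"tz":0,"rx":0,"ry":0,"rz":-28,"hand":7},{"tx":12.5,"ty":-21.5,"tz":0,"rx":0,"ry":0,"rz":-34,"hand":6},{"tx":15,"ty":-25,"tz":0,"rx":0,"ry":0,"rz":-40,"hand":5},{"tx":17,"ty":-28.5,"tz":0,"rx":0,"ry":0,"rz":-46,"hand":4},{"tx":19,"ty":-32,"tz":0,"rx":0,"ry":0,"rz":-52,"hand":3},{"tx":21,"ty":-35.5,"tz":0,"rx":0,"ry":0,"rz":-58,"hand":2.4},{"tx":23.5,"ty":-39,"tz":0,"rx":0,"ry":0,"rz":-64,"hand":2.4},{"tx":25.5,"ty":-42,"tz":0,"rx":0,"ry":0,"rz":-66.4,"hand":2.4}]'
python3 -m jog '[{"tx":4,"ty":-5.6,"tz":0,"rx":0,"ry":0,"rz":0,"hand":2.4},{"tx":8.4,"ty":-11.2,"tz":-2,"rx":0,"ry":0,"rz":0,"hand":2.4},{"tx":8.4,"ty":-11.2,"tz":-5,"rx":0,"ry":0,"rz":0,"hand":2.4},{"tx":8.4,"ty":-11.2,"tz":-8,"rx":0,"ry":0,"rz":0,"hand":2.4},{"tx":8.4,"ty":-11.2,"tz":-11,"rx":0,"ry":0,"rz":0,"hand":2.4},{"tx":8.4,"ty":-11.2,"tz":-11,"rx":0,"ry":0,"rz":0,"hand":2.4},{"tx":8.4,"ty":-11.2,"tz":-11,"rx":0,"ry":0,"rz":0,"hand":2.4}]'
python3 - <<'E'
from h import *
st()
shot("top","t1",(150,90,310,210),5);shot("scene","s1",(200,120,360,240),5)
E
```

```text
time: 1.2
tcp_pos: [546.9, 241.8, 237.8]
eef_rot: [0.71, 0.704, 0.0, 0.0]
ft_force: [1.0, 1.3, -0.4]
grip_width: 0.373
time: 1.78
tcp_pos: [628.5, 131.7, 126.1]
eef_rot: [0.708, 0.707, -0.002, -0.001]
ft_force: [-0.3, 0.4, 0.4]
grip_width: 0.255
t 1.78 tcp [628.5 131.7 126.1] z [-0.005 -0.001 -1.   ] y [ 1.    -0.002 -0.005] F [-0.3  0.4  0.4] w 23.8
```

View pics/s1.png

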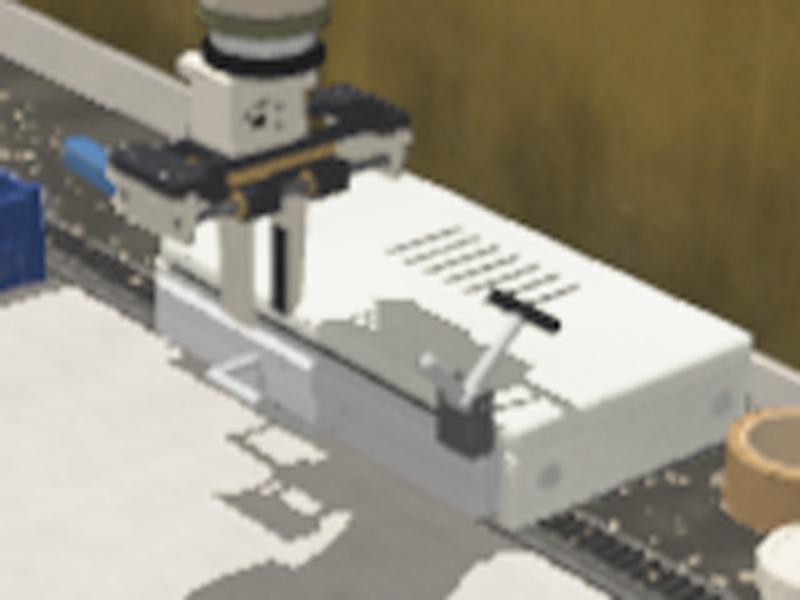

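View pics/t1.png

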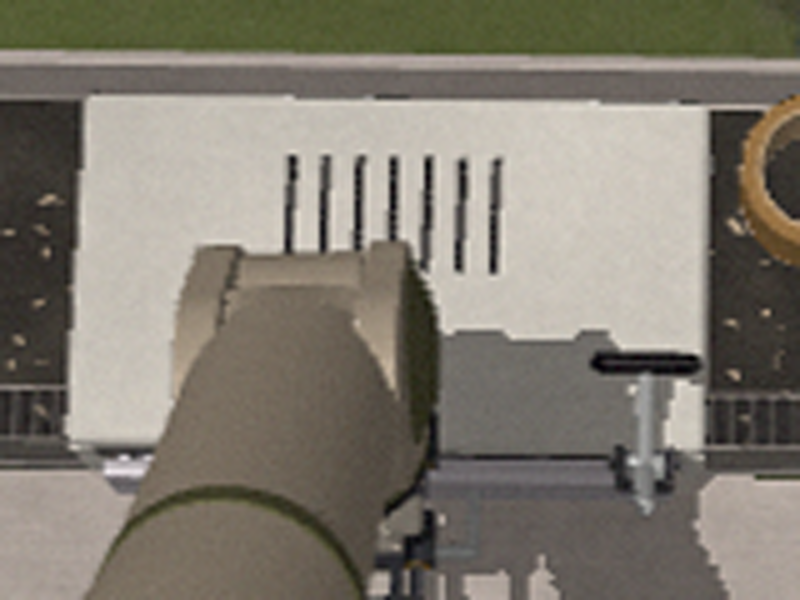

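The hand is above the handle, with the fingers straddling its line: the handle is at about (235,380) in the scene crop and the fingers are at (260,300). I'll descend and grip.

```bash
python3 -m jog '[{"tx":0.1,"ty":0,"tz":-2.5,"rx":0,"ry":0,"rz":0,"hand":2.4},{"tx":0.1,"ty":0,"tz":-5,"rx":0,"ry":0,"rz":0,"hand":2.4},{"tx":0.1,"ty":0,"tz":-7,"rx":0,"ry":0,"rz":0,"hand":2.4},{"tx":0.1,"ty":0,"tz":-8,"rx":0,"ry":0,"rz":0,"hand":2.4},{"tx":0.1,"ty":0,"tz":-8,"rx":0,"ry":0,"rz":0,"hand":2.4},{"tx":0.1,"ty":0,"tz":-8,"rx":0,"ry":0,"rz":0,"hand":0.8},{"tx":0.1,"ty":0,"tz":-8,"rx":0,"ry":0,"rz":0,"hand":0.6},{"tx":0.1,"ty":0,"tz":-8,"rx":0,"ry":0,"rz":0,"hand":0.5},{"tx":0.1,"ty":0,"tz":-8,"rx":0,"ry":0,"rz":0,"hand":0.5},{"tx":0.1,"ty":0,"tz":-8,"rx":0,"ry":0,"rz":0,"hand":0.5}]'

```

```text
time: 2.72
tcp_pos: [631.7, 132.6, 49.4]
eef_rot: [0.707, 0.707, 0.001, 0.0]
ft_force: [-0.7, -0.1, 8.1]
grip_width: 0.099
```

```bash
python3 -m jog '[{"tx":-1,"ty":0,"tz":0,"rx":0,"ry":0,"rz":0,"hand":0.5},{"tx":-2.5,"ty":0,"tz":0,"rx":0,"ry":0,"rz":0,"hand":0.5},{"tx":-4,"ty":0,"tz":0,"rx":0,"ry":0,"rz":0,"hand":0.5},{"tx":-6,"ty":0,"tz":0,"rx":0,"ry":0,"rz":0,"hand":0.5},{"tx":-8,"ty":0,"tz":0,"rx":0,"ry":0,"rz":0,"hand":0.5},{"tx":-10,"ty":0,"tz":0,"rx":0,"ry":0,"rz":0,"hand":0.5},{"tx":-12,"ty":0,"tz":0,"rx":0,"ry":0,"rz":0,"hand":0.5},{"tx":-14,"ty":0,"tz":0,"rx":0,"ry":0,"rz":0,"hand":0.5},{"tx":-15,"ty":0,"tz":0,"rx":0,"ry":0,"rz":0,"hand":0.5},{"tx":-16,"ty":0,"tz":0,"rx":0,"ry":0,"rz":0,"hand":0.5},{"tx":-16.5,"ty":0,"tz":0,"rx":0,"ry":0,"rz":0,"hand":0.5},{"tx":-16.5,"ty":0,"tz":0,"rx":0,"ry":0,"rz":0,"hand":0.5}]'
python3 - <<'E'
from h import *
st()
shot("top","t2",(130,90,310,240),4.4)
E
```

```text
time: 3.72
tcp_pos: [465.4, 133.4, 49.2]
eef_rot: [0.707, 0.707, 0.002, -0.0]
ft_force: [-1.1, 5.0, 15.9]
grip_width: 0.099
t 3.72 tcp [465.4 133.4  49.2] z [ 0.002  0.002 -1.   ] y [1.    0.001 0.002] F [-1.1  5.  15.9] w 9.2
```

View pics/t2.png

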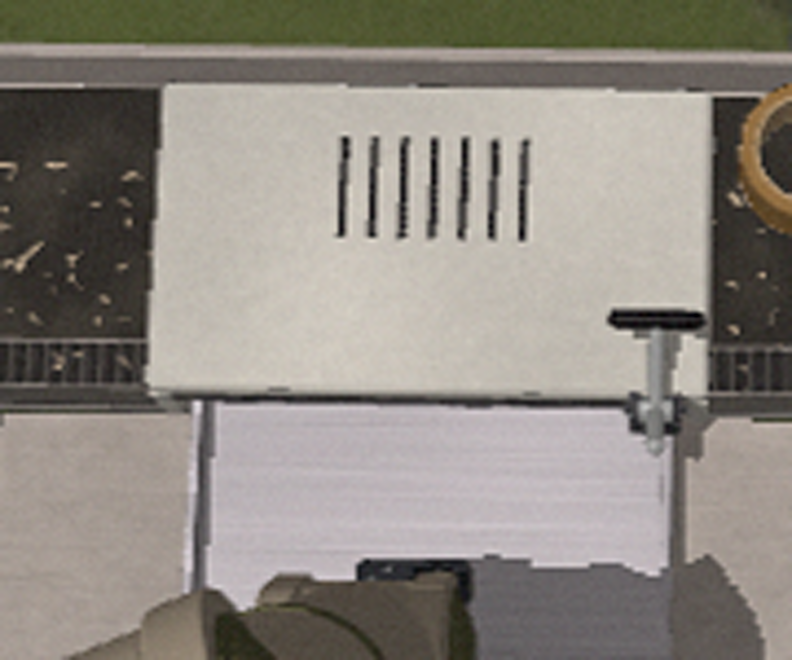

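Drawer is out. I'll nudge a little further to the stop, then release and rise.

```bash
python3 -m jog '[{"tx":-0.5,"ty":0,"tz":0,"rx":0,"ry":0,"rz":0,"hand":0.5},{"tx":-1,"ty":0,"tz":0,"rx":0,"ry":0,"rz":0,"hand":0.5},{"tx":-1.3,"ty":0,"tz":0,"rx":0,"ry":0,"rz":0,"hand":0.5},{"tx":-1.3,"ty":0,"tz":0,"rx":0,"ry":0,"rz":0,"hand":0.5}]'

```

```text
time: 4.1
tcp_pos: [464.8, 133.6, 49.4]
eef_rot: [0.708, 0.706, 0.01, 0.007]
ft_force: [25.9, -0.6, -9.9]
grip_width: 0.102
```

```bash
python3 -m jog '[{"tx":0.8,"ty":0,"tz":0,"rx":0,"ry":0,"rz":0,"hand":0.5},{"tx":1.3,"ty":0,"tz":0,"rx":0,"ry":0,"rz":0,"hand":2.4},{"tx":1.3,"ty":0,"tz":0,"rx":0,"ry":0,"rz":0,"hand":2.4},{"tx":1.3,"ty":0,"tz":0,"rx":0,"ry":0,"rz":0,"hand":2.4},{"tx":1.3,"ty":0,"tz":2,"rx":0,"ry":0,"rz":0,"hand":2.4},{"tx":1.3,"ty":0,"tz":6,"rx":0,"ry":0,"rz":0,"hand":2.4},{"tx":1.3,"ty":0,"tz":10,"rx":0,"ry":0,"rz":0,"hand":2.4},{"tx":1.3,"ty":-3,"tz":13,"rx":0,"ry":0,"rz":0,"hand":2.4},{"tx":1.3,"ty":-7,"tz":13,"rx":0,"ry":0,"rz":0,"hand":3},{"tx":2,"ty":-11,"tz":13,"rx":0,"ry":0,"rz":0,"hand":3},{"tx":3,"ty":-15,"tz":13,"rx":0,"ry":0,"rz":0,"hand":3},{"tx":4,"ty":-19,"tz":13,"rx":0,"ry":0,"rz":0,"hand":3}]'
python3 -m jog '[{"tx":0.5,"ty":-4,"tz":-1,"rx":0,"ry":0,"rz":-2,"hand":3},{"tx":1,"ty":-8,"tz":-2,"rx":0,"ry":0,"rz":-4,"hand":3},{"tx":1.5,"ty":-12,"tz":-4,"rx":0,"ry":0,"rz":-4.3,"hand":3},{"tx":1.5,"ty":-13.6,"tz":-6,"rx":0,"ry":0,"rz":-4.3,"hand":3},{"tx":1.5,"ty":-13.6,"tz":-6,"rx":0,"ry":0,"rz":-4.3,"hand":3}]'
python3 - <<'E'
from h import *
st()
shot("top","t3",(260,200,460,310),4);shot("scene","s3",(220,220,380,350),5)
E
```

```text
time: 5.1
tcp_pos: [491.7, -59.2, 177.9]
eef_rot: [0.707, 0.707, 0.0, -0.0]
ft_force: [0.8, 0.4, 0.2]
grip_width: 0.322
time: 5.52
tcp_pos: [505.2, -198.3, 114.7]
eef_rot: [0.736, 0.677, -0.002, -0.001]
ft_force: [-0.2, -0.8, -1.0]
grip_width: 0.322
t 5.52 tcp [ 505.2 -198.3  114.7] z [-0.004 -0.001 -1.   ] y [ 0.997 -0.082 -0.004] F [-0.2 -0.8 -1. ] w 30.0
```

View pics/t3.png

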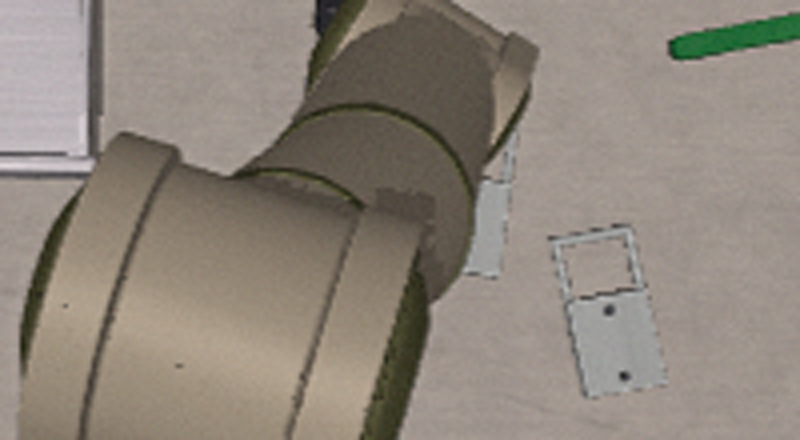

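View pics/s3.png

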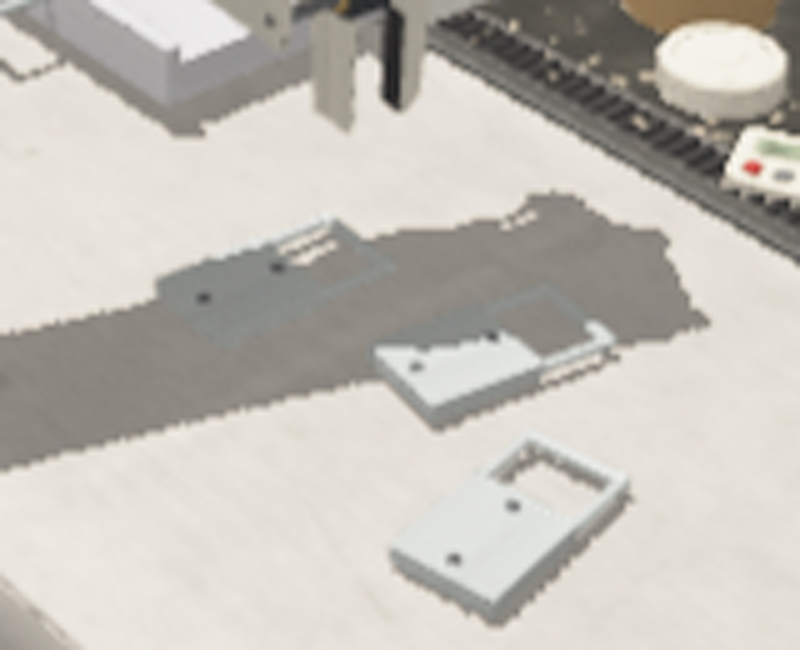

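View pics/t3_full.png

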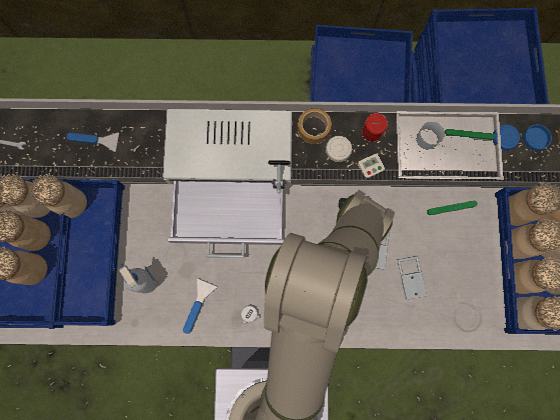

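```bash
python3 - <<'E'
from h import *
np.set_printoptions(precision=1,suppress=True)
print(proj("scene",(507.5,-194.1,11)),"seen",(292.5,269))
a,b=back("scene",287,265,11),back("scene",298,274,11);print(a,b,(a+b)/2)
im=cv2.imread("pics/t3_full.png")[160:270,150:310];cv2.imwrite("pics/dr.png",cv2.resize(im,None,fx=5,fy=5,interpolation=cv2.INTER_CUBIC))
E
```

```text
[292.2 269. ] seen (292.5, 269)
[ 509.2 -170.7   11. ] [ 503.8 -221.2   11. ] [ 506.5 -195.9   11. ]
```

View pics/dr.png

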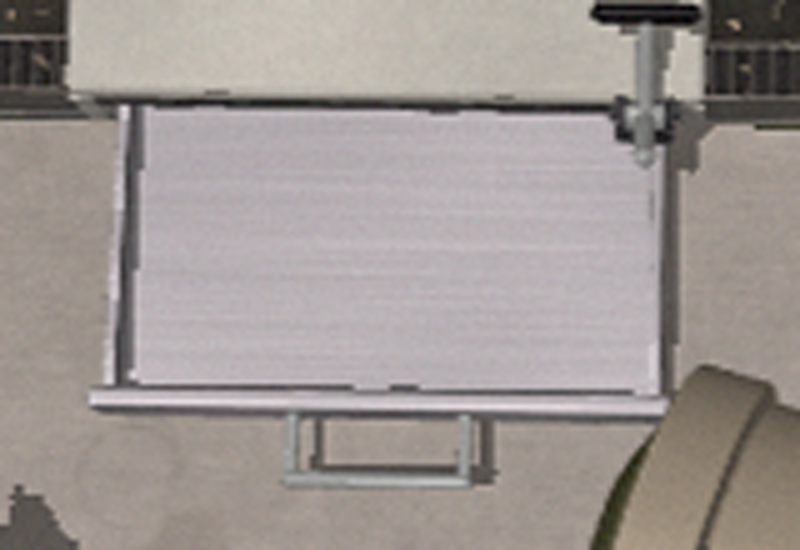

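```bash
python3 -m jog '[{"tx":0.2,"ty":0.3,"tz":-2.5,"rx":0,"ry":0,"rz":0,"hand":3},{"tx":0.2,"ty":0.3,"tz":-5,"rx":0,"ry":0,"rz":0,"hand":3},{"tx":0.2,"ty":0.3,"tz":-7.5,"rx":0,"ry":0,"rz":0,"hand":3},{"tx":0.2,"ty":0.3,"tz":-9,"rx":0,"ry":0,"rz":0,"hand":3},{"tx":0.2,"ty":0.3,"tz":-9,"rx":0,"ry":0,"rz":0,"hand":3},{"tx":0.2,"ty":0.3,"tz":-9,"rx":0,"ry":0,"rz":0,"hand":3}]'
python3 - <<'E'
from h import *
st()
E
```

```text
time: 6.12
tcp_pos: [509.6, -189.3, 27.9]
eef_rot: [0.733, 0.68, -0.0, -0.001]
ft_force: [-0.1, 0.1, 0.6]
grip_width: 0.324
t 6.12 tcp [ 509.6 -189.3   27.9] z [-0.001  0.001 -1.   ] y [ 0.997 -0.074 -0.001] F [-0.1  0.1  0.6] w 30.2
```

```bash
python3 -m jog '[{"tx":-0.2,"ty":-0.4,"tz":-0.5,"rx":0,"ry":0,"rz":0,"hand":3},{"tx":-0.2,"ty":-0.4,"tz":-0.5,"rx":0,"ry":0,"rz":0,"hand":2},{"tx":-0.2,"ty":-0.4,"tz":-0.5,"rx":0,"ry":0,"rz":0,"hand":1},{"tx":-0.2,"ty":-0.4,"tz":-0.5,"rx":0,"ry":0,"rz":0,"hand":0.3},{"tx":-0.2,"ty":-0.4,"tz":-0.5,"rx":0,"ry":0,"rz":0,"hand":0.3},{"tx":-0.2,"ty":-0.4,"tz":-0.5,"rx":0,"ry":0,"rz":0,"hand":0.3},{"tx":-0.2,"ty":-0.4,"tz":-0.5,"rx":0,"ry":0,"rz":0,"hand":0.3}]'
python3 - <<'E'
from h import *
st()
E
```

```text
time: 6.7
tcp_pos: [508.0, -194.9, 22.9]
eef_rot: [0.733, 0.68, 0.0, 0.0]
ft_force: [0.4, -0.8, 2.4]
grip_width: 0.076
t 6.7 tcp [ 508.  -194.9   22.9] z [ 0. -0. -1.] y [ 0.997 -0.076  0.   ] F [ 0.4 -0.8  2.4] w 7.0
```

```bash
python3 -m jog '[{"tx":-0.1,"ty":0,"tz":1,"rx":0,"ry":0,"rz":0,"hand":0.3},{"tx":-0.3,"ty":0,"tz":2.5,"rx":0,"ry":0,"rz":0,"hand":0.3},{"tx":-0.8,"ty":0,"tz":4,"rx":0,"ry":0,"rz":0,"hand":0.3},{"tx":-1.5,"ty":0,"tz":6,"rx":0,"ry":0,"rz":0,"hand":0.3},{"tx":-2.5,"ty":0,"tz":8,"rx":0,"ry":0,"rz":0,"hand":0.3},{"tx":-3.5,"ty":0,"tz":9.5,"rx":0,"ry":0,"rz":0,"hand":0.3},{"tx":-4,"ty":0,"tz":11,"rx":0,"ry":0,"rz":0,"hand":0.3},{"tx":-4,"ty":0,"tz":13,"rx":0,"ry":0,"rz":0,"hand":0.3},{"tx":-4,"ty":0,"tz":16,"rx":0,"ry":0,"rz":0,"hand":0.3},{"tx":-4,"ty":0,"tz":19,"rx":0,"ry":0,"rz":0,"hand":0.3},{"tx":-4,"ty":0,"tz":19,"rx":0,"ry":0,"rz":0,"hand":0.3},{"tx":-4,"ty":0,"tz":19,"rx":0,"ry":0,"rz":0,"hand":0.3}]'
python3 - <<'E'
from h import *
st()
shot("scene","s4",(220,140,400,290),4.4);shot("top","t4")
E
```

```text
time: 7.7
tcp_pos: [468.3, -194.9, 214.3]
eef_rot: [0.733, 0.68, 0.001, 0.001]
ft_force: [0.1, 0.3, -4.1]
grip_width: 0.076
t 7.7 tcp [ 468.3 -194.9  214.3] z [ 0.003 -0.001 -1.   ] y [ 0.997 -0.076  0.003] F [ 0.1  0.3 -4.1] w 7.1
```

View pics/s4.png

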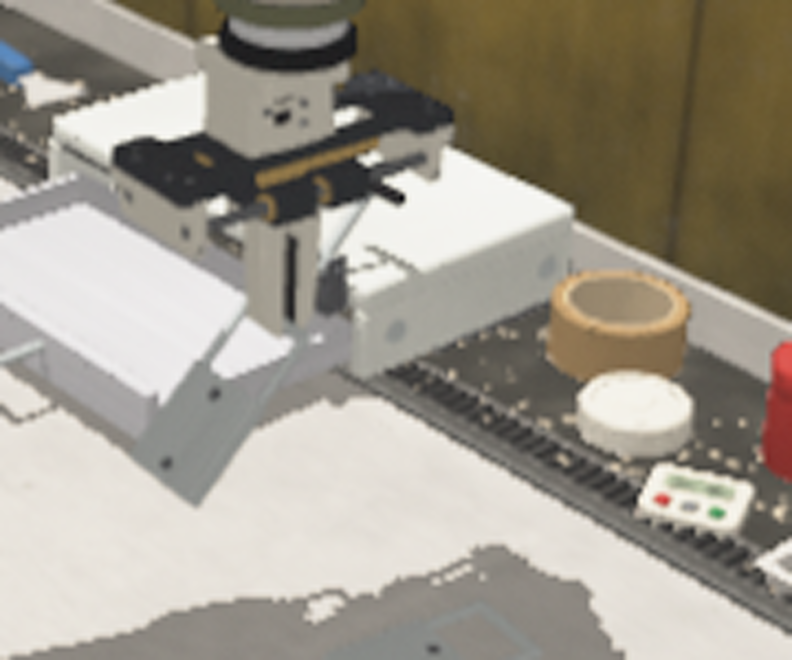

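View pics/t4.png

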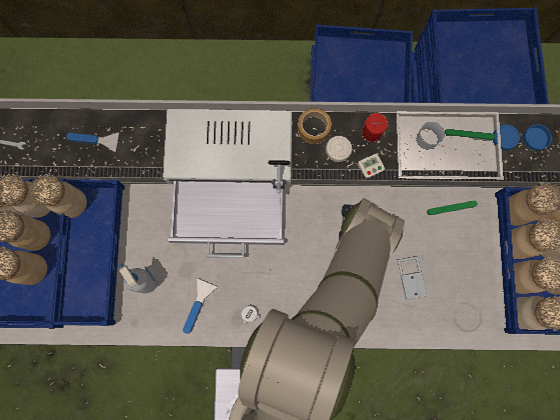

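```bash
python3 - <<'E'
from h import *
np.set_printoptions(precision=1,suppress=True)
bar=np.array((468.3,-195,202.))
best=[]
for a in range(-90,91,3):
    x=np.array([np.sin(np.radians(a))*.997,-.076*np.sin(np.radians(a)),np.cos(np.radians(a))])
    y=np.array([.076,.997,0])
    c1,c2=bar-114*x+30*y,bar-114*x-30*y
    q=[proj("scene",c) for c in(c1,c2)]
    s=[(220+132/4.4,140+452/4.4),(220+197/4.4,140+506/4.4)]
    best.append((sum(np.linalg.norm(np.array(i)-j) for i,j in zip(q,s)),a,q))
print(sorted(best,key=lambda b:b[0])[:3])
print(sense()["joints"])
E
```

```text
[(np.float64(2.07956416343891), 45, [array([250.5, 244. ]), array([264.1, 254.7])]), (np.float64(3.2997833639358625), 48, [array([249.1, 243. ]), array([262.8, 253.8])]), (np.float64(3.714177301345901), 42, [array([251.9, 244.8]), array([265.5, 255.5])])]
[ 0.   0.4  0.3  2.1 -0.2  0.6  0.4]
```

The plate is held by friction at about 45°, with its far end towards the robot. I'll use the corner between the drawer floor and front panel as a pivot to swing it past vertical.

```bash
python3 -m jog '[{"tx":0.7,"ty":2,"tz":0,"rx":0,"ry":0,"rz":1,"hand":0.3},{"tx":2,"ty":5.5,"tz":0,"rx":0,"ry":0,"rz":2,"hand":0.3},{"tx":3.4,"ty":9.5,"tz":0,"rx":0,"ry":0,"rz":3,"hand":0.3},{"tx":4.8,"ty":13.3,"tz":0,"rx":0,"ry":0,"rz":4,"hand":0.3},{"tx":6.2,"ty":17.1,"tz":0,"rx":0,"ry":0,"rz":4.3,"hand":0.3},{"tx":7.6,"ty":20.9,"tz":0,"rx":0,"ry":0,"rz":4.3,"hand":0.3},{"tx":9,"ty":24.7,"tz":0,"rx":0,"ry":0,"rz":4.3,"hand":0.3},{"tx":10.4,"ty":28.5,"tz":0,"rx":0,"ry":0,"rz":4.3,"hand":0.3},{"tx":11.8,"ty":32.3,"tz":0,"rx":0,"ry":0,"rz":4.3,"hand":0.3},{"tx":13.2,"ty":36.1,"tz":0,"rx":0,"ry":0,"rz":4.3,"hand":0.3},{"tx":14.4,"ty":39,"tz":0,"rx":0,"ry":0,"rz":4.3,"hand":0.3},{"tx":15,"ty":41,"tz":0,"rx":0,"ry":0,"rz":4.3,"hand":0.3}]'
python3 - <<'E'
from h import *
st()
shot("scene","s5",(180,100,340,230),5);shot("top","t5",(130,130,310,260),4.4)
E
```

```text
time: 8.8
tcp_pos: [617.8, 219.2, 210.2]
eef_rot: [0.706, 0.708, -0.001, -0.001]
ft_force: [0.5, 0.5, -2.7]
grip_width: 0.071
t 8.8 tcp [617.8 219.2 210.2] z [-0.003 -0.    -1.   ] y [ 1.     0.002 -0.003] F [ 0.5  0.5 -2.7] w 6.6
```

View pics/s5.png

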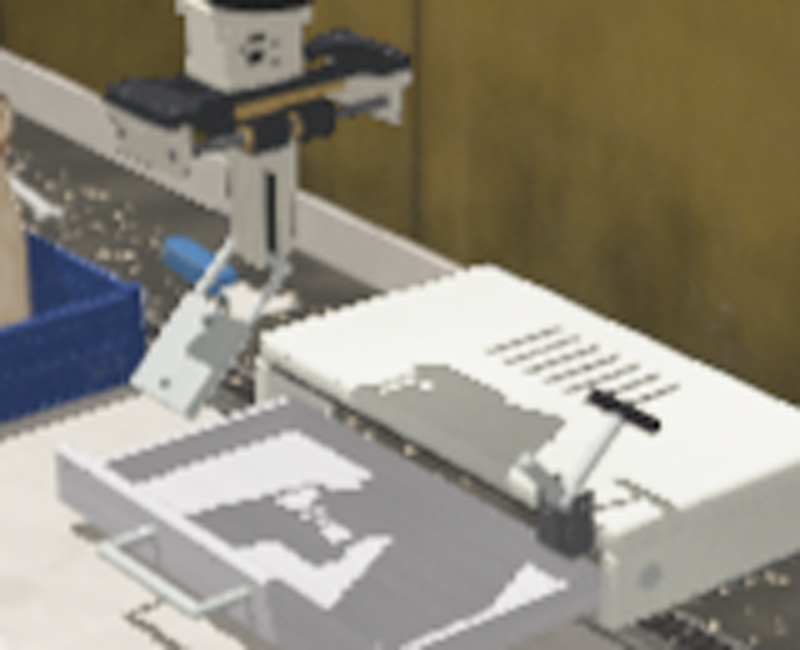

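View pics/t5.png

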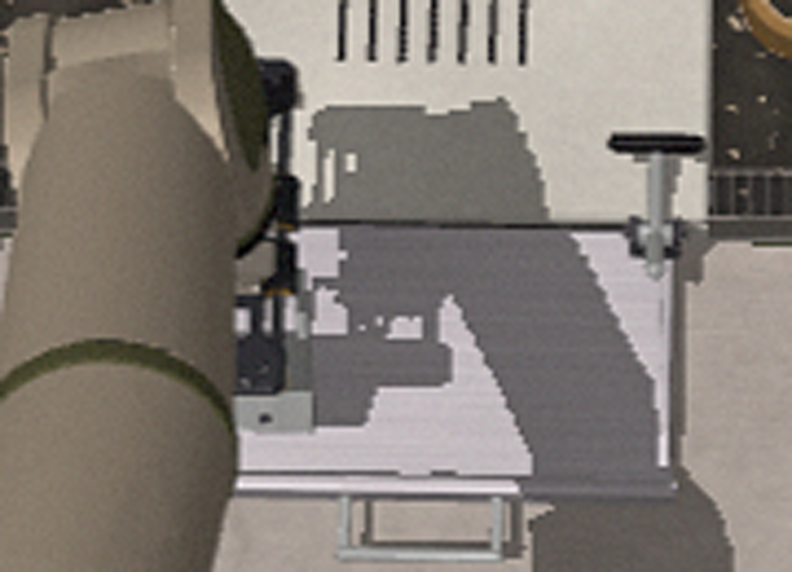

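```bash
python3 -m jog '[{"tx":0,"ty":0,"tz":-2,"rx":0,"ry":0,"rz":0,"hand":0.3},{"tx":0,"ty":0,"tz":-4,"rx":0,"ry":0,"rz":0,"hand":0.3},{"tx":0,"ty":0,"tz":-6,"rx":0,"ry":0,"rz":0,"hand":0.3},{"tx":0,"ty":0,"tz":-7.5,"rx":0,"ry":0,"rz":0,"hand":0.3},{"tx":0,"ty":0,"tz":-8.2,"rx":0,"ry":0,"rz":0,"hand":0.3},{"tx":0,"ty":0,"tz":-8.2,"rx":0,"ry":0,"rz":0,"hand":0.3},{"tx":0,"ty":0,"tz":-8.2,"rx":0,"ry":0,"rz":0,"hand":0.3}]'
python3 - <<'E'
from h import *
st()
shot("scene","s6",(180,100,340,230),5);shot("top","t6",(130,130,310,260),4.4)
E
```

```text
time: 9.48
tcp_pos: [617.4, 214.3, 130.1]
eef_rot: [0.708, 0.707, -0.001, -0.0]
ft_force: [-0.6, -1.2, -1.6]
grip_width: 0.081
t 9.48 tcp [617.4 214.3 130.1] z [-0.002 -0.001 -1.   ] y [ 1.    -0.002 -0.002] F [-0.6 -1.2 -1.6] w 7.5
```

View pics/s6.png

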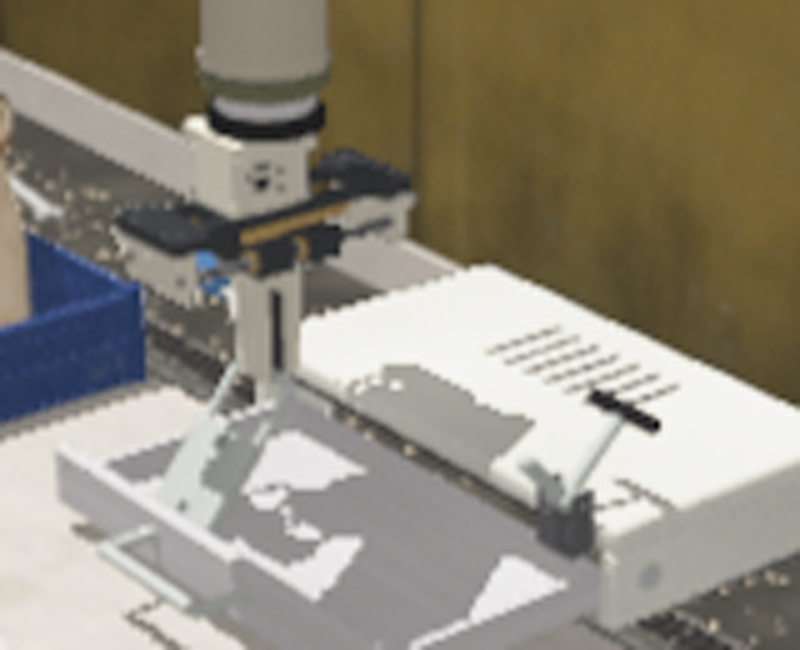

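```bash
python3 -m jog '[{"tx":-1.3,"ty":0,"tz":0,"rx":0,"ry":0,"rz":0,"hand":0.3},{"tx":-2.6,"ty":0,"tz":0.4,"rx":0,"ry":0,"rz":0,"hand":0.3},{"tx":-3.9,"ty":0,"tz":1.1,"rx":0,"ry":0,"rz":0,"hand":0.3},{"tx":-5.2,"ty":0,"tz":1.7,"rx":0,"ry":0,"rz":0,"hand":0.3},{"tx":-6.5,"ty":0,"tz":2.2,"rx":0,"ry":0,"rz":0,"hand":0.3},{"tx":-7.8,"ty":0,"tz":2.6,"rx":0,"ry":0,"rz":0,"hand":0.3},{"tx":-9.1,"ty":0,"tz":2.8,"rx":0,"ry":0,"rz":0,"hand":0.3},{"tx":-10.5,"ty":0,"tz":2.9,"rx":0,"ry":0,"rz":0,"hand":0.3},{"tx":-12,"ty":0,"tz":2.8,"rx":0,"ry":0,"rz":0,"hand":0.3},{"tx":-13.5,"ty":0,"tz":2.5,"rx":0,"ry":0,"rz":0,"hand":0.3},{"tx":-15,"ty":0,"tz":2,"rx":0,"ry":0,"rz":0,"hand":0.3},{"tx":-15,"ty":0,"tz":2,"rx":0,"ry":0,"rz":0,"hand":0.3}]'
python3 - <<'E'
from h import *
st()
shot("scene","s7",(180,100,340,230),5);shot("top","t7",(130,130,310,260),4.4)
E
```

```text
time: 10.58
tcp_pos: [464.3, 215.0, 150.5]
eef_rot: [0.707, 0.707, -0.001, -0.001]
ft_force: [-0.6, 0.2, -2.3]
grip_width: 0.052
t 10.58 tcp [464.3 215.  150.5] z [-0.003 -0.001 -1.   ] y [ 1.     0.001 -0.003] F [-0.6  0.2 -2.3] w 4.9
```

View pics/s7.png

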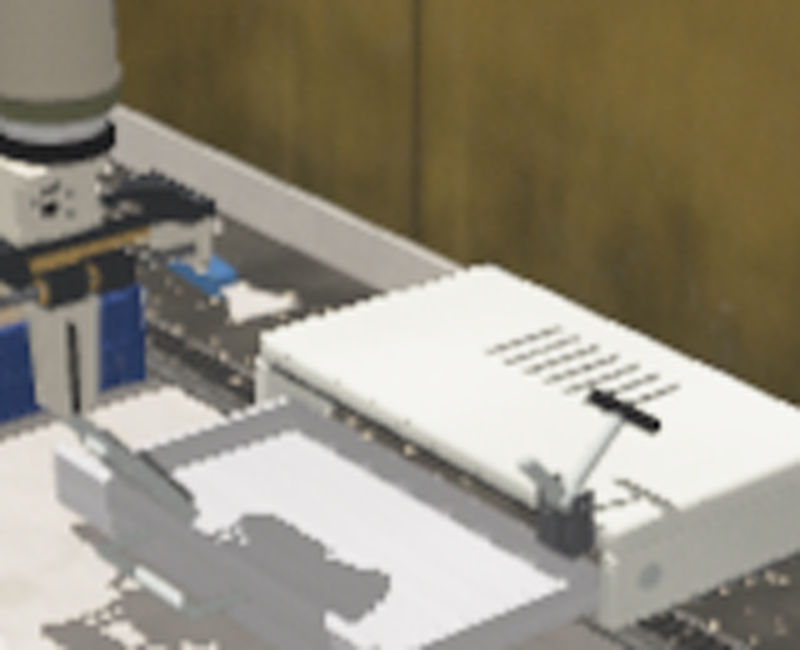

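View pics/t7.png

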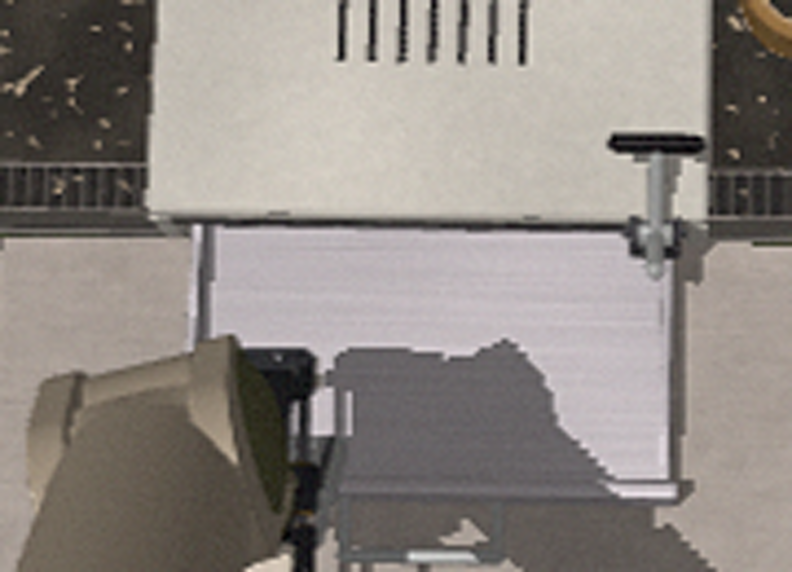

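```bash
python3 - <<'E'
import cv2
im=cv2.imread("pics/s7_full.png")[160:230,170:240];cv2.imwrite("pics/z.png",cv2.resize(im,None,fx=8.5,fy=8.5,interpolation=cv2.INTER_CUBIC))
E
```

```text
(no output)
```

View pics/z.png

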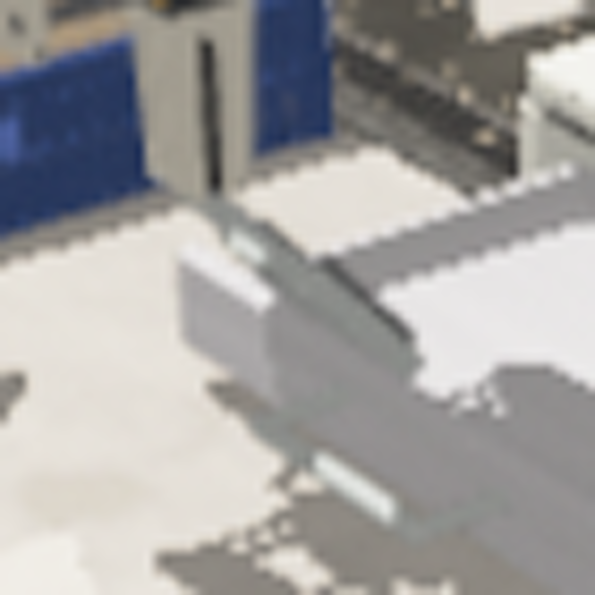

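The plate leans over the front panel, ribs up, but the opening reads 4.9 mm: the bar has slipped to the very tips. I'll slide the plate down until it rests on the floor and panel edge, then regrasp deeper.

```bash
python3 -m jog '[{"tx":0.4,"ty":0,"tz":-0.6,"rx":0,"ry":0,"rz":0,"hand":0.3},{"tx":0.8,"ty":0,"tz":-1.1,"rx":0,"ry":0,"rz":0,"hand":0.3},{"tx":1.2,"ty":0,"tz":-1.6,"rx":0,"ry":0,"rz":0,"hand":0.3},{"tx":1.4,"ty":0,"tz":-1.8,"rx":0,"ry":0,"rz":0,"hand":0.3},{"tx":1.4,"ty":0,"tz":-1.8,"rx":0,"ry":0,"rz":0,"hand":0.3}]'
python3 - <<'E'
from h import *
st()
shot("scene","s8",(170,150,250,230),7)
E
```

```text
time: 11.1
tcp_pos: [482.6, 214.8, 131.8]
eef_rot: [0.708, 0.707, -0.0, 0.0]
ft_force: [-0.2, -0.1, 0.7]
grip_width: 0.033
t 11.1 tcp [482.6 214.8 131.8] z [-0.    -0.001 -1.   ] y [ 1.    -0.002 -0.   ] F [-0.2 -0.1  0.7] w 3.1
```

View pics/s8.png

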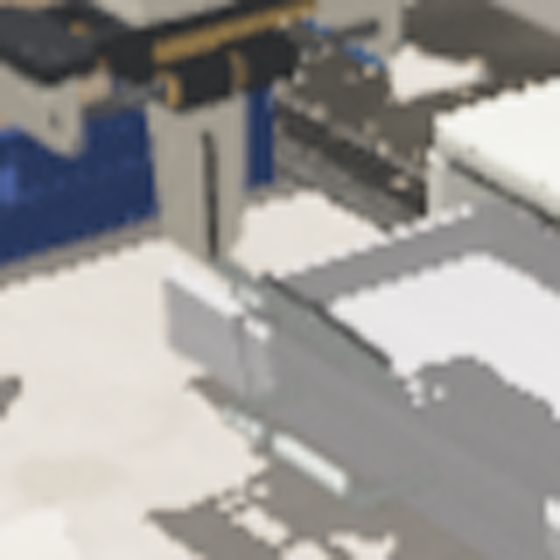

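```bash
python3 -m jog '[{"tx":0,"ty":0,"tz":0,"rx":0,"ry":0,"rz":0,"hand":3},{"tx":0,"ty":0,"tz":0,"rx":0,"ry":0,"rz":0,"hand":3},{"tx":0,"ty":0,"tz":3,"rx":0,"ry":0,"rz":0,"hand":3},{"tx":0,"ty":0,"tz":7,"rx":0,"ry":0,"rz":0,"hand":3},{"tx":0,"ty":-4,"tz":10,"rx":0,"ry":0,"rz":0,"hand":3},{"tx":0,"ty":-8,"tz":10,"rx":0,"ry":0,"rz":0,"hand":3},{"tx":0,"ty":-12,"tz":10,"rx":0,"ry":0,"rz":0,"hand":3},{"tx":0,"ty":-16,"tz":10,"rx":0,"ry":0,"rz":0,"hand":3},{"tx":0,"ty":-20,"tz":10,"rx":0,"ry":0,"rz":0,"hand":3},{"tx":0,"ty":-24,"tz":10,"rx":0,"ry":0,"rz":0,"hand":3},{"tx":0,"ty":-28,"tz":10,"rx":0,"ry":0,"rz":0,"hand":3}]'
python3 - <<'E'
from h import *
st()
shot("scene","s9",(170,130,270,230),6);shot("top","t9",(150,160,290,265),5.7)
E
```

```text
time: 12.07
tcp_pos: [481.4, -66.7, 233.1]
eef_rot: [0.707, 0.707, 0.0, 0.0]
ft_force: [1.5, 0.1, 0.4]
grip_width: 0.324
t 12.07 tcp [481.4 -66.7 233.1] z [ 0.001  0.    -1.   ] y [ 1.    -0.001  0.001] F [1.5 0.1 0.4] w 30.1
```

View pics/s9.png

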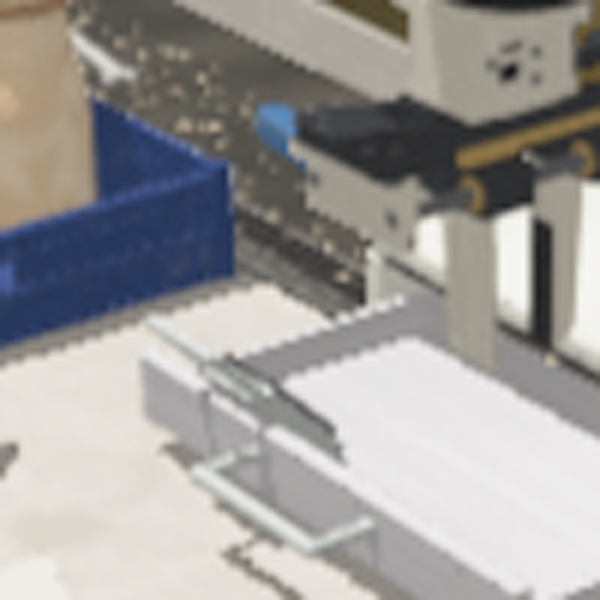

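View pics/t9.png

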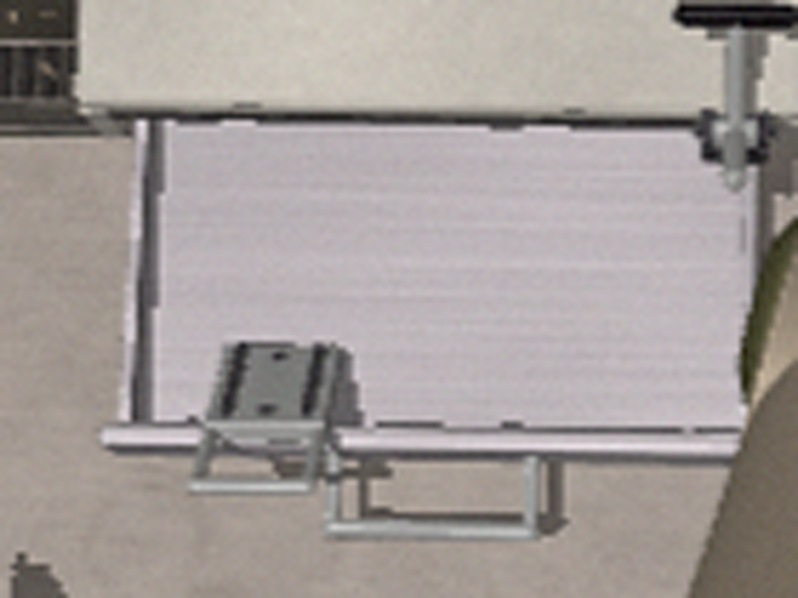

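Plate 1 rests ribs up, leaning on the front panel. Its bail bar is at top-crop (191–312,487).

```bash
python3 - <<'E'
from h import *
np.set_printoptions(precision=1,suppress=True)
print(tri({"top":(183.5,245.5),"scene":(195,183.7)}),tri({"top":(204.7,245.7),"scene":(205.8,191.3)}))
print("far end", back("top",150+230/5.7,160+343/5.7,25),back("top",150+335/5.7,160+345/5.7,25))
print("floor front L/R",back("top",150+150/5.7,160+422/5.7,22),back("top",150+745/5.7,160+430/5.7,22),"left wall floor",back("top",150+163/5.7,160+125/5.7,22))
print("clamp block",[back("top",150+u/5.7,160+v/5.7,100) for u,v in((698,130),(770,130),(733,185))])
E
```

```text
[487.7 245.7 108.3] [488.6 187.7 104. ]
far end [573.4 244.3  25. ] [572.9 189.9  25. ]
floor front L/R [532.1 284.3  22. ] [531.2 -22.6  22. ] left wall floor [689.9 285.   22. ]
clamp block [array([670.4,   2.7, 100. ]), array([670.8, -33.2, 100. ]), array([642.5, -15. , 100. ])]
```

```bash
python3 -m jog '[{"tx":0.2,"ty":3.8,"tz":0,"rx":0,"ry":0,"rz":0,"hand":3},{"tx":0.6,"ty":7.8,"tz":0,"rx":0,"ry":0,"rz":0,"hand":3},{"tx":0.6,"ty":11.8,"tz":0,"rx":0,"ry":0,"rz":0,"hand":3},{"tx":0.6,"ty":15.8,"tz":-1,"rx":0,"ry":0,"rz":0,"hand":3},{"tx":0.6,"ty":19.8,"tz":-2,"rx":0,"ry":0,"rz":0,"hand":3},{"tx":0.6,"ty":23.8,"tz":-3,"rx":0,"ry":0,"rz":0,"hand":3},{"tx":0.6,"ty":27.2,"tz":-5,"rx":0,"ry":0,"rz":0,"hand":3},{"tx":0.6,"ty":28.1,"tz":-7,"rx":0,"ry":0,"rz":0,"hand":3},{"tx":0.6,"ty":28.1,"tz":-9,"rx":0,"ry":0,"rz":0,"hand":3},{"tx":0.6,"ty":28.1,"tz":-10.5,"rx":0,"ry":0,"rz":0,"hand":3},{"tx":0.6,"ty":28.1,"tz":-11.6,"rx":0,"ry":0,"rz":0,"hand":3},{"tx":0.6,"ty":28.1,"tz":-11.6,"rx":0,"ry":0,"rz":0,"hand":3}]'
python3 - <<'E'
from h import *
st()
shot("scene","s10",(170,130,270,230),6)
E
```

```text
time: 13.17
tcp_pos: [486.7, 216.3, 114.9]
eef_rot: [0.707, 0.707, -0.001, -0.0]
ft_force: [-0.3, -0.6, 0.0]
grip_width: 0.322
t 13.17 tcp [486.7 216.3 114.9] z [-0.003 -0.001 -1.   ] y [ 1.    -0.    -0.003] F [-0.3 -0.6  0. ] w 29.9
```

View pics/s10.png

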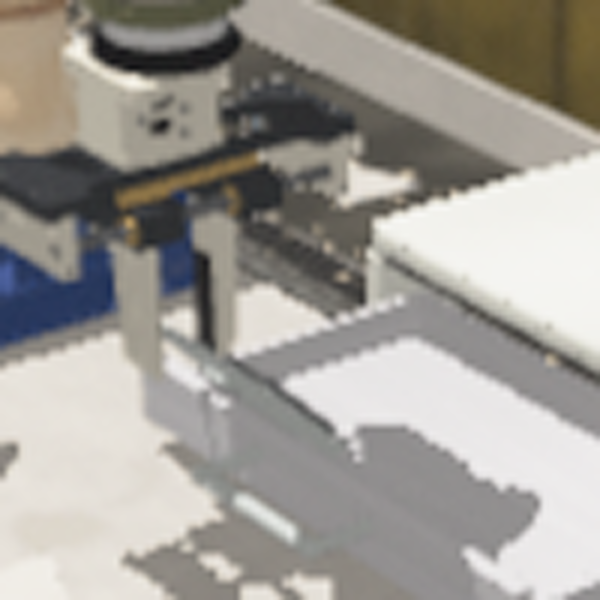

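```bash
python3 -m jog '[{"tx":0.1,"ty":0,"tz":-0.5,"rx":0,"ry":0,"rz":0,"hand":3},{"tx":0.1,"ty":0,"tz":-0.5,"rx":0,"ry":0,"rz":0,"hand":2},{"tx":0.1,"ty":0,"tz":-0.5,"rx":0,"ry":0,"rz":0,"hand":1},{"tx":0.1,"ty":0,"tz":-0.5,"rx":0,"ry":0,"rz":0,"hand":0.3},{"tx":0.1,"ty":0,"tz":-0.5,"rx":0,"ry":0,"rz":0,"hand":0.3},{"tx":0.1,"ty":0,"tz":-0.5,"rx":0,"ry":0,"rz":0,"hand":0.3},{"tx":0.1,"ty":0,"tz":-0.5,"rx":0,"ry":0,"rz":0,"hand":0.3}]'

```

```text
time: 13.8
tcp_pos: [488.8, 216.1, 111.9]
eef_rot: [0.707, 0.707, 0.0, -0.0]
ft_force: [-1.1, -0.5, 1.1]
grip_width: 0.071
```

```bash
python3 -m jog '[{"tx":0,"ty":0,"tz":1.5,"rx":0,"ry":0,"rz":0,"hand":0.3},{"tx":0,"ty":0,"tz":3,"rx":0,"ry":0,"rz":0,"hand":0.3},{"tx":0,"ty":0,"tz":4.5,"rx":0,"ry":0,"rz":0,"hand":0.3},{"tx":1,"ty":0,"tz":5,"rx":0,"ry":0,"rz":0,"hand":0.3},{"tx":2.5,"ty":0,"tz":5,"rx":0,"ry":0,"rz":0,"hand":0.3},{"tx":4.5,"ty":0,"tz":5,"rx":0,"ry":0,"rz":0,"hand":0.3},{"tx":6.5,"ty":0,"tz":5,"rx":0,"ry":0,"rz":0,"hand":0.3},{"tx":8.5,"ty":0,"tz":5,"rx":0,"ry":0,"rz":0,"hand":0.3},{"tx":9.5,"ty":0,"tz":5,"rx":0,"ry":0,"rz":0,"hand":0.3},{"tx":9.5,"ty":0,"tz":5,"rx":0,"ry":0,"rz":0,"hand":0.3}]'
python3 - <<'E'
from h import *
st()
shot("scene","s11",(170,130,290,230),6);shot("top","t11",(150,160,290,265),5.7)
E
```

```text
time: 14.63
tcp_pos: [586.2, 215.6, 161.0]
eef_rot: [0.708, 0.706, 0.0, 0.001]
ft_force: [0.5, -0.2, -2.7]
grip_width: 0.07
t 14.63 tcp [586.2 215.6 161. ] z [ 0.001 -0.001 -1.   ] y [ 1.    -0.002  0.001] F [ 0.5 -0.2 -2.7] w 6.5
```

View pics/s11.png

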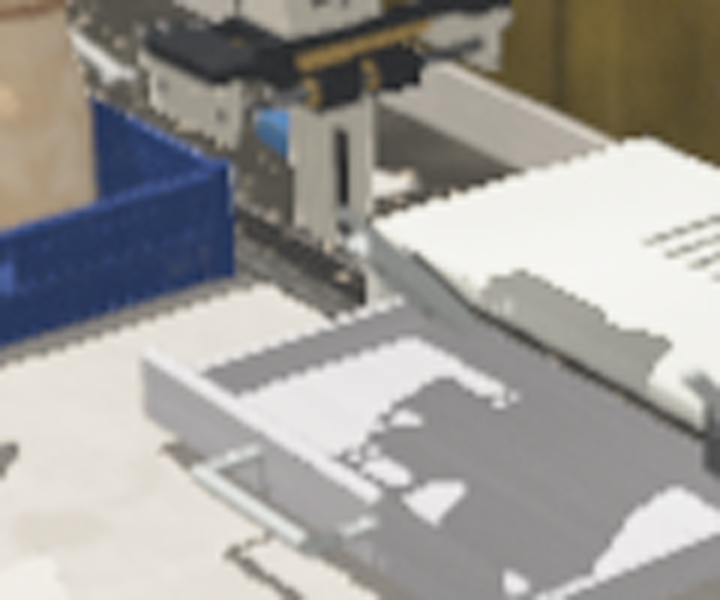

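View pics/t11.png

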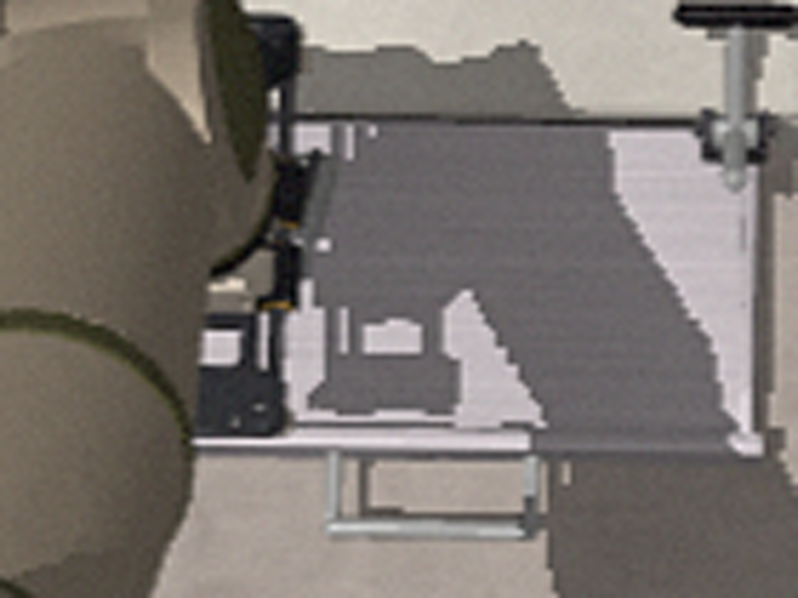

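```bash
python3 -m jog '[{"tx":0,"ty":0,"tz":-2,"rx":0,"ry":0,"rz":0,"hand":0.3},{"tx":0,"ty":0,"tz":-4,"rx":0,"ry":0,"rz":0,"hand":0.3},{"tx":0,"ty":0,"tz":-5,"rx":0,"ry":0,"rz":0,"hand":0.3},{"tx":-0.6,"ty":0,"tz":-5.8,"rx":0,"ry":0,"rz":0,"hand":0.3},{"tx":-1.1,"ty":0,"tz":-6.5,"rx":0,"ry":0,"rz":0,"hand":0.3},{"tx":-1.7,"ty":0,"tz":-7.5,"rx":0,"ry":0,"rz":0,"hand":0.3},{"tx":-2.2,"ty":0,"tz":-8.4,"rx":0,"ry":0,"rz":0,"hand":0.3},{"tx":-2.5,"ty":0,"tz":-9.4,"rx":0,"ry":0,"rz":0,"hand":0.3},{"tx":-2.8,"ty":0,"tz":-10.4,"rx":0,"ry":0,"rz":0,"hand":0.3},{"tx":-3,"ty":0,"tz":-11,"rx":0,"ry":0,"rz":0,"hand":0.3},{"tx":-3,"ty":0,"tz":-11.5,"rx":0,"ry":0,"rz":0,"hand":0.3},{"tx":-3,"ty":0,"tz":-11.5,"rx":0,"ry":0,"rz":0,"hand":0.3}]'
python3 - <<'E'
from h import *
st()
shot("scene","s12",(170,130,290,230),6)
E
```

```text
time: 15.73
tcp_pos: [554.1, 216.1, 45.8]
eef_rot: [0.707, 0.707, -0.0, 0.0]
ft_force: [1.1, 0.4, -0.9]
grip_width: 0.074
t 15.73 tcp [554.1 216.1  45.8] z [-0. -0. -1.] y [ 1.    -0.001 -0.   ] F [ 1.1  0.4 -0.9] w 6.8
```

View pics/s12.png

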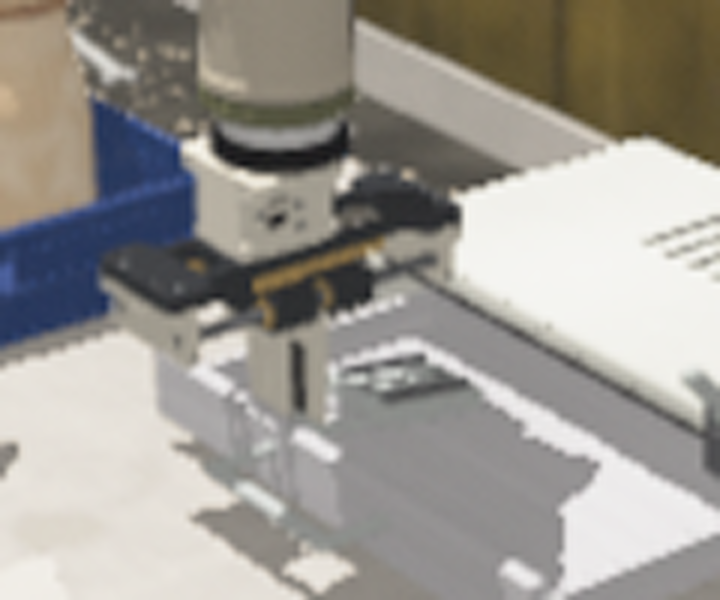

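```bash
python3 -m jog '[{"tx":0.2,"ty":0,"tz":-0.2,"rx":0,"ry":0,"rz":0,"hand":0.3},{"tx":0.2,"ty":0,"tz":-0.2,"rx":0,"ry":0,"rz":0,"hand":2.4},{"tx":0.2,"ty":0,"tz":-0.2,"rx":0,"ry":0,"rz":0,"hand":2.4},{"tx":0.2,"ty":0,"tz":-0.2,"rx":0,"ry":0,"rz":0,"hand":2.4},{"tx":0.2,"ty":0,"tz":2,"rx":0,"ry":0,"rz":0,"hand":2.4},{"tx":0.2,"ty":0,"tz":6,"rx":0,"ry":0,"rz":0,"hand":2.4},{"tx":0.2,"ty":0,"tz":10,"rx":0,"ry":0,"rz":0,"hand":2.4},{"tx":0,"ty":-3,"tz":13,"rx":0,"ry":0,"rz":0,"hand":3},{"tx":0,"ty":-7,"tz":14,"rx":0,"ry":0,"rz":0,"hand":3},{"tx":0,"ty":-11,"tz":14,"rx":0,"ry":0,"rz":0,"hand":3},{"tx":0,"ty":-15,"tz":14,"rx":0,"ry":0,"rz":0,"hand":3},{"tx":0,"ty":-19,"tz":14,"rx":0,"ry":0,"rz":0,"hand":3}]'
python3 -m jog '[{"tx":0,"ty":-4,"tz":0,"rx":0,"ry":0,"rz":0,"hand":3},{"tx":0,"ty":-8,"tz":0,"rx":0,"ry":0,"rz":0,"hand":3},{"tx":0,"ty":-12,"tz":0,"rx":0,"ry":0,"rz":-2,"hand":3},{"tx":0,"ty":-15,"tz":0,"rx":0,"ry":0,"rz":-4,"hand":3},{"tx":0,"ty":-15,"tz":0,"rx":0,"ry":0,"rz":-4,"hand":3}]'
python3 - <<'E'
from h import *
st()
shot("scene","s13",(170,110,390,290),3.6);shot("top","t13",(150,160,430,310),2.8)
E
```

```text
time: 16.78
tcp_pos: [553.2, 24.7, 187.3]
eef_rot: [0.707, 0.707, 0.0, 0.0]
ft_force: [0.4, -0.2, -0.3]
grip_width: 0.321
time: 17.2
tcp_pos: [552.7, -131.2, 187.3]
eef_rot: [0.735, 0.678, -0.001, 0.001]
ft_force: [0.9, -0.6, -0.1]
grip_width: 0.321
t 17.2 tcp [ 552.7 -131.2  187.3] z [ 0.001 -0.003 -1.   ] y [ 0.997 -0.081  0.001] F [ 0.9 -0.6 -0.1] w 29.8
```

View pics/s13.png

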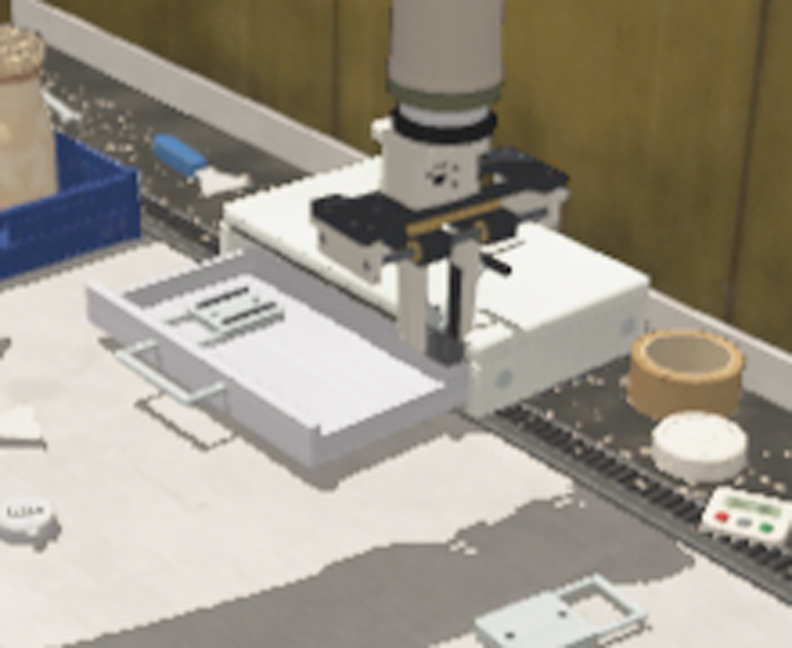

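View pics/t13.png

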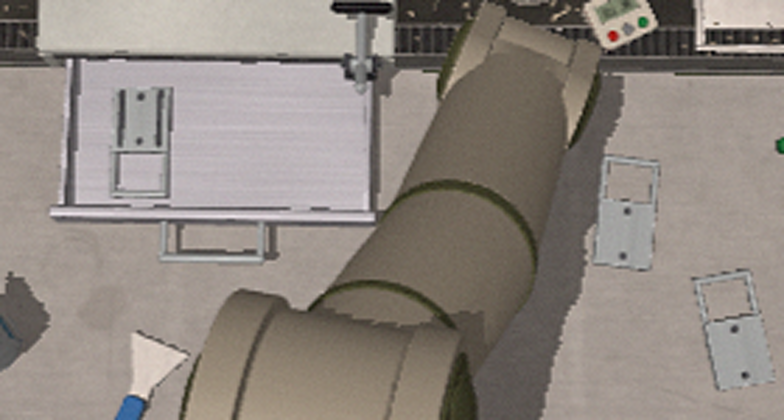

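Plate 1 lies flat in the drawer with its ribs up, at (140,140) in the top crop. I'll measure plates 2 and 3 again.

```bash
python3 - <<'E'
from h import *
np.set_printoptions(precision=1,suppress=True)
k=2.8
im=cv2.imread("pics/t13_full.png")[205:310,350:440];cv2.imwrite("pics/z2.png",cv2.resize(im,None,fx=5.7,fy=5.7,interpolation=cv2.INTER_CUBIC))
for n,q in {"2":[(607,159),(659,164),(594,263),(652,270)],"3":[(693,279),(749,272),(717,389),(774,381)],"d1":[(112,193),(167,194),(118,87),(172,88)]}.items():
    B=[back("top",150+u/k,160+v/k,28 if n=="d1" else 11) for u,v in q]
    b=(B[0]+B[1])/2;f=(B[2]+B[3])/2;d=b-f
    print(n,"bar",b,"far",f,np.linalg.norm(d),"yaw",np.degrees(np.arctan2(d[1],d[0])))
E
```

```text
2 bar [ 589.3 -306.2   11. ] far [ 477.1 -292.8   11. ] 112.93787611418605 yaw -6.810698110293129
3 bar [ 468.8 -395.3   11. ] far [ 355.7 -416.4   11. ] 114.99735853686877 yaw 10.558015137987068
d1 bar [546.6 214.9  28. ] far [660.6 213.5  28. ] 114.02992856398197 yaw 179.30408900995718
```

View pics/z2.png

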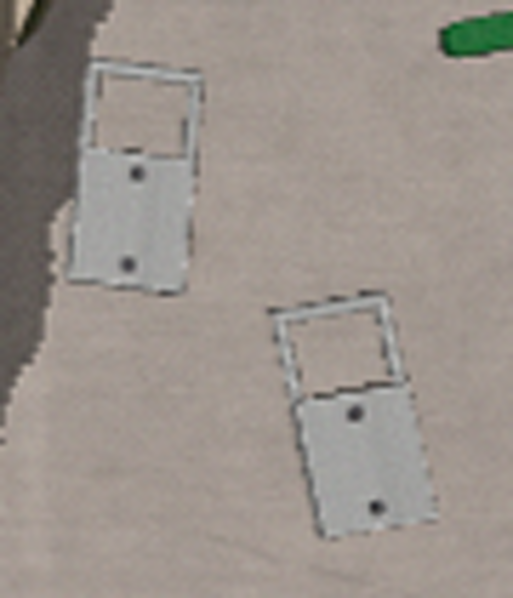

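Plate 2 was knocked about 36 mm towards +x: its bar is now at (589,-306) with yaw -6.5°.

```bash
python3 -m jog '[{"tx":0.8,"ty":-3.9,"tz":0,"rx":0,"ry":0,"rz":0,"hand":3},{"tx":1.6,"ty":-7.8,"tz":-1,"rx":0,"ry":0,"rz":-1,"hand":3},{"tx":2.4,"ty":-11.5,"tz":-3,"rx":0,"ry":0,"rz":-1.8,"hand":3},{"tx":3.2,"ty":-15,"tz":-5,"rx":0,"ry":0,"rz":-1.8,"hand":3},{"tx":3.65,"ty":-17.4,"tz":-8,"rx":0,"ry":0,"rz":-1.8,"hand":3},{"tx":3.65,"ty":-17.4,"tz":-11,"rx":0,"ry":0,"rz":-1.8,"hand":3},{"tx":3.65,"ty":-17.4,"tz":-13,"rx":0,"ry":0,"rz":-1.8,"hand":3},{"tx":3.65,"ty":-17.4,"tz":-13,"rx":0,"ry":0,"rz":-1.8,"hand":3},{"tx":3.65,"ty":-17.4,"tz":-13,"rx":0,"ry":0,"rz":-1.8,"hand":3}]'
python3 - <<'E'
from h import *
st()
shot("scene","s14",(270,200,400,310),6)
E
```

```text
time: 18.05
tcp_pos: [590.3, -295.7, 55.8]
eef_rot: [0.742, 0.671, -0.0, -0.001]
ft_force: [1.3, -0.5, 0.9]
grip_width: 0.325
t 18.05 tcp [ 590.3 -295.7   55.8] z [-0.002  0.002 -1.   ] y [ 0.995 -0.1   -0.002] F [ 1.3 -0.5  0.9] w 30.2
```

View pics/s14.png

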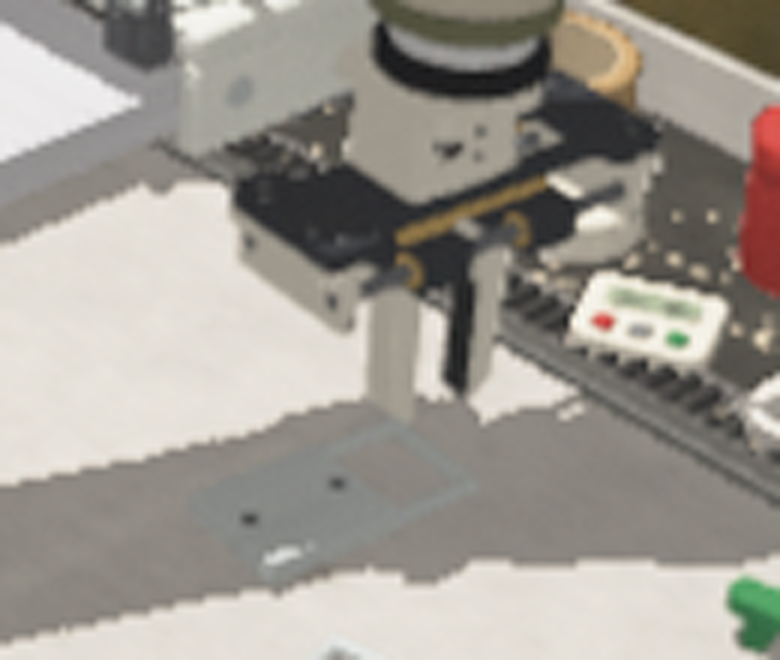

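```bash
python3 - <<'E'
from h import *
print(back("scene",335.8,271.2,11),back("scene",349.7,280.5,11)); st()
E
python3 -m jog '[{"tx":0,"ty":-0.9,"tz":-0.5,"rx":0,"ry":0,"rz":0,"hand":3},{"tx":0,"ty":-0.9,"tz":-1.5,"rx":0,"ry":0,"rz":0,"hand":3},{"tx":0,"ty":-0.9,"tz":-2.8,"rx":0,"ry":0,"rz":0,"hand":3},{"tx":0,"ty":-0.9,"tz":-2.8,"rx":0,"ry":0,"rz":0,"hand":3}]'
```

```text
[ 592.58917031 -276.83814561   11.        ] [ 590.2880616  -329.78796005   11.        ]
t 18.1 tcp [ 591.  -296.4   57.1] z [-0.     0.001 -1.   ] y [ 0.995 -0.1   -0.   ] F [ 0.5 -0.4  0.1] w 29.8
time: 18.43
tcp_pos: [589.6, -306.2, 26.7]
eef_rot: [0.742, 0.67, -0.0, -0.001]
ft_force: [-1.0, 0.4, -1.2]
grip_width: 0.322
```

```bash
python3 -m jog '[{"tx":0.1,"ty":0.2,"tz":-0.5,"rx":0,"ry":0,"rz":0,"hand":3},{"tx":0.1,"ty":0.2,"tz":-0.5,"rx":0,"ry":0,"rz":0,"hand":2},{"tx":0.1,"ty":0.2,"tz":-0.5,"rx":0,"ry":0,"rz":0,"hand":1},{"tx":0.1,"ty":0.2,"tz":-0.5,"rx":0,"ry":0,"rz":0,"hand":0.3},{"tx":0.1,"ty":0.2,"tz":-0.5,"rx":0,"ry":0,"rz":0,"hand":0.3},{"tx":0.1,"ty":0.2,"tz":-0.5,"rx":0,"ry":0,"rz":0,"hand":0.3},{"tx":0.1,"ty":0.2,"tz":-0.5,"rx":0,"ry":0,"rz":0,"hand":0.3}]'
python3 -m jog '[{"tx":-0.1,"ty":0,"tz":1,"rx":0,"ry":0,"rz":0,"hand":0.3},{"tx":-0.3,"ty":0,"tz":2.2,"rx":0,"ry":0,"rz":0,"hand":0.3},{"tx":-0.7,"ty":0,"tz":3.5,"rx":0,"ry":0,"rz":0,"hand":0.3},{"tx":-1.2,"ty":0,"tz":5,"rx":0,"ry":0,"rz":0,"hand":0.3},{"tx":-2,"ty":0,"tz":6.3,"rx":0,"ry":0,"rz":0,"hand":0.3},{"tx":-2.9,"ty":0,"tz":7.5,"rx":0,"ry":0,"rz":0,"hand":0.3},{"tx":-4.2,"ty":0,"tz":8.6,"rx":0,"ry":0,"rz":0,"hand":0.3},{"tx":-5.5,"ty":0,"tz":9.5,"rx":0,"ry":0,"rz":0,"hand":0.3},{"tx":-6,"ty":0,"tz":12,"rx":0,"ry":0,"rz":0,"hand":0.3},{"tx":-6,"ty":0,"tz":15.5,"rx":0,"ry":0,"rz":0,"hand":0.3},{"tx":-6,"ty":0,"tz":19,"rx":0,"ry":0,"rz":0,"hand":0.3},{"tx":-6,"ty":0,"tz":19,"rx":0,"ry":0,"rz":0,"hand":0.3}]'
python3 - <<'E'
from h import *
st()
shot("scene","s15",(220,140,400,290),4.4)
E
```

```text
time: 19.02
tcp_pos: [591.2, -304.9, 23.8]
eef_rot: [0.742, 0.67, -0.0, -0.0]
ft_force: [-0.5, 0.1, 0.4]
grip_width: 0.077
time: 20.02
tcp_pos: [532.2, -306.9, 220.5]
eef_rot: [0.743, 0.67, 0.002, 0.004]
ft_force: [1.0, -1.0, -2.1]
grip_width: 0.075
t 20.02 tcp [ 532.2 -306.9  220.5] z [ 0.008 -0.004 -1.   ] y [ 0.995 -0.103  0.008] F [ 1.  -1.  -2.1] w 7.0
```

View pics/s15.png

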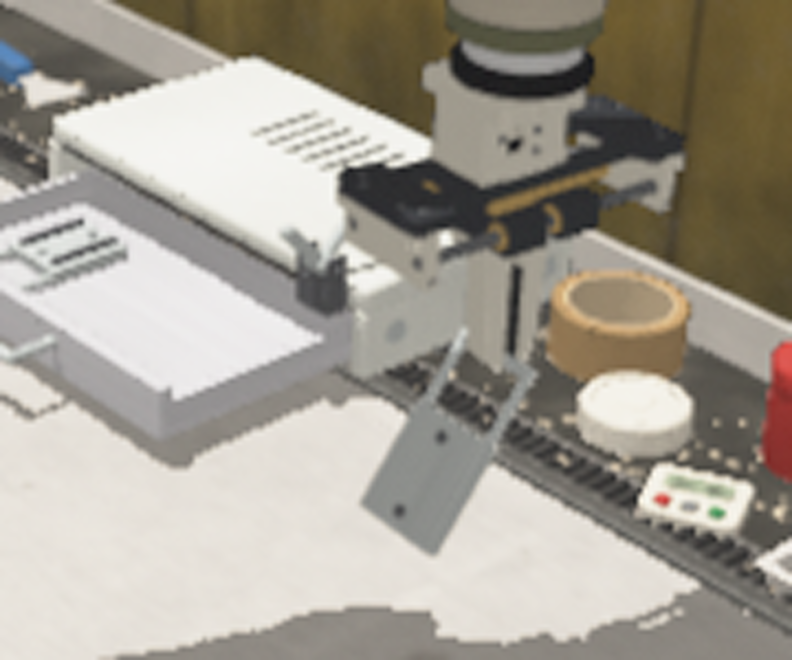

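```bash
python3 -m jog '[{"tx":0,"ty":2,"tz":0,"rx":0,"ry":0,"rz":0.5,"hand":0.3},{"tx":0.5,"ty":5.5,"tz":0,"rx":0,"ry":0,"rz":1,"hand":0.3},{"tx":1,"ty":9.5,"tz":0,"rx":0,"ry":0,"rz":2,"hand":0.3},{"tx":1.5,"ty":13.5,"tz":0,"rx":0,"ry":0,"rz":3,"hand":0.3},{"tx":2.3,"ty":17.5,"tz":0,"rx":0,"ry":0,"rz":4,"hand":0.3},{"tx":3,"ty":21.5,"tz":0,"rx":0,"ry":0,"rz":5,"hand":0.3},{"tx":4,"ty":25.5,"tz":0,"rx":0,"ry":0,"rz":6,"hand":0.3},{"tx":5,"ty":29.5,"tz":0,"rx":0,"ry":0,"rz":6,"hand":0.3},{"tx":6,"ty":33.5,"tz":0,"rx":0,"ry":0,"rz":6,"hand":0.3},{"tx":6.6,"ty":37.5,"tz":0,"rx":0,"ry":0,"rz":6,"hand":0.3},{"tx":7,"ty":41,"tz":0,"rx":0,"ry":0,"rz":6,"hand":0.3},{"tx":7.2,"ty":43.6,"tz":0,"rx":0,"ry":0,"rz":6,"hand":0.3}]'
python3 -m jog '[{"tx":0,"ty":0,"tz":-2,"rx":0,"ry":0,"rz":0,"hand":0.3},{"tx":0,"ty":0,"tz":-4,"rx":0,"ry":0,"rz":0,"hand":0.3},{"tx":0,"ty":0,"tz":-5.5,"rx":0,"ry":0,"rz":0,"hand":0.3},{"tx":0,"ty":0,"tz":-6,"rx":0,"ry":0,"rz":0,"hand":0.3},{"tx":0,"ty":0,"tz":-6,"rx":0,"ry":0,"rz":0,"hand":0.3}]'
python3 - <<'E'
from h import *
st()
shot("scene","s16",(190,110,340,230),5);shot("top","t16",(150,160,290,265),5.7)
E
```

```text
time: 21.07
tcp_pos: [602.3, 134.8, 212.4]
eef_rot: [0.705, 0.709, -0.0, -0.001]
ft_force: [-1.2, 0.7, -2.8]
grip_width: 0.072
time: 21.48
tcp_pos: [601.7, 130.4, 151.8]
eef_rot: [0.706, 0.708, -0.002, -0.001]
ft_force: [0.1, -0.6, -2.7]
grip_width: 0.075
t 21.48 tcp [601.7 130.4 151.8] z [-0.004 -0.001 -1.   ] y [ 1.     0.002 -0.004] F [ 0.1 -0.6 -2.7] w 7.0
```

View pics/s16.png

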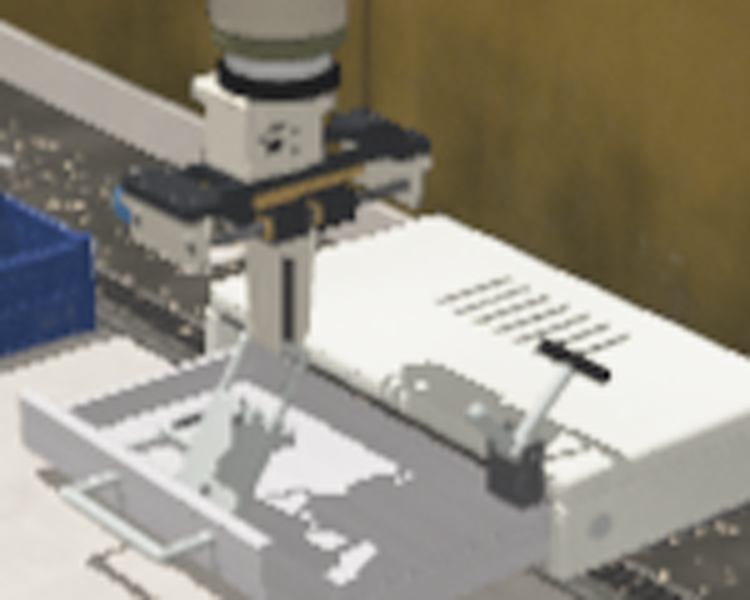

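View pics/t16.png

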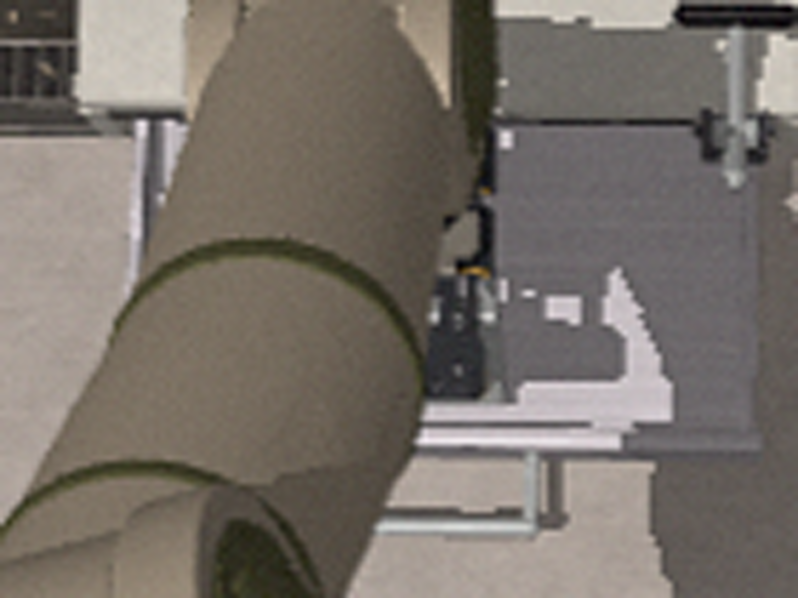

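```bash
python3 -m jog '[{"tx":0,"ty":0,"tz":-1.2,"rx":0,"ry":0,"rz":0,"hand":0.3},{"tx":-1.2,"ty":0,"tz":-1.5,"rx":0,"ry":0,"rz":0,"hand":0.3},{"tx":-2.4,"ty":0,"tz":-1.3,"rx":0,"ry":0,"rz":0,"hand":0.3},{"tx":-3.6,"ty":0,"tz":-0.5,"rx":0,"ry":0,"rz":0,"hand":0.3},{"tx":-4.8,"ty":0,"tz":0,"rx":0,"ry":0,"rz":0,"hand":0.3},{"tx":-6,"ty":0,"tz":0.4,"rx":0,"ry":0,"rz":0,"hand":0.3},{"tx":-7.2,"ty":0,"tz":0.6,"rx":0,"ry":0,"rz":0,"hand":0.3},{"tx":-8.4,"ty":0,"tz":0.6,"rx":0,"ry":0,"rz":0,"hand":0.3},{"tx":-9.6,"ty":0,"tz":0.5,"rx":0,"ry":0,"rz":0,"hand":0.3},{"tx":-10.8,"ty":0,"tz":0.3,"rx":0,"ry":0,"rz":0,"hand":0.3},{"tx":-10.8,"ty":0,"tz":0.3,"rx":0,"ry":0,"rz":0,"hand":0.3}]'
python3 - <<'E'
from h import *
st()
shot("scene","s17",(170,110,290,210),6)
E
```

```text
time: 22.5
tcp_pos: [492.6, 131.1, 156.6]
eef_rot: [0.706, 0.708, -0.001, -0.001]
ft_force: [0.8, 0.3, -1.8]
grip_width: 0.067
t 22.5 tcp [492.6 131.1 156.6] z [-0.002 -0.    -1.   ] y [ 1.     0.003 -0.002] F [ 0.8  0.3 -1.8] w 6.2
```

View pics/s17.png

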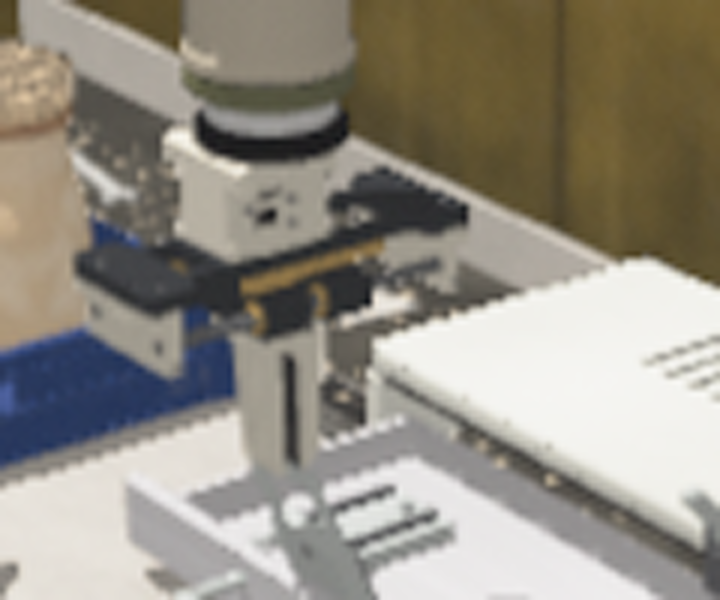

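```bash
python3 -m jog '[{"tx":-1,"ty":0,"tz":0,"rx":0,"ry":0,"rz":0,"hand":0.3},{"tx":-1.2,"ty":0,"tz":1.5,"rx":0,"ry":0,"rz":0,"hand":0.3},{"tx":-1,"ty":0,"tz":3,"rx":0,"ry":0,"rz":0,"hand":0.3},{"tx":0.5,"ty":0,"tz":4.5,"rx":0,"ry":0,"rz":0,"hand":0.3},{"tx":2.5,"ty":0,"tz":4.5,"rx":0,"ry":0,"rz":0,"hand":0.3},{"tx":5,"ty":0,"tz":4.5,"rx":0,"ry":0,"rz":0,"hand":0.3},{"tx":7.5,"ty":0,"tz":4.5,"rx":0,"ry":0,"rz":0,"hand":0.3},{"tx":9.5,"ty":0,"tz":4.5,"rx":0,"ry":0,"rz":0,"hand":0.3},{"tx":11,"ty":0,"tz":4.5,"rx":0,"ry":0,"rz":0,"hand":0.3},{"tx":12,"ty":0,"tz":4.5,"rx":0,"ry":0,"rz":0,"hand":0.3},{"tx":12,"ty":0,"tz":4.5,"rx":0,"ry":0,"rz":0,"hand":0.3}]'
python3 - <<'E'
from h import *
st()
shot("scene","s18",(190,110,310,210),6)
E
```

```text
time: 23.47
tcp_pos: [616.6, 130.9, 201.3]
eef_rot: [0.706, 0.708, -0.0, 0.0]
ft_force: [0.3, -0.0, -0.2]
grip_width: 0.036
t 23.47 tcp [616.6 130.9 201.3] z [ 0. -0. -1.] y [1.    0.002 0.   ] F [ 0.3 -0.  -0.2] w 3.3
```

View pics/s18.png

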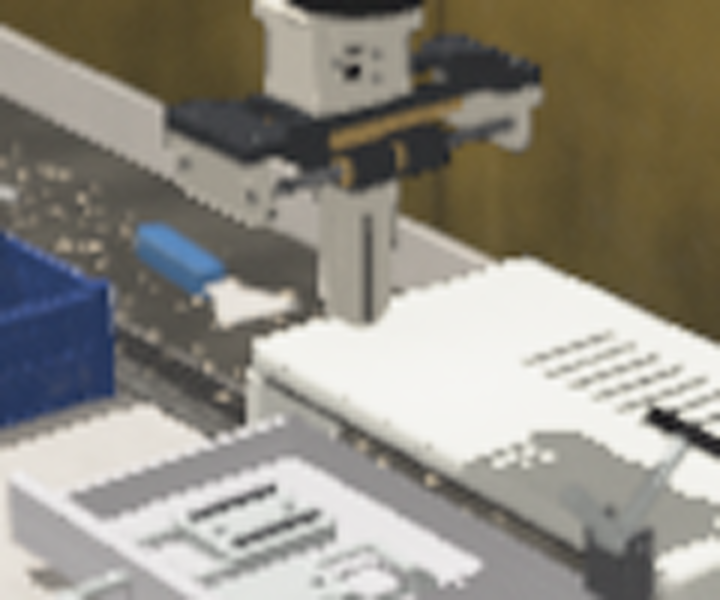

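It slipped out of the grip, so I'll look for it.

```bash
python3 -m jog '[{"tx":0,"ty":-4,"tz":0,"rx":0,"ry":0,"rz":0,"hand":3},{"tx":0,"ty":-8,"tz":0,"rx":0,"ry":0,"rz":0,"hand":3},{"tx":0,"ty":-12,"tz":0,"rx":0,"ry":0,"rz":0,"hand":3},{"tx":0,"ty":-16,"tz":0,"rx":0,"ry":0,"rz":0,"hand":3},{"tx":0,"ty":-20,"tz":0,"rx":0,"ry":0,"rz":0,"hand":3},{"tx":0,"ty":-20,"tz":0,"rx":0,"ry":0,"rz":0,"hand":3}]'
python3 - <<'E'
from h import *
st()
shot("scene","s19",(180,130,310,230),6);shot("top","t19",(150,160,290,265),5.7)
E
```

```text
time: 24.02
tcp_pos: [613.1, -78.5, 202.4]
eef_rot: [0.71, 0.704, -0.002, 0.001]
ft_force: [0.5, 0.0, 0.4]
grip_width: 0.317
t 24.02 tcp [613.1 -78.5 202.4] z [-0.    -0.004 -1.   ] y [ 1.    -0.008 -0.   ] F [0.5 0.  0.4] w 29.5
```

View pics/s19.png

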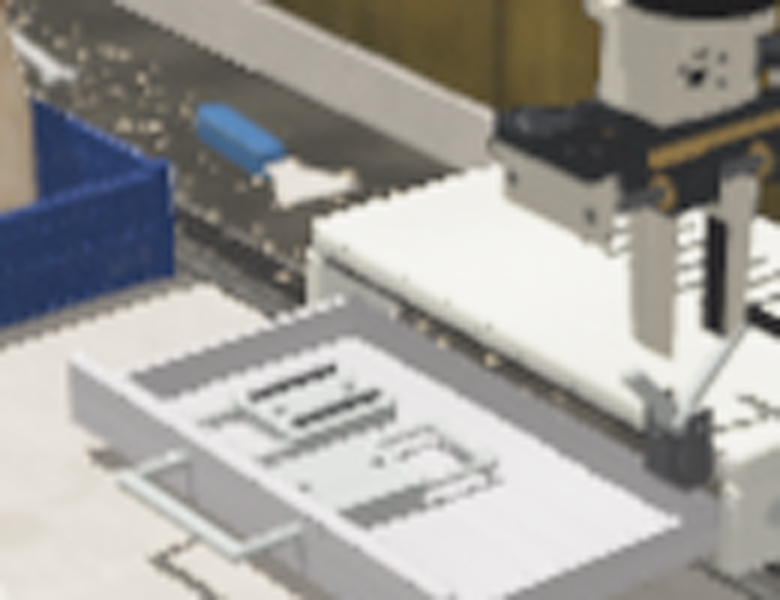

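View pics/t19.png

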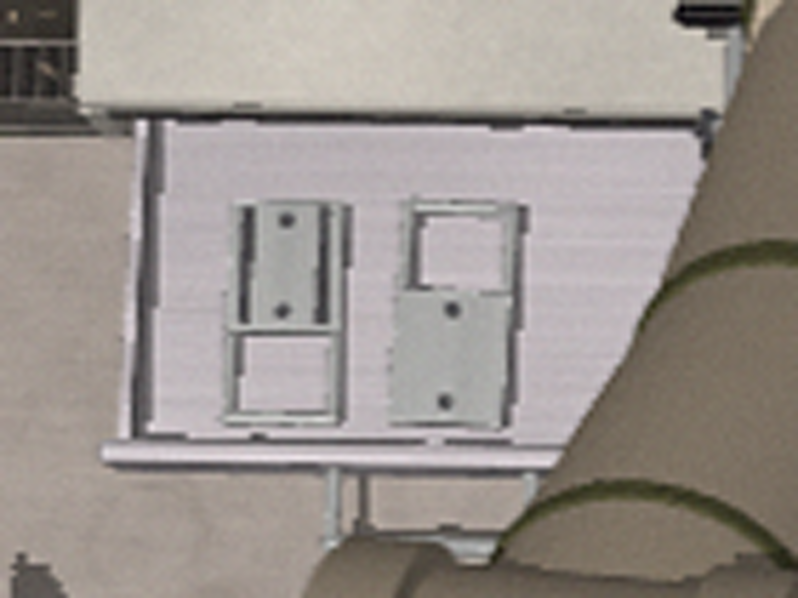

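Plate 2 dropped into the drawer, smooth face up, with its bail towards the cabinet and its far end near the front panel. I'll raise it in place, using the floor and panel corner as the pivot so the floor carries its weight.

```bash
python3 - <<'E'
from h import *
np.set_printoptions(precision=1,suppress=True)
k=5.7
for n,q,z in(("2",[(408,207),(523,209),(390,419),(503,427)],33),("1",[(226,415),(340,417),(237,203),(345,207)],28)):
    B=[back("top",150+u/k,160+v/k,z) for u,v in q]
    b=(B[0]+B[1])/2;f=(B[2]+B[3])/2;d=b-f
    print(n,"bar",b,"far",f,np.linalg.norm(d),"yaw",np.degrees(np.arctan2(d[1],d[0])))
print(back("top",150+300/k,160+438/k,22),back("top",150+300/k,160+445/k,61))
E
```

```text
2 bar [644.4 123.7  33. ] far [531.6 130.3  33. ] 113.03768547073715 yaw -3.369650408467993
1 bar [535.1 214.9  28. ] far [646.2 215.1  28. ] 111.11743109515113 yaw -179.90375169134958
[524.6 206.6  22. ] [515.5 200.7  61. ]
```

```bash
python3 -m jog '[{"tx":0.5,"ty":4,"tz":0,"rx":0,"ry":0,"rz":-1,"hand":3},{"tx":1.2,"ty":8,"tz":0,"rx":0,"ry":0,"rz":-2,"hand":3},{"tx":2,"ty":12,"tz":0,"rx":0,"ry":0,"rz":-3,"hand":3},{"tx":2.6,"ty":16,"tz":0,"rx":0,"ry":0,"rz":-3,"hand":3},{"tx":3,"ty":19,"tz":0,"rx":0,"ry":0,"rz":-3,"hand":3},{"tx":3,"ty":19.6,"tz":-3,"rx":0,"ry":0,"rz":-3,"hand":3},{"tx":3,"ty":19.6,"tz":-6,"rx":0,"ry":0,"rz":-3,"hand":3},{"tx":3,"ty":19.6,"tz":-9,"rx":0,"ry":0,"rz":-3,"hand":3},{"tx":3,"ty":19.6,"tz":-12,"rx":0,"ry":0,"rz":-3,"hand":3},{"tx":3,"ty":19.6,"tz":-12,"rx":0,"ry":0,"rz":-3,"hand":3},{"tx":3,"ty":19.6,"tz":-12,"rx":0,"ry":0,"rz":-3,"hand":3}]'
python3 - <<'E'
from h import *
st()
shot("scene","s20",(190,120,310,220),6)
E
```

```text
time: 25.03
tcp_pos: [643.5, 128.7, 80.6]
eef_rot: [0.724, 0.69, -0.001, -0.001]
ft_force: [0.9, -0.2, -0.1]
grip_width: 0.321
t 25.03 tcp [643.5 128.7  80.6] z [-0.004 -0.    -1.   ] y [ 0.999 -0.048 -0.004] F [ 0.9 -0.2 -0.1] w 29.8
```

View pics/s20.png

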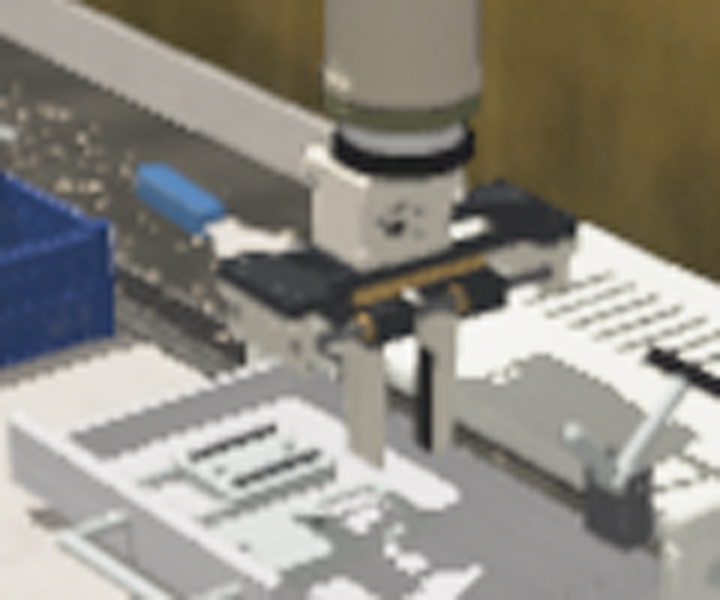

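```bash
python3 -m jog '[{"tx":0.1,"ty":-0.4,"tz":-1.5,"rx":0,"ry":0,"rz":0,"hand":3},{"tx":0.1,"ty":-0.4,"tz":-3,"rx":0,"ry":0,"rz":0,"hand":3},{"tx":0.1,"ty":-0.4,"tz":-3.3,"rx":0,"ry":0,"rz":0,"hand":3},{"tx":0.1,"ty":-0.4,"tz":-3.3,"rx":0,"ry":0,"rz":0,"hand":3},{"tx":0.1,"ty":-0.4,"tz":-3.3,"rx":0,"ry":0,"rz":0,"hand":3}]'
```

```text
time: 25.5
tcp_pos: [647.0, 123.6, 50.3]
eef_rot: [0.724, 0.689, 0.001, 0.0]
ft_force: [-0.8, 0.3, -0.7]
grip_width: 0.321
```

```bash
python3 -m jog '[{"tx":-0.2,"ty":0,"tz":-0.7,"rx":0,"ry":0,"rz":0,"hand":3},{"tx":-0.2,"ty":0,"tz":-0.7,"rx":0,"ry":0,"rz":0,"hand":2},{"tx":-0.2,"ty":0,"tz":-0.7,"rx":0,"ry":0,"rz":0,"hand":1},{"tx":-0.2,"ty":0,"tz":-0.7,"rx":0,"ry":0,"rz":0,"hand":0.3},{"tx":-0.2,"ty":0,"tz":-0.7,"rx":0,"ry":0,"rz":0,"hand":0.3},{"tx":-0.2,"ty":0,"tz":-0.7,"rx":0,"ry":0,"rz":0,"hand":0.3},{"tx":-0.2,"ty":0,"tz":-0.7,"rx":0,"ry":0,"rz":0,"hand":0.3}]'
```

```text
time: 26.08
tcp_pos: [644.4, 123.1, 41.8]
eef_rot: [0.724, 0.689, 0.0, 0.0]
ft_force: [0.0, -0.2, 1.3]
grip_width: 0.08
```

```bash
python3 -m jog '[{"tx":-0.6,"ty":0,"tz":0.3,"rx":0,"ry":0,"rz":0.5,"hand":0.3},{"tx":-1.4,"ty":0,"tz":0.7,"rx":0,"ry":0,"rz":1,"hand":0.3},{"tx":-1.9,"ty":0,"tz":2,"rx":0,"ry":0,"rz":2,"hand":0.3},{"tx":-2.4,"ty":0,"tz":3.5,"rx":0,"ry":0,"rz":3,"hand":0.3},{"tx":-3.1,"ty":0,"tz":4.9,"rx":0,"ry":0,"rz":3,"hand":0.3},{"tx":-4,"ty":0,"tz":6.1,"rx":0,"ry":0,"rz":3,"hand":0.3},{"tx":-5,"ty":0,"tz":7.2,"rx":0,"ry":0,"rz":3,"hand":0.3},{"tx":-6.1,"ty":0,"tz":8.1,"rx":0,"ry":0,"rz":3,"hand":0.3},{"tx":-7.4,"ty":0,"tz":9,"rx":0,"ry":0,"rz":3,"hand":0.3},{"tx":-8.8,"ty":0,"tz":9.6,"rx":0,"ry":0,"rz":3,"hand":0.3},{"tx":-10.2,"ty":0,"tz":10,"rx":0,"ry":0,"rz":3,"hand":0.3},{"tx":-10.2,"ty":0,"tz":10,"rx":0,"ry":0,"rz":3,"hand":0.3}]'
python3 - <<'E'
from h import *
st()
shot("scene","s21",(190,110,310,210),6)
E
```

```text
time: 27.08
tcp_pos: [542.8, 123.8, 145.0]
eef_rot: [0.706, 0.708, 0.003, 0.001]
ft_force: [1.9, 1.9, 15.9]
grip_width: 0.072
t 27.08 tcp [542.8 123.8 145. ] z [ 0.006  0.003 -1.   ] y [1.    0.003 0.006] F [ 1.9  1.9 15.9] w 6.7
```

View pics/s21.png

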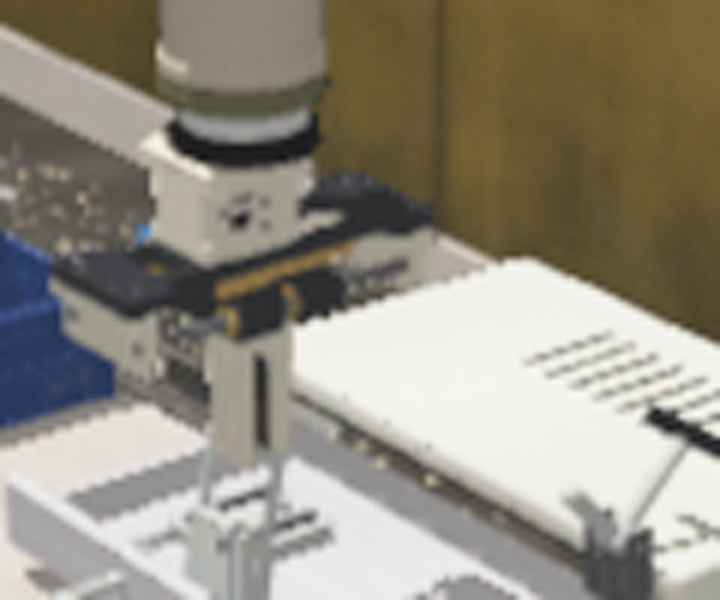

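```bash
python3 -m jog '[{"tx":-1.1,"ty":0,"tz":0.3,"rx":0,"ry":0,"rz":0,"hand":0.3},{"tx":-2.2,"ty":0,"tz":0.4,"rx":0,"ry":0,"rz":0,"hand":0.3},{"tx":-3.2,"ty":0,"tz":0.4,"rx":0,"ry":0,"rz":0,"hand":0.3},{"tx":-4.1,"ty":0,"tz":0.2,"rx":0,"ry":0,"rz":0,"hand":0.3},{"tx":-5,"ty":0,"tz":-0.3,"rx":0,"ry":0,"rz":0,"hand":0.3},{"tx":-5.7,"ty":0,"tz":-1,"rx":0,"ry":0,"rz":0,"hand":0.3},{"tx":-6,"ty":0,"tz":-1.7,"rx":0,"ry":0,"rz":0,"hand":0.3},{"tx":-6,"ty":0,"tz":-1.7,"rx":0,"ry":0,"rz":0,"hand":0.3}]'
python3 - <<'E'
from h import *
st()
shot("scene","s22",(180,120,300,220),6)
E
```

```text
time: 27.8
tcp_pos: [479.7, 122.8, 123.3]
eef_rot: [0.706, 0.708, -0.002, -0.001]
ft_force: [0.3, 0.2, 0.4]
grip_width: 0.074
t 27.8 tcp [479.7 122.8 123.3] z [-0.004 -0.001 -1.   ] y [ 1.     0.003 -0.004] F [0.3 0.2 0.4] w 6.8
```

View pics/s22.png

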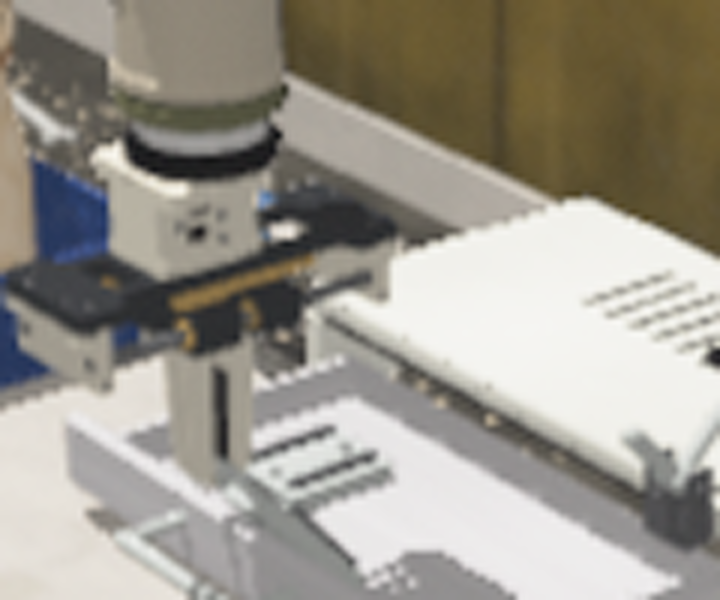

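```bash
python3 -m jog '[{"tx":0,"ty":0,"tz":1,"rx":0,"ry":0,"rz":0,"hand":0.3},{"tx":0,"ty":0,"tz":2.2,"rx":0,"ry":0,"rz":0,"hand":0.3},{"tx":0.4,"ty":0,"tz":3.2,"rx":0,"ry":0,"rz":0,"hand":0.3},{"tx":1.4,"ty":0,"tz":3.8,"rx":0,"ry":0,"rz":0,"hand":0.3},{"tx":2.8,"ty":0,"tz":4,"rx":0,"ry":0,"rz":0,"hand":0.3},{"tx":4.4,"ty":0,"tz":4,"rx":0,"ry":0,"rz":0,"hand":0.3},{"tx":6,"ty":0,"tz":4,"rx":0,"ry":0,"rz":0,"hand":0.3},{"tx":7.6,"ty":0,"tz":4,"rx":0,"ry":0,"rz":0,"hand":0.3},{"tx":9,"ty":0,"tz":4,"rx":0,"ry":0,"rz":0,"hand":0.3},{"tx":10,"ty":0,"tz":4,"rx":0,"ry":0,"rz":0,"hand":0.3},{"tx":10,"ty":0,"tz":4,"rx":0,"ry":0,"rz":0,"hand":0.3}]'
python3 - <<'E'
from h import *
st()
shot("scene","s23",(190,110,310,210),6)
E
```

```text
time: 28.77
tcp_pos: [583.9, 122.8, 164.8]
eef_rot: [0.706, 0.708, 0.0, 0.0]
ft_force: [-0.2, -0.1, -1.8]
grip_width: 0.074
t 28.77 tcp [583.9 122.8 164.8] z [ 0.001 -0.001 -1.   ] y [1.    0.002 0.001] F [-0.2 -0.1 -1.8] w 6.9
```

View pics/s23.png

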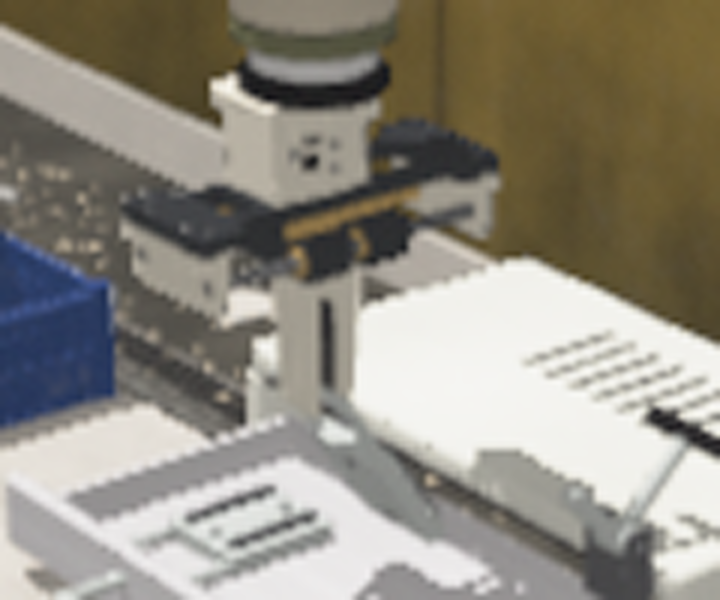

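```bash
python3 -m jog '[{"tx":0,"ty":0,"tz":-1.8,"rx":0,"ry":0,"rz":0,"hand":0.3},{"tx":0,"ty":0,"tz":-3.6,"rx":0,"ry":0,"rz":0,"hand":0.3},{"tx":0,"ty":0,"tz":-4.5,"rx":0,"ry":0,"rz":0,"hand":0.3},{"tx":-0.7,"ty":0,"tz":-5.2,"rx":0,"ry":0,"rz":0,"hand":0.3},{"tx":-1.3,"ty":0,"tz":-6,"rx":0,"ry":0,"rz":0,"hand":0.3},{"tx":-1.8,"ty":0,"tz":-6.8,"rx":0,"ry":0,"rz":0,"hand":0.3},{"tx":-2.4,"ty":0,"tz":-7.7,"rx":0,"ry":0,"rz":0,"hand":0.3},{"tx":-3,"ty":0,"tz":-9,"rx":0,"ry":0,"rz":0,"hand":0.3},{"tx":-3.5,"ty":0,"tz":-10.4,"rx":0,"ry":0,"rz":0,"hand":0.3},{"tx":-3.8,"ty":0,"tz":-11.6,"rx":0,"ry":0,"rz":0,"hand":0.3},{"tx":-3.8,"ty":0,"tz":-11.9,"rx":0,"ry":0,"rz":0,"hand":0.3},{"tx":-3.8,"ty":0,"tz":-11.9,"rx":0,"ry":0,"rz":0,"hand":0.3}]'
python3 - <<'E'
from h import *
st()
shot("scene","s24",(190,110,310,210),6)
E
```

```text
time: 29.82
tcp_pos: [543.4, 123.0, 45.1]
eef_rot: [0.706, 0.708, -0.001, -0.0]
ft_force: [-2.2, 0.5, 0.3]
grip_width: 0.077
t 29.82 tcp [543.4 123.   45.1] z [-0.002 -0.    -1.   ] y [ 1.     0.003 -0.002] F [-2.2  0.5  0.3] w 7.1
```

View pics/s24.png

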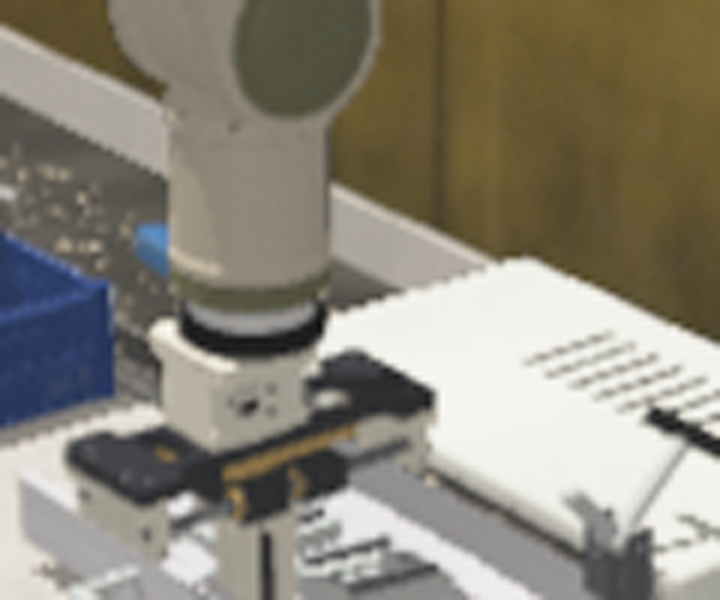

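```bash
python3 -m jog '[{"tx":0.3,"ty":0,"tz":0,"rx":0,"ry":0,"rz":0,"hand":0.3},{"tx":0.3,"ty":0,"tz":0,"rx":0,"ry":0,"rz":0,"hand":1.4},{"tx":0.3,"ty":0,"tz":0,"rx":0,"ry":0,"rz":0,"hand":1.4},{"tx":0.3,"ty":0,"tz":0,"rx":0,"ry":0,"rz":0,"hand":1.4},{"tx":0.3,"ty":0,"tz":1,"rx":0,"ry":0,"rz":0,"hand":1.4},{"tx":0.3,"ty":0,"tz":2.5,"rx":0,"ry":0,"rz":0,"hand":1.4},{"tx":0.3,"ty":0,"tz":5,"rx":0,"ry":0,"rz":0,"hand":1.4},{"tx":0.3,"ty":0,"tz":9,"rx":0,"ry":0,"rz":0,"hand":2},{"tx":-0.7,"ty":-2,"tz":13,"rx":0,"ry":0,"rz":0,"hand":3},{"tx":-1.7,"ty":-6,"tz":13,"rx":0,"ry":0,"rz":0,"hand":3},{"tx":-2.7,"ty":-10,"tz":13,"rx":0,"ry":0,"rz":0,"hand":3},{"tx":-3.7,"ty":-14,"tz":13,"rx":0,"ry":0,"rz":0,"hand":3}]'
python3 -m jog '[{"tx":-1,"ty":-4,"tz":0,"rx":0,"ry":0,"rz":2,"hand":3},{"tx":-1,"ty":-8,"tz":0,"rx":0,"ry":0,"rz":4,"hand":3},{"tx":-1,"ty":-12,"tz":0,"rx":0,"ry":0,"rz":6,"hand":3},{"tx":-1,"ty":-16,"tz":0,"rx":0,"ry":0,"rz":8,"hand":3},{"tx":-1,"ty":-20,"tz":0,"rx":0,"ry":0,"rz":10.5,"hand":3},{"tx":-1,"ty":-22,"tz":0,"rx":0,"ry":0,"rz":10.5,"hand":3},{"tx":-1,"ty":-22,"tz":0,"rx":0,"ry":0,"rz":10.5,"hand":3}]'
python3 - <<'E'
from h import *
st()
shot("scene","s25",(180,110,400,310),3.3);shot("top","t25",(150,160,430,310),2.8)
E
```

```text
time: 30.87
tcp_pos: [507.1, -16.9, 177.4]
eef_rot: [0.705, 0.709, 0.001, 0.001]
ft_force: [0.3, -0.4, -0.6]
grip_width: 0.317
time: 31.45
tcp_pos: [496.4, -241.8, 176.7]
eef_rot: [0.641, 0.767, -0.001, 0.001]
ft_force: [-0.4, 0.2, -0.5]
grip_width: 0.324
t 31.45 tcp [ 496.4 -241.8  176.7] z [ 0.001 -0.003 -1.   ] y [0.984 0.178 0.001] F [-0.4  0.2 -0.5] w 30.2
```

View pics/s25.png

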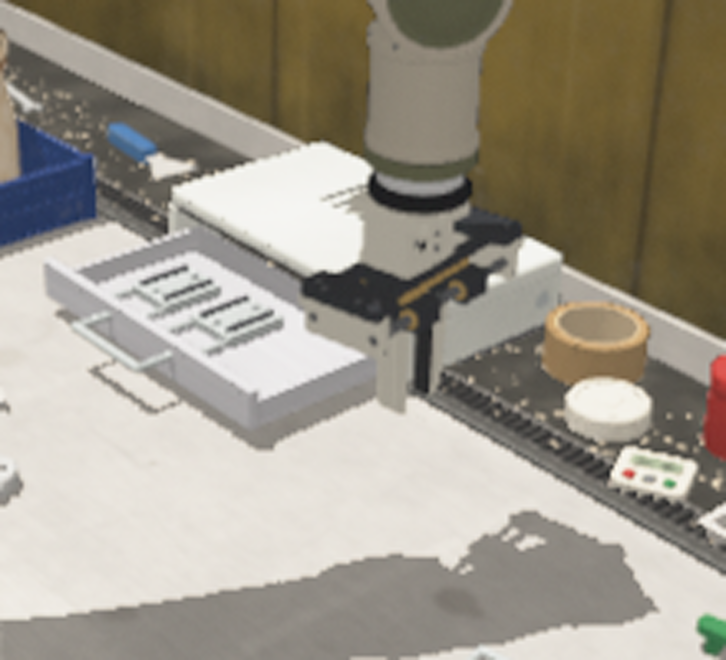

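View pics/t25.png

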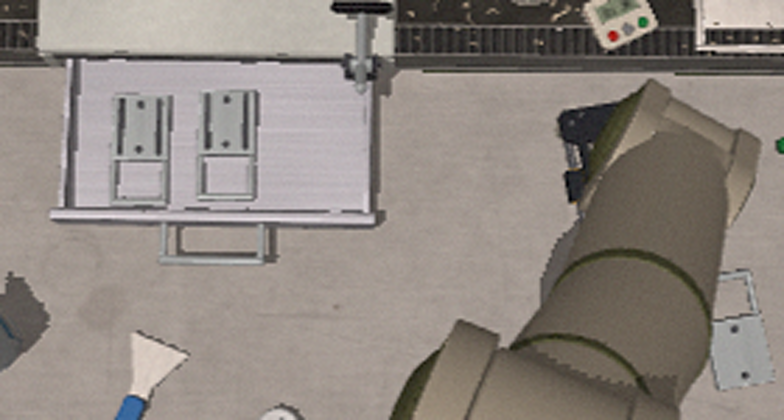

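Plates 1 and 2 both lie flat with ribs up. Plate 3 is next: its bar is at (468.5,-395.5) with yaw 10.6°.

```bash
python3 -m jog '[{"tx":-0.7,"ty":-3.9,"tz":0,"rx":0,"ry":0,"rz":0,"hand":3},{"tx":-1.4,"ty":-7.8,"tz":-1,"rx":0,"ry":0,"rz":0,"hand":3},{"tx":-2.1,"ty":-11.5,"tz":-3,"rx":0,"ry":0,"rz":0,"hand":3},{"tx":-2.7,"ty":-14.5,"tz":-5,"rx":0,"ry":0,"rz":0,"hand":3},{"tx":-2.7,"ty":-15.1,"tz":-8,"rx":0,"ry":0,"rz":0,"hand":3},{"tx":-2.7,"ty":-15.1,"tz":-10.5,"rx":0,"ry":0,"rz":0,"hand":3},{"tx":-2.7,"ty":-15.1,"tz":-12.5,"rx":0,"ry":0,"rz":0,"hand":3},{"tx":-2.7,"ty":-15.1,"tz":-12.5,"rx":0,"ry":0,"rz":0,"hand":3},{"tx":-2.7,"ty":-15.1,"tz":-12.5,"rx":0,"ry":0,"rz":0,"hand":3}]'
python3 - <<'E'
from h import *
st()
shot("scene","s26",(260,230,380,340),6)
E
```

```text
time: 32.3
tcp_pos: [470.8, -385.1, 50.3]
eef_rot: [0.638, 0.77, 0.0, -0.001]
ft_force: [0.5, -0.5, 0.0]
grip_width: 0.324
t 32.3 tcp [ 470.8 -385.1   50.3] z [-0.002  0.002 -1.   ] y [ 0.982  0.187 -0.001] F [ 0.5 -0.5  0. ] w 30.1
```

View pics/s26.png

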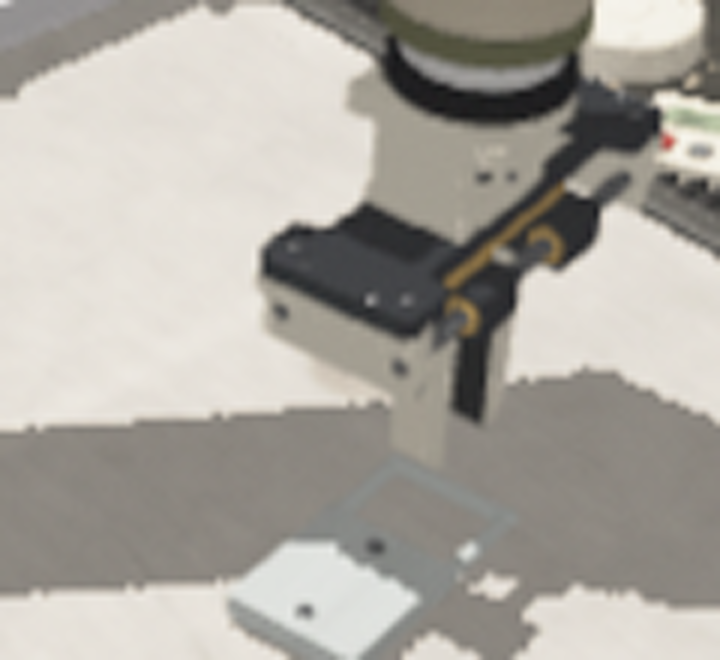

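```bash
python3 - <<'E'
from h import *
print(back("scene",326.7,307,11),back("scene",345.8,316.3,11)); st()
E
python3 -m jog '[{"tx":-0.1,"ty":-0.9,"tz":-0.5,"rx":0,"ry":0,"rz":0,"hand":3},{"tx":-0.1,"ty":-0.9,"tz":-1.5,"rx":0,"ry":0,"rz":0,"hand":3},{"tx":-0.1,"ty":-0.9,"tz":-2.4,"rx":0,"ry":0,"rz":0,"hand":3},{"tx":-0.1,"ty":-0.9,"tz":-2.4,"rx":0,"ry":0,"rz":0,"hand":3}]'
```

```text
[ 463.92818903 -368.27003217   11.        ] [ 474.47309207 -422.40573842   11.        ]
t 32.35 tcp [ 471.3 -385.8   51.3] z [-0.     0.001 -1.   ] y [ 0.982  0.187 -0.   ] F [ 0.7 -0.6  0.2] w 30.2
time: 32.68
tcp_pos: [469.1, -395.7, 25.3]
eef_rot: [0.638, 0.77, -0.0, -0.001]
ft_force: [-0.4, -1.1, 0.8]
grip_width: 0.324
```

```bash
python3 -m jog '[{"tx":0,"ty":0,"tz":-0.5,"rx":0,"ry":0,"rz":0,"hand":3},{"tx":0,"ty":0,"tz":-0.5,"rx":0,"ry":0,"rz":0,"hand":2},{"tx":0,"ty":0,"tz":-0.5,"rx":0,"ry":0,"rz":0,"hand":1},{"tx":0,"ty":0,"tz":-0.5,"rx":0,"ry":0,"rz":0,"hand":0.3},{"tx":0,"ty":0,"tz":-0.5,"rx":0,"ry":0,"rz":0,"hand":0.3},{"tx":0,"ty":0,"tz":-0.5,"rx":0,"ry":0,"rz":0,"hand":0.3},{"tx":0,"ty":0,"tz":-0.5,"rx":0,"ry":0,"rz":0,"hand":0.3}]'
python3 -m jog '[{"tx":-0.1,"ty":0,"tz":1,"rx":0,"ry":0,"rz":0,"hand":0.3},{"tx":-0.3,"ty":0,"tz":2.2,"rx":0,"ry":0,"rz":0,"hand":0.3},{"tx":-0.7,"ty":-0.1,"tz":3.5,"rx":0,"ry":0,"rz":0,"hand":0.3},{"tx":-1.2,"ty":-0.2,"tz":5,"rx":0,"ry":0,"rz":0,"hand":0.3},{"tx":-1.8,"ty":-0.3,"tz":6.3,"rx":0,"ry":0,"rz":0,"hand":0.3},{"tx":-2.6,"ty":-0.4,"tz":7.5,"rx":0,"ry":0,"rz":0,"hand":0.3},{"tx":-3.4,"ty":-0.6,"tz":8.6,"rx":0,"ry":0,"rz":0,"hand":0.3},{"tx":-4,"ty":-0.6,"tz":10,"rx":0,"ry":0,"rz":0,"hand":0.3},{"tx":-4,"ty":-0.6,"tz":13,"rx":0,"ry":0,"rz":0,"hand":0.3},{"tx":-4,"ty":-0.6,"tz":16,"rx":0,"ry":0,"rz":0,"hand":0.3},{"tx":-4,"ty":-0.6,"tz":19,"rx":0,"ry":0,"rz":0,"hand":0.3},{"tx":-4,"ty":-0.6,"tz":19,"rx":0,"ry":0,"rz":0,"hand":0.3}]'
python3 - <<'E'
from h import *
st()
shot("scene","s27",(220,160,400,310),4.4)
E
```

```text
time: 33.27
tcp_pos: [469.4, -396.1, 21.8]
eef_rot: [0.638, 0.77, -0.0, -0.0]
ft_force: [-1.1, 0.7, -0.6]
grip_width: 0.075
time: 34.27
tcp_pos: [430.4, -404.1, 217.7]
eef_rot: [0.639, 0.769, 0.0, 0.004]
ft_force: [0.5, -0.8, -3.3]
grip_width: 0.077
t 34.27 tcp [ 430.4 -404.1  217.7] z [ 0.006 -0.005 -1.   ] y [0.983 0.184 0.005] F [ 0.5 -0.8 -3.3] w 7.1
```

View pics/s27.png

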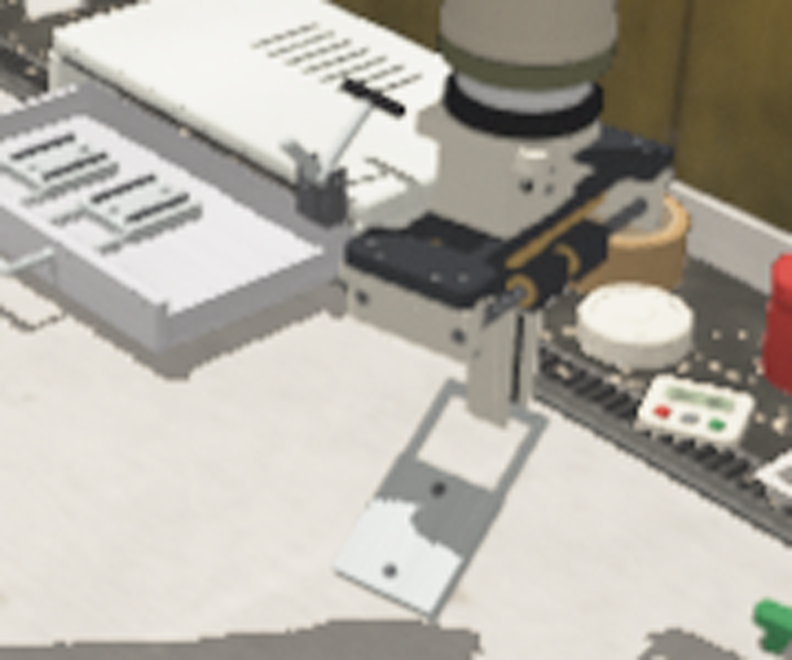

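```bash
python3 -m jog '[{"tx":0.8,"ty":1.8,"tz":0,"rx":0,"ry":0,"rz":-0.5,"hand":0.3},{"tx":2,"ty":4.8,"tz":0,"rx":0,"ry":0,"rz":-1,"hand":0.3},{"tx":3.4,"ty":8.4,"tz":0,"rx":0,"ry":0,"rz":-2,"hand":0.3},{"tx":4.8,"ty":12,"tz":0,"rx":0,"ry":0,"rz":-3,"hand":0.3},{"tx":6.2,"ty":15.6,"tz":0,"rx":0,"ry":0,"rz":-4,"hand":0.3},{"tx":7.6,"ty":19.2,"tz":0,"rx":0,"ry":0,"rz":-5,"hand":0.3},{"tx":9,"ty":22.8,"tz":0,"rx":0,"ry":0,"rz":-6,"hand":0.3},{"tx":10.4,"ty":26.4,"tz":0,"rx":0,"ry":0,"rz":-7,"hand":0.3},{"tx":11.8,"ty":30,"tz":0,"rx":0,"ry":0,"rz":-8,"hand":0.3},{"tx":13.2,"ty":33.6,"tz":0,"rx":0,"ry":0,"rz":-9,"hand":0.3},{"tx":14.6,"ty":37.2,"tz":0,"rx":0,"ry":0,"rz":-10,"hand":0.3},{"tx":16,"ty":40.8,"tz":0,"rx":0,"ry":0,"rz":-10.7,"hand":0.3}]'
python3 -m jog '[{"tx":1,"ty":2.5,"tz":0,"rx":0,"ry":0,"rz":0,"hand":0.3},{"tx":1.5,"ty":4.1,"tz":-1,"rx":0,"ry":0,"rz":0,"hand":0.3},{"tx":1.5,"ty":4.1,"tz":-3,"rx":0,"ry":0,"rz":0,"hand":0.3},{"tx":1.5,"ty":4.1,"tz":-5,"rx":0,"ry":0,"rz":0,"hand":0.3},{"tx":1.5,"ty":4.1,"tz":-6,"rx":0,"ry":0,"rz":0,"hand":0.3},{"tx":1.5,"ty":4.1,"tz":-6,"rx":0,"ry":0,"rz":0,"hand":0.3}]'
python3 - <<'E'
from h import *
st()
shot("scene","s28",(190,110,340,230),5);shot("top","t28",(150,160,290,265),5.7)
E
```

```text
time: 35.32
tcp_pos: [589.0, 7.6, 210.8]
eef_rot: [0.708, 0.706, -0.001, -0.001]
ft_force: [1.2, 0.5, -2.5]
grip_width: 0.074
time: 35.82
tcp_pos: [602.6, 45.7, 148.7]
eef_rot: [0.708, 0.706, -0.002, -0.001]
ft_force: [0.2, 0.3, -2.2]
grip_width: 0.075
t 35.82 tcp [602.6  45.7 148.7] z [-0.005 -0.001 -1.   ] y [ 1.    -0.002 -0.005] F [ 0.2  0.3 -2.2] w 7.0
```

View pics/s28.png

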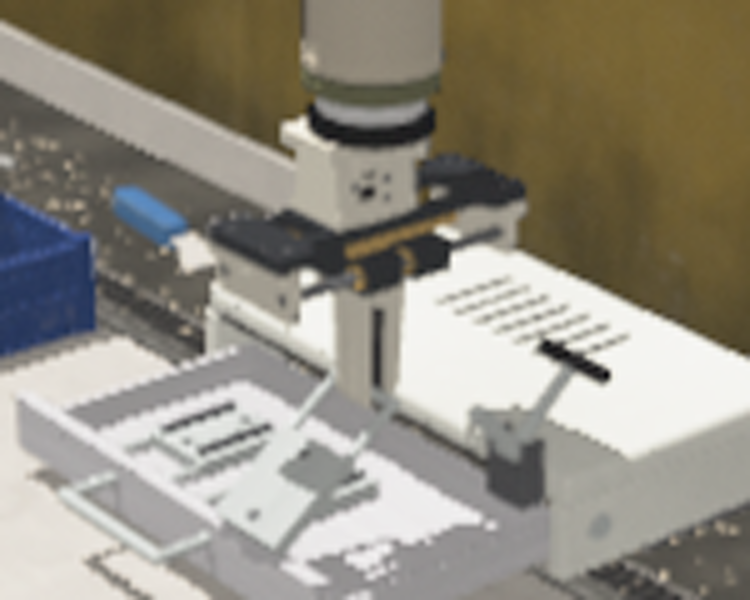

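View pics/t28.png

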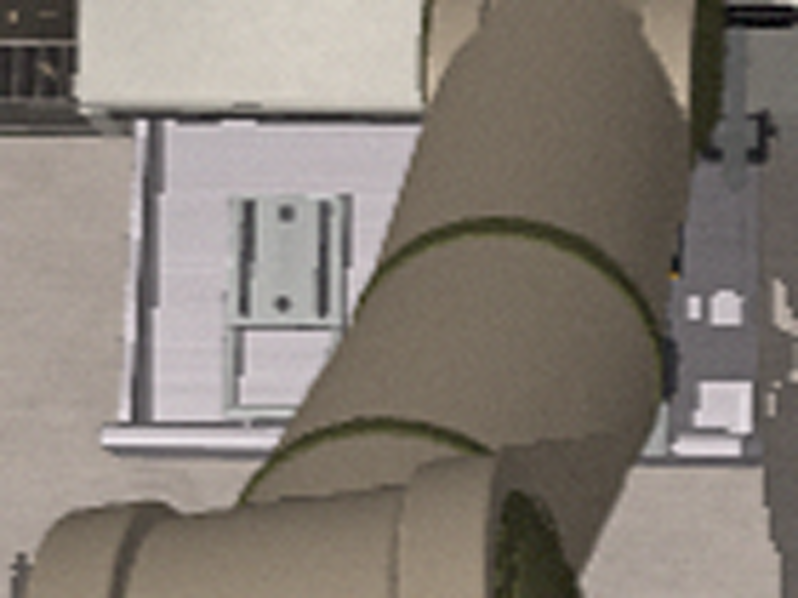

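```bash
python3 - <<'E'
from h import *
for a in range(20,60,4):
    r=np.radians(a);x=602.6-114*np.sin(r);z=138-114*np.cos(r)
    print(a,round(x),round(z),proj("scene",(x,15.7,z)).round(1))
print(proj("scene",(602.6,45,138)))
# drawer panel: top inner edge from scene/top crop
print(back("top",150+200/5.7,160+427/5.7,61),back("top",150+150/5.7,160+422/5.7,22))
E
```

```text
20 564 31 [259.5 225.9]
24 556 34 [257.6 225.8]
28 549 37 [255.8 225.6]
32 542 41 [254.  225.1]
36 536 46 [252.3 224.6]
40 529 51 [250.6 223.8]
44 523 56 [249.1 222.9]
48 518 62 [247.6 221.8]
52 513 68 [246.2 220.6]
56 508 74 [244.9 219.2]
[263.56235275 187.27540059]
[524.09853924 251.29077983  61.        ] [532.14100633 284.30082941  22.        ]
```

The far end is above the panel's top edge (about x=515, z=65, tilt about 50°), so I'll move in +x before lowering.

```bash
python3 -m jog '[{"tx":1.5,"ty":0,"tz":0,"rx":0,"ry":0,"rz":0,"hand":0.3},{"tx":3,"ty":0,"tz":0,"rx":0,"ry":0,"rz":0,"hand":0.3},{"tx":3,"ty":0,"tz":-1.5,"rx":0,"ry":0,"rz":0,"hand":0.3},{"tx":3,"ty":0,"tz":-3,"rx":0,"ry":0,"rz":0,"hand":0.3},{"tx":3,"ty":0,"tz":-3.8,"rx":0,"ry":0,"rz":0,"hand":0.3},{"tx":3,"ty":0,"tz":-3.8,"rx":0,"ry":0,"rz":0,"hand":0.3}]'
python3 - <<'E'
from h import *
st()
shot("scene","s29",(190,110,340,230),5)
E
```

```text
time: 36.42
tcp_pos: [633.8, 46.4, 112.8]
eef_rot: [0.708, 0.707, -0.001, -0.001]
ft_force: [0.8, -0.2, -2.9]
grip_width: 0.075
t 36.42 tcp [633.8  46.4 112.8] z [-0.002 -0.    -1.   ] y [ 1.    -0.001 -0.002] F [ 0.8 -0.2 -2.9] w 7.0
```

View pics/s29.png

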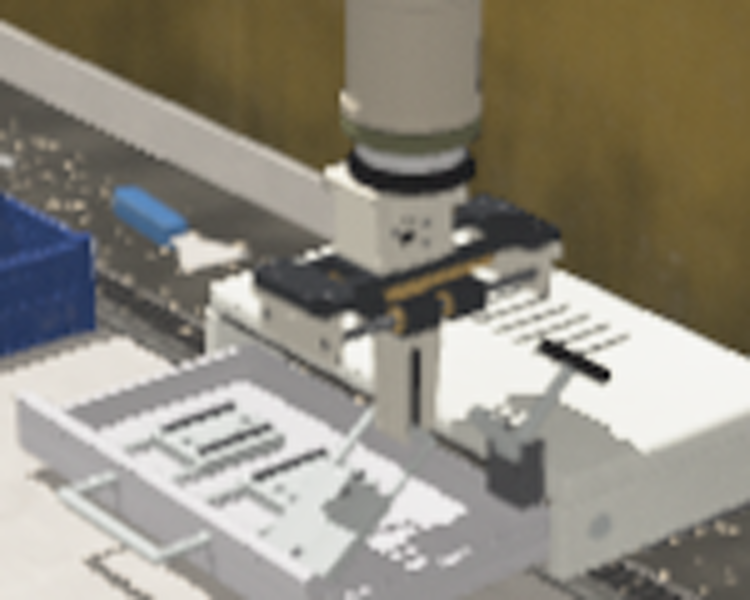

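```bash
python3 -m jog '[{"tx":-1.2,"ty":0,"tz":-0.2,"rx":0,"ry":0,"rz":0,"hand":0.3},{"tx":-2.2,"ty":0,"tz":-0.2,"rx":0,"ry":0,"rz":0,"hand":0.3},{"tx":-2.9,"ty":0,"tz":0.4,"rx":0,"ry":0,"rz":0,"hand":0.3},{"tx":-3.8,"ty":0,"tz":1,"rx":0,"ry":0,"rz":0,"hand":0.3},{"tx":-4.7,"ty":0,"tz":1.6,"rx":0,"ry":0,"rz":0,"hand":0.3},{"tx":-5.7,"ty":0,"tz":2.1,"rx":0,"ry":0,"rz":0,"hand":0.3},{"tx":-6.7,"ty":0,"tz":2.6,"rx":0,"ry":0,"rz":0,"hand":0.3},{"tx":-7.8,"ty":0,"tz":2.9,"rx":0,"ry":0,"rz":0,"hand":0.3},{"tx":-9,"ty":0,"tz":3.2,"rx":0,"ry":0,"rz":0,"hand":0.3},{"tx":-10,"ty":0,"tz":3.4,"rx":0,"ry":0,"rz":0,"hand":0.3},{"tx":-10,"ty":0,"tz":3.4,"rx":0,"ry":0,"rz":0,"hand":0.3}]'
python3 - <<'E'
from h import *
st()
shot("scene","s30",(190,110,310,210),6)
E
```

```text
time: 37.38
tcp_pos: [533.5, 47.0, 149.6]
eef_rot: [0.707, 0.707, 0.001, 0.0]
ft_force: [0.6, -0.2, 10.6]
grip_width: 0.069
t 37.38 tcp [533.5  47.  149.6] z [ 0.002  0.001 -1.   ] y [ 1.    -0.001  0.002] F [ 0.6 -0.2 10.6] w 6.5
```

View pics/s30.png

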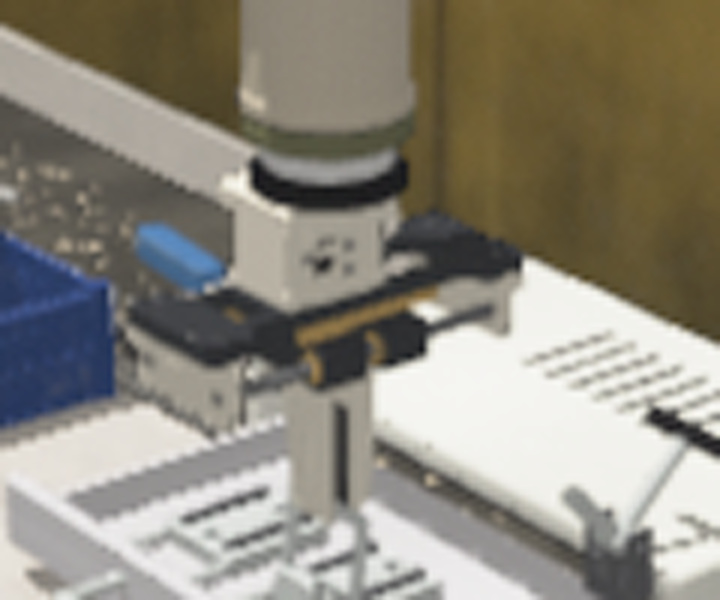

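```bash
python3 -m jog '[{"tx":-1.1,"ty":0,"tz":0,"rx":0,"ry":0,"rz":0,"hand":0.3},{"tx":-2.2,"ty":0,"tz":-0.1,"rx":0,"ry":0,"rz":0,"hand":0.3},{"tx":-3.1,"ty":0,"tz":-0.4,"rx":0,"ry":0,"rz":0,"hand":0.3},{"tx":-4,"ty":0,"tz":-1,"rx":0,"ry":0,"rz":0,"hand":0.3},{"tx":-4.7,"ty":0,"tz":-1.6,"rx":0,"ry":0,"rz":0,"hand":0.3},{"tx":-5.2,"ty":0,"tz":-2.4,"rx":0,"ry":0,"rz":0,"hand":0.3},{"tx":-5.3,"ty":0,"tz":-2.9,"rx":0,"ry":0,"rz":0,"hand":0.3},{"tx":-5.3,"ty":0,"tz":-2.9,"rx":0,"ry":0,"rz":0,"hand":0.3}]'
python3 - <<'E'
from h import *
st()
shot("scene","s31",(190,120,310,220),6)
E
```

```text
time: 38.1
tcp_pos: [480.2, 47.0, 118.5]
eef_rot: [0.707, 0.707, -0.001, -0.001]
ft_force: [-1.2, 0.2, 2.5]
grip_width: 0.074
t 38.1 tcp [480.2  47.  118.5] z [-0.002  0.    -1.   ] y [ 1.    -0.001 -0.002] F [-1.2  0.2  2.5] w 6.8
```

View pics/s31.png

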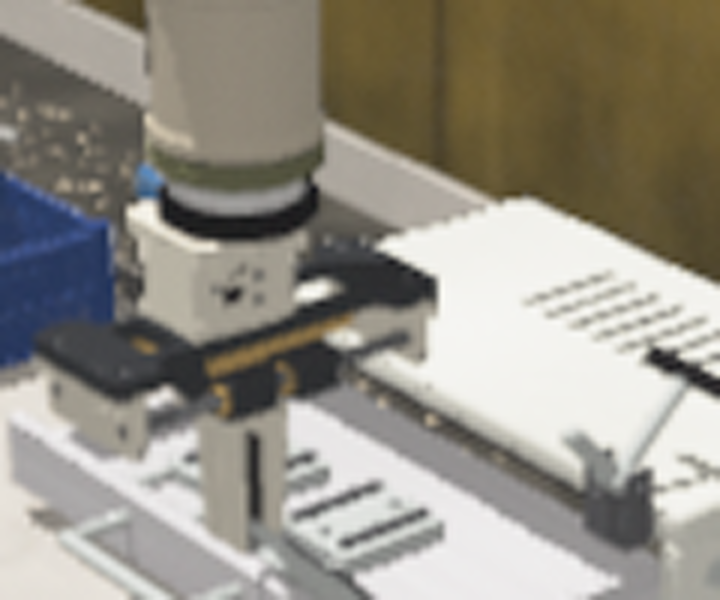

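```bash
python3 -m jog '[{"tx":0,"ty":0,"tz":1,"rx":0,"ry":0,"rz":0,"hand":0.3},{"tx":0,"ty":0,"tz":2.2,"rx":0,"ry":0,"rz":0,"hand":0.3},{"tx":0.4,"ty":0,"tz":3.4,"rx":0,"ry":0,"rz":0,"hand":0.3},{"tx":1.4,"ty":0,"tz":4.2,"rx":0,"ry":0,"rz":0,"hand":0.3},{"tx":2.8,"ty":0,"tz":4.5,"rx":0,"ry":0,"rz":0,"hand":0.3},{"tx":4.4,"ty":0,"tz":4.5,"rx":0,"ry":0,"rz":0,"hand":0.3},{"tx":6,"ty":0,"tz":4.5,"rx":0,"ry":0,"rz":0,"hand":0.3},{"tx":7.6,"ty":0,"tz":4.5,"rx":0,"ry":0,"rz":0,"hand":0.3},{"tx":9,"ty":0,"tz":4.5,"rx":0,"ry":0,"rz":0,"hand":0.3},{"tx":9.8,"ty":0,"tz":4.5,"rx":0,"ry":0,"rz":0,"hand":0.3},{"tx":9.8,"ty":0,"tz":4.5,"rx":0,"ry":0,"rz":0,"hand":0.3}]'
python3 - <<'E'
from h import *
st()
shot("scene","s32",(190,110,310,210),6)
E
```

```text
time: 39.07
tcp_pos: [580.6, 46.9, 163.3]
eef_rot: [0.707, 0.707, -0.0, 0.0]
ft_force: [0.4, -0.1, -2.0]
grip_width: 0.072
t 39.07 tcp [580.6  46.9 163.3] z [ 0. -0. -1.] y [ 1.    -0.001  0.   ] F [ 0.4 -0.1 -2. ] w 6.7
```

View pics/s32.png

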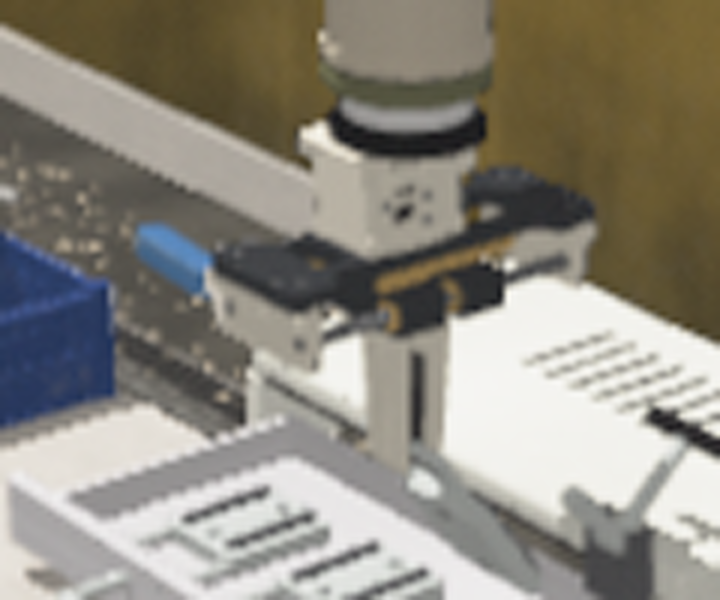

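```bash
python3 -m jog '[{"tx":0,"ty":0,"tz":-1.8,"rx":0,"ry":0,"rz":0,"hand":0.3},{"tx":0,"ty":0,"tz":-3.6,"rx":0,"ry":0,"rz":0,"hand":0.3},{"tx":0,"ty":0,"tz":-4.8,"rx":0,"ry":0,"rz":0,"hand":0.3},{"tx":-0.5,"ty":0,"tz":-5.6,"rx":0,"ry":0,"rz":0,"hand":0.3},{"tx":-1,"ty":0,"tz":-6.3,"rx":0,"ry":0,"rz":0,"hand":0.3},{"tx":-1.5,"ty":0,"tz":-7.2,"rx":0,"ry":0,"rz":0,"hand":0.3},{"tx":-2,"ty":0,"tz":-8.2,"rx":0,"ry":0,"rz":0,"hand":0.3},{"tx":-2.4,"ty":0,"tz":-9.3,"rx":0,"ry":0,"rz":0,"hand":0.3},{"tx":-2.8,"ty":0,"tz":-10.5,"rx":0,"ry":0,"rz":0,"hand":0.3},{"tx":-3,"ty":0,"tz":-11.5,"rx":0,"ry":0,"rz":0,"hand":0.3},{"tx":-3,"ty":0,"tz":-11.8,"rx":0,"ry":0,"rz":0,"hand":0.3},{"tx":-3,"ty":0,"tz":-11.8,"rx":0,"ry":0,"rz":0,"hand":0.3}]'
python3 - <<'E'
from h import *
st()
shot("scene","s33",(190,130,310,230),6)
E
```

```text
time: 40.12
tcp_pos: [548.8, 46.9, 45.4]
eef_rot: [0.707, 0.707, -0.0, -0.0]
ft_force: [-1.1, 0.3, 0.4]
grip_width: 0.074
t 40.12 tcp [548.8  46.9  45.4] z [-0.001 -0.    -1.   ] y [ 1.    -0.001 -0.001] F [-1.1  0.3  0.4] w 6.9
```

View pics/s33.png

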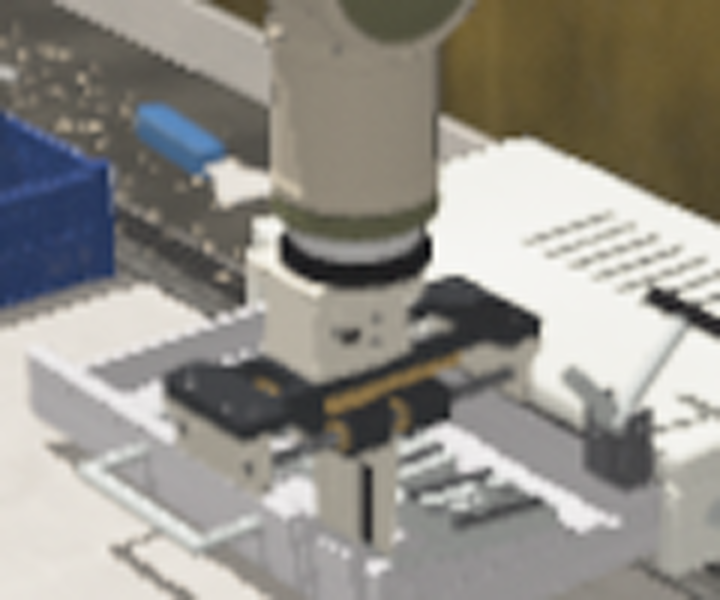

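```bash
python3 -m jog '[{"tx":0.2,"ty":0,"tz":0,"rx":0,"ry":0,"rz":0,"hand":0.3},{"tx":0.2,"ty":0,"tz":0,"rx":0,"ry":0,"rz":0,"hand":1.4},{"tx":0.2,"ty":0,"tz":0,"rx":0,"ry":0,"rz":0,"hand":1.4},{"tx":0.2,"ty":0,"tz":0,"rx":0,"ry":0,"rz":0,"hand":1.4},{"tx":0.2,"ty":0,"tz":1,"rx":0,"ry":0,"rz":0,"hand":1.4},{"tx":0.2,"ty":0,"tz":2.5,"rx":0,"ry":0,"rz":0,"hand":1.4},{"tx":0.2,"ty":0,"tz":5,"rx":0,"ry":0,"rz":0,"hand":1.4},{"tx":0.2,"ty":0,"tz":9,"rx":0,"ry":0,"rz":0,"hand":2},{"tx":-1,"ty":-3,"tz":12.5,"rx":0,"ry":0,"rz":0,"hand":2.4},{"tx":-3,"ty":-6.5,"tz":12.5,"rx":0,"ry":0,"rz":0,"hand":2.4},{"tx":-5,"ty":-10,"tz":12.5,"rx":0,"ry":0,"rz":0,"hand":2.4},{"tx":-7,"ty":-13.5,"tz":12.5,"rx":0,"ry":0,"rz":0,"hand":2.4}]'
python3 -m jog '[{"tx":0,"ty":-4,"tz":0,"rx":0,"ry":0,"rz":0,"hand":2.4},{"tx":0,"ty":-8,"tz":0,"rx":0,"ry":0,"rz":0,"hand":2.4},{"tx":0,"ty":-8,"tz":0,"rx":0,"ry":0,"rz":0,"hand":2.4}]'
python3 - <<'E'
from h import *
st()
shot("scene","s34",(190,130,310,230),6);shot("top","t34",(150,160,290,265),5.7)
E
```

```text
time: 41.17
tcp_pos: [478.9, -88.9, 172.3]
eef_rot: [0.707, 0.707, 0.001, 0.001]
ft_force: [0.9, -0.1, 0.1]
grip_width: 0.256
time: 41.42
tcp_pos: [478.5, -176.3, 172.1]
eef_rot: [0.711, 0.703, -0.001, 0.002]
ft_force: [-0.3, 0.6, 0.1]
grip_width: 0.258
t 41.42 tcp [ 478.5 -176.3  172.1] z [ 0.002 -0.004 -1.   ] y [ 1.    -0.011  0.002] F [-0.3  0.6  0.1] w 24.0
```

View pics/s34.png

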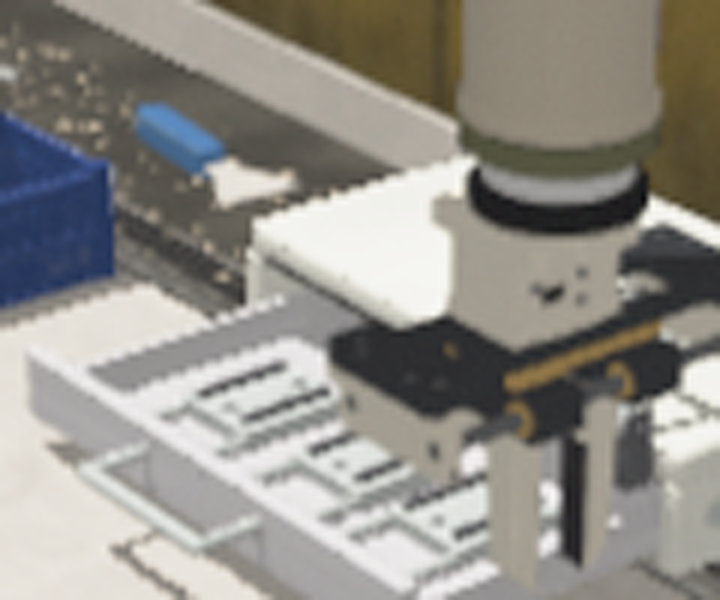

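View pics/t34.png

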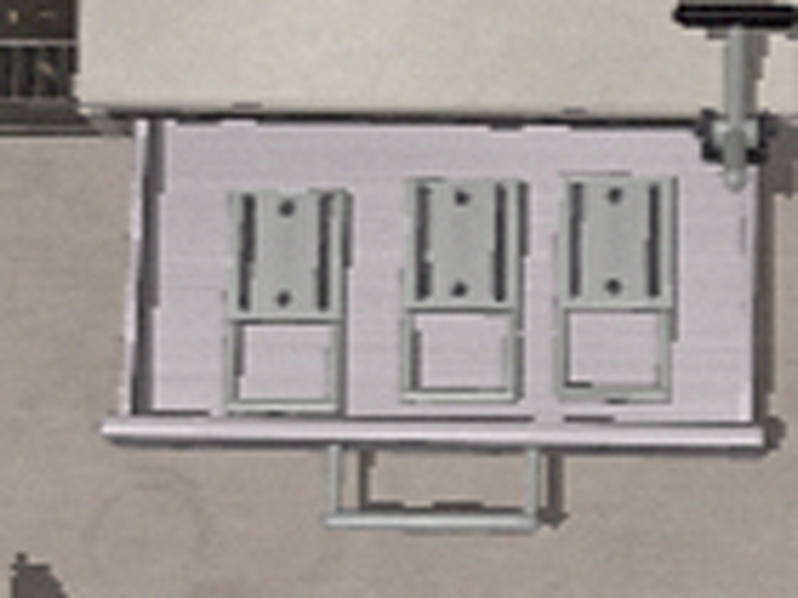

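All three plates are flat, ribs up and apart. Next I'll grip the handle, at (330–535,520) in the crop, and push the drawer shut.

```bash
python3 - <<'E'
from h import *
print(back("top",225.8,251.2,46)); st()
E
```

```text
[480.27457677 134.92059394  46.        ]
t 41.52 tcp [ 479.1 -169.8  171.3] z [ 0. -0. -1.] y [ 1.    -0.005  0.   ] F [-0.2  0.5  0.4] w 23.9
```

```bash
python3 -m jog '[{"tx":0,"ty":3.5,"tz":0,"rx":0,"ry":0,"rz":0.3,"hand":2.4},{"tx":0,"ty":7.5,"tz":0,"rx":0,"ry":0,"rz":0.3,"hand":2.4},{"tx":0,"ty":11.5,"tz":0,"rx":0,"ry":0,"rz":0.3,"hand":2.4},{"tx":0,"ty":15.5,"tz":0,"rx":0,"ry":0,"rz":0.3,"hand":2.4},{"tx":0,"ty":19.5,"tz":0,"rx":0,"ry":0,"rz":0.3,"hand":2.4},{"tx":0,"ty":23.5,"tz":0,"rx":0,"ry":0,"rz":0.3,"hand":2.4},{"tx":0,"ty":27.5,"tz":-1,"rx":0,"ry":0,"rz":0.3,"hand":2.4},{"tx":0,"ty":30.2,"tz":-3,"rx":0,"ry":0,"rz":0.3,"hand":2.4},{"tx":0,"ty":30.2,"tz":-5.5,"rx":0,"ry":0,"rz":0.3,"hand":2.4},{"tx":0,"ty":30.2,"tz":-7,"rx":0,"ry":0,"rz":0.3,"hand":2.4},{"tx":0,"ty":30.2,"tz":-7,"rx":0,"ry":0,"rz":0.3,"hand":2.4}]'
python3 - <<'E'
from h import *
st()
shot("scene","s35",(170,130,290,230),6)
E
```

```text
time: 42.43
tcp_pos: [477.2, 136.3, 98.5]
eef_rot: [0.704, 0.71, -0.002, -0.001]
ft_force: [-0.4, -0.8, 1.0]
grip_width: 0.257
t 42.43 tcp [477.2 136.3  98.5] z [-0.005 -0.001 -1.   ] y [ 1.     0.009 -0.005] F [-0.4 -0.8  1. ] w 23.9
```

View pics/s35.png

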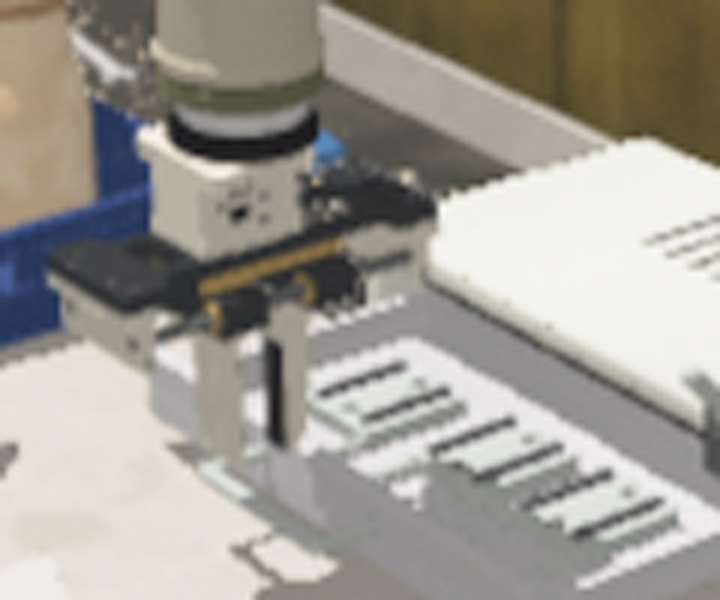

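```bash
python3 -m jog '[{"tx":0.1,"ty":0,"tz":-1.5,"rx":0,"ry":0,"rz":0,"hand":2.4},{"tx":0.1,"ty":0,"tz":-3,"rx":0,"ry":0,"rz":0,"hand":2.4},{"tx":0.1,"ty":0,"tz":-4.5,"rx":0,"ry":0,"rz":0,"hand":2.4},{"tx":0.1,"ty":0,"tz":-5.2,"rx":0,"ry":0,"rz":0,"hand":2.4},{"tx":0.1,"ty":0,"tz":-5.2,"rx":0,"ry":0,"rz":0,"hand":2.4},{"tx":0.1,"ty":0,"tz":-5.2,"rx":0,"ry":0,"rz":0,"hand":1},{"tx":0.1,"ty":0,"tz":-5.2,"rx":0,"ry":0,"rz":0,"hand":0.5},{"tx":0.1,"ty":0,"tz":-5.2,"rx":0,"ry":0,"rz":0,"hand":0.5},{"tx":0.1,"ty":0,"tz":-5.2,"rx":0,"ry":0,"rz":0,"hand":0.5}]'
```

```text
time: 43.23
tcp_pos: [480.7, 134.2, 49.5]
eef_rot: [0.706, 0.709, 0.0, 0.0]
ft_force: [-1.6, 0.0, 7.9]
grip_width: 0.101
```

```bash
python3 -m jog '[{"tx":0.3,"ty":0,"tz":0,"rx":0,"ry":0,"rz":0,"hand":0.5},{"tx":0.8,"ty":0,"tz":0,"rx":0,"ry":0,"rz":0,"hand":0.5},{"tx":1.4,"ty":0,"tz":0,"rx":0,"ry":0,"rz":0,"hand":0.5},{"tx":2.1,"ty":0,"tz":0,"rx":0,"ry":0,"rz":0,"hand":0.5},{"tx":2.8,"ty":0,"tz":0,"rx":0,"ry":0,"rz":0,"hand":0.5},{"tx":3.5,"ty":0,"tz":0,"rx":0,"ry":0,"rz":0,"hand":0.5},{"tx":4.2,"ty":0,"tz":0,"rx":0,"ry":0,"rz":0,"hand":0.5},{"tx":4.9,"ty":0,"tz":0,"rx":0,"ry":0,"rz":0,"hand":0.5},{"tx":5.6,"ty":0,"tz":0,"rx":0,"ry":0,"rz":0,"hand":0.5},{"tx":6.3,"ty":0,"tz":0,"rx":0,"ry":0,"rz":0,"hand":0.5},{"tx":7,"ty":0,"tz":0,"rx":0,"ry":0,"rz":0,"hand":0.5},{"tx":7.7,"ty":0,"tz":0,"rx":0,"ry":0,"rz":0,"hand":0.5}]'
python3 -m jog '[{"tx":0.7,"ty":0,"tz":0,"rx":0,"ry":0,"rz":0,"hand":0.5},{"tx":1.4,"ty":0,"tz":0,"rx":0,"ry":0,"rz":0,"hand":0.5},{"tx":2.1,"ty":0,"tz":0,"rx":0,"ry":0,"rz":0,"hand":0.5},{"tx":2.8,"ty":0,"tz":0,"rx":0,"ry":0,"rz":0,"hand":0.5},{"tx":3.5,"ty":0,"tz":0,"rx":0,"ry":0,"rz":0,"hand":0.5},{"tx":4.2,"ty":0,"tz":0,"rx":0,"ry":0,"rz":0,"hand":0.5},{"tx":4.9,"ty":0,"tz":0,"rx":0,"ry":0,"rz":0,"hand":0.5},{"tx":5.6,"ty":0,"tz":0,"rx":0,"ry":0,"rz":0,"hand":0.5},{"tx":6.3,"ty":0,"tz":0,"rx":0,"ry":0,"rz":0,"hand":0.5},{"tx":7,"ty":0,"tz":0,"rx":0,"ry":0,"rz":0,"hand":0.5},{"tx":7.5,"ty":0,"tz":0,"rx":0,"ry":0,"rz":0,"hand":0.5},{"tx":8,"ty":0,"tz":0,"rx":0,"ry":0,"rz":0,"hand":0.5}]'
python3 -m jog '[{"tx":0.3,"ty":0,"tz":0,"rx":0,"ry":0,"rz":0,"hand":0.5},{"tx":0.6,"ty":0,"tz":0,"rx":0,"ry":0,"rz":0,"hand":0.5},{"tx":0.9,"ty":0,"tz":0,"rx":0,"ry":0,"rz":0,"hand":0.5},{"tx":0.9,"ty":0,"tz":0,"rx":0,"ry":0,"rz":0,"hand":0.5}]'
python3 - <<'E'
from h import *
st()
E
```

```text
time: 44.23
tcp_pos: [557.9, 133.7, 49.6]
eef_rot: [0.706, 0.709, 0.0, 0.0]
ft_force: [-1.3, -1.6, 5.6]
grip_width: 0.097
time: 45.23
tcp_pos: [638.1, 133.3, 49.6]
eef_rot: [0.706, 0.708, 0.0, 0.0]
ft_force: [-1.2, -1.6, 6.8]
grip_width: 0.096
time: 45.57
tcp_pos: [645.3, 133.2, 49.6]
eef_rot: [0.706, 0.708, -0.001, -0.001]
ft_force: [-6.2, -3.7, 11.3]
grip_width: 0.098
t 45.57 tcp [645.3 133.2  49.6] z [-0.003 -0.001 -1.   ] y [ 1.     0.004 -0.003] F [-6.2 -3.7 11.3] w 9.1
```

```bash
python3 -m jog '[{"tx":0.4,"ty":0,"tz":0,"rx":0,"ry":0,"rz":0,"hand":0.5},{"tx":0.8,"ty":0,"tz":0,"rx":0,"ry":0,"rz":0,"hand":0.5},{"tx":0.8,"ty":0,"tz":0,"rx":0,"ry":0,"rz":0,"hand":0.5}]'
```

```text
time: 45.82
tcp_pos: [645.5, 133.3, 49.2]
eef_rot: [0.705, 0.709, -0.007, -0.006]
ft_force: [-28.0, -1.4, 30.1]
grip_width: 0.097
```

```bash
python3 -m jog '[{"tx":-0.5,"ty":0,"tz":0,"rx":0,"ry":0,"rz":0,"hand":1.8},{"tx":-0.7,"ty":0,"tz":0,"rx":0,"ry":0,"rz":0,"hand":2.2},{"tx":-0.8,"ty":0,"tz":0,"rx":0,"ry":0,"rz":0,"hand":2.2},{"tx":-0.8,"ty":0,"tz":1,"rx":0,"ry":0,"rz":0,"hand":2.2},{"tx":-0.8,"ty":0,"tz":4,"rx":0,"ry":0,"rz":0,"hand":2.2},{"tx":-0.8,"ty":0,"tz":8,"rx":0,"ry":0,"rz":0,"hand":1.5},{"tx":-0.8,"ty":0,"tz":12,"rx":0,"ry":0,"rz":0,"hand":0.5},{"tx":-2.8,"ty":2,"tz":15,"rx":0,"ry":0,"rz":0,"hand":0},{"tx":-4.8,"ty":4,"tz":16,"rx":0,"ry":0,"rz":0,"hand":0},{"tx":-4.8,"ty":4,"tz":16,"rx":0,"ry":0,"rz":0,"hand":0}]'
python3 - <<'E'
from h import *
st()
shot("scene","s36",(200,120,360,240),5);shot("top","t36",(200,110,320,210),6)
E
```

```text
time: 46.65
tcp_pos: [605.2, 179.0, 212.6]
eef_rot: [0.704, 0.71, 0.003, -0.0]
ft_force: [-0.1, 0.7, 0.1]
grip_width: 0.006
t 46.65 tcp [605.2 179.  212.6] z [ 0.003  0.005 -1.   ] y [1.    0.009 0.003] F [-0.1  0.7  0.1] w 0.6
```

View pics/s36.png

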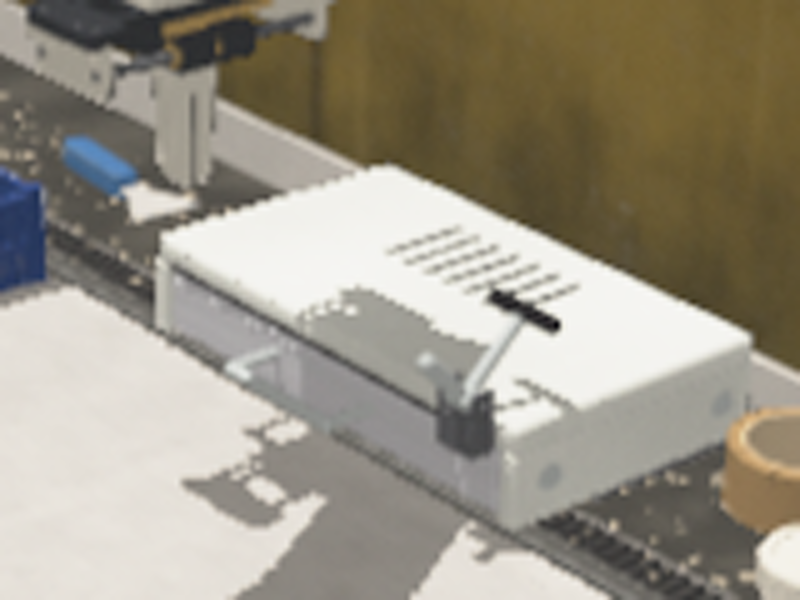

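View pics/t36.png

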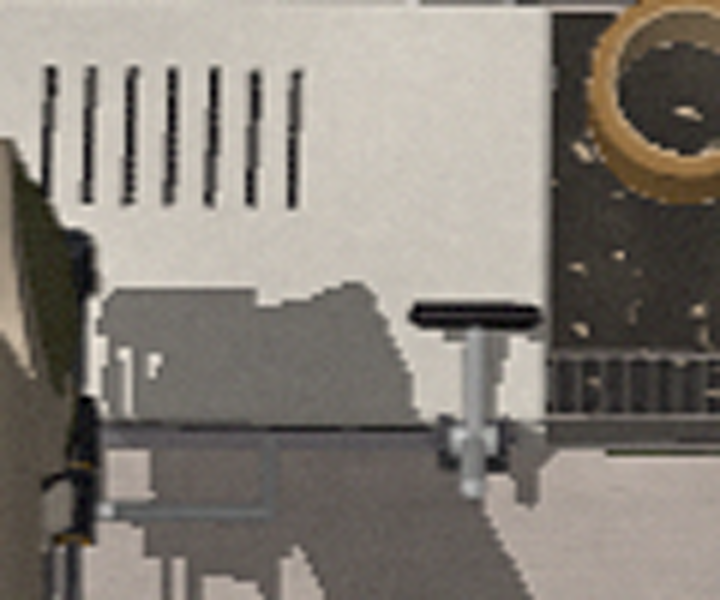

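```bash
python3 - <<'E'
from h import *
np.set_printoptions(precision=1,suppress=True)
print(tri({"top":(279.2,162.4),"scene":(305,182.4)}), back("top",279.2,162.4,98+42))
print("hinge",back("top",200+475/6,110+440/6,98))
print("handle",back("top",200+190/6,110+513/6,46))
for a in(0,50,90): print(a)
E
```

```text
[717.7 -15.5 142.7] [719.  -15.9 140. ]
hinge [669.6 -16.4  98. ]
handle [644.5 122.6  46. ]
0
50
90
```

```bash
python3 -m jog '[{"tx":2.3,"ty":-2.8,"tz":0,"rx":0,"ry":0,"rz":0,"hand":0},{"tx":4.8,"ty":-5.8,"tz":0,"rx":0,"ry":0,"rz":0,"hand":0},{"tx":7.3,"ty":-8.8,"tz":0,"rx":0,"ry":0,"rz":0,"hand":0},{"tx":9.8,"ty":-11.8,"tz":0,"rx":0,"ry":0,"rz":0,"hand":0},{"tx":12.3,"ty":-14.8,"tz":0,"rx":0,"ry":0,"rz":0,"hand":0},{"tx":14.7,"ty":-17.3,"tz":0,"rx":0,"ry":0,"rz":0,"hand":0},{"tx":14.7,"ty":-17.3,"tz":-2,"rx":0,"ry":0,"rz":0,"hand":0},{"tx":14.7,"ty":-17.3,"tz":-4,"rx":0,"ry":0,"rz":0,"hand":0},{"tx":14.7,"ty":-17.3,"tz":-5.9,"rx":0,"ry":0,"rz":0,"hand":0},{"tx":14.7,"ty":-17.3,"tz":-5.9,"rx":0,"ry":0,"rz":0,"hand":0}]'
python3 - <<'E'
from h import *
st()
shot("scene","s37",(230,100,350,200),6)
E
```

```text
time: 47.58
tcp_pos: [751.7, -0.8, 144.4]
eef_rot: [0.706, 0.708, -0.003, -0.002]
ft_force: [-0.2, -0.5, -0.0]
grip_width: 0.008
t 47.58 tcp [751.7  -0.8 144.4] z [-0.007 -0.001 -1.   ] y [ 1.     0.003 -0.007] F [-0.2 -0.5 -0. ] w 0.7
```

View pics/s37.png

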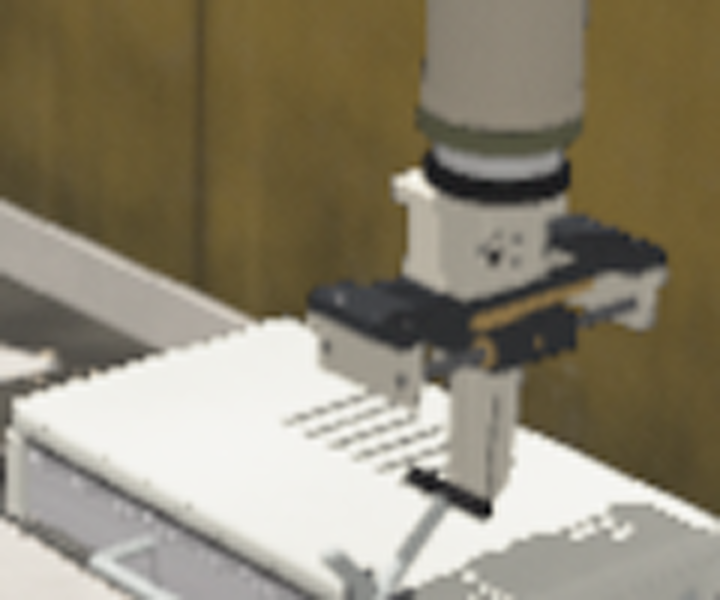

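```bash
python3 -m jog '[{"tx":-1,"ty":0,"tz":0.5,"rx":0,"ry":0,"rz":0,"hand":0},{"tx":-1.8,"ty":0,"tz":1.1,"rx":0,"ry":0,"rz":0,"hand":0},{"tx":-2.8,"ty":0,"tz":1.8,"rx":0,"ry":0,"rz":0,"hand":0},{"tx":-3.8,"ty":0,"tz":2.4,"rx":0,"ry":0,"rz":0,"hand":0},{"tx":-4.9,"ty":0,"tz":2.7,"rx":0,"ry":0,"rz":0,"hand":0},{"tx":-6,"ty":0,"tz":2.8,"rx":0,"ry":0,"rz":0,"hand":0},{"tx":-7.1,"ty":0,"tz":2.8,"rx":0,"ry":0,"rz":0,"hand":0},{"tx":-8.2,"ty":0,"tz":2.6,"rx":0,"ry":0,"rz":0,"hand":0},{"tx":-9.2,"ty":0,"tz":2.2,"rx":0,"ry":0,"rz":0,"hand":0},{"tx":-10.2,"ty":0,"tz":1.9,"rx":0,"ry":0,"rz":0,"hand":0},{"tx":-10.2,"ty":0,"tz":1.9,"rx":0,"ry":0,"rz":0,"hand":0}]'
python3 - <<'E'
from h import *
st()
shot("scene","s38",(220,110,340,210),6)
E
```

```text
time: 48.55
tcp_pos: [649.2, 1.1, 169.9]
eef_rot: [0.706, 0.709, -0.0, -0.0]
ft_force: [0.1, 0.6, -0.4]
grip_width: 0.002
t 48.55 tcp [649.2   1.1 169.9] z [-0.  0. -1.] y [ 1.     0.004 -0.   ] F [ 0.1  0.6 -0.4] w 0.1
```

View pics/s38.png

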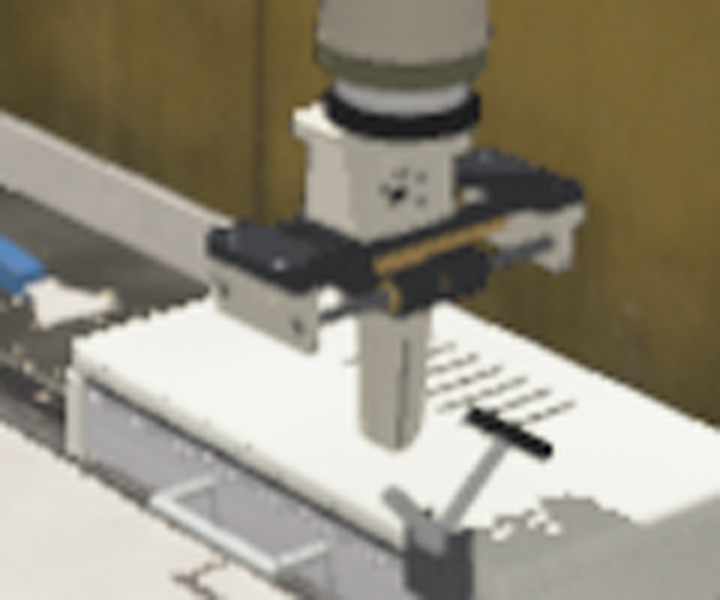

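The fingers passed over the bar, because the reading I used was a downward transient. I'll go back behind it, lower.

```bash
python3 -m jog '[{"tx":0,"ty":0,"tz":2.5,"rx":0,"ry":0,"rz":0,"hand":0},{"tx":3,"ty":0,"tz":3,"rx":0,"ry":0,"rz":0,"hand":0},{"tx":6.5,"ty":0,"tz":3,"rx":0,"ry":0,"rz":0,"hand":0},{"tx":10,"ty":0,"tz":3,"rx":0,"ry":0,"rz":0,"hand":0},{"tx":10.5,"ty":0,"tz":1,"rx":0,"ry":0,"rz":0,"hand":0},{"tx":10.5,"ty":0,"tz":-1,"rx":0,"ry":0,"rz":0,"hand":0},{"tx":10.5,"ty":0,"tz":-2.7,"rx":0,"ry":0,"rz":0,"hand":0},{"tx":10.5,"ty":0,"tz":-2.7,"rx":0,"ry":0,"rz":0,"hand":0},{"tx":10.5,"ty":0,"tz":-2.7,"rx":0,"ry":0,"rz":0,"hand":0},{"tx":10.5,"ty":0,"tz":-2.7,"rx":0,"ry":0,"rz":0,"hand":0}]'
python3 - <<'E'
from h import *
st()
E
```

```text
time: 49.43
tcp_pos: [757.4, 1.0, 143.3]
eef_rot: [0.706, 0.709, 0.001, 0.001]
ft_force: [-0.3, 0.3, 0.6]
grip_width: 0.002
t 49.43 tcp [757.4   1.  143.3] z [ 0.002 -0.    -1.   ] y [1.    0.004 0.002] F [-0.3  0.3  0.6] w 0.2
```

```bash
python3 -m jog '[{"tx":-1,"ty":0,"tz":0.1,"rx":0,"ry":0,"rz":0,"hand":0},{"tx":-2,"ty":0,"tz":0.6,"rx":0,"ry":0,"rz":0,"hand":0},{"tx":-3,"ty":0,"tz":1.3,"rx":0,"ry":0,"rz":0,"hand":0},{"tx":-4.2,"ty":0,"tz":2,"rx":0,"ry":0,"rz":0,"hand":0},{"tx":-5.3,"ty":0,"tz":2.3,"rx":0,"ry":0,"rz":0,"hand":0},{"tx":-6.5,"ty":0,"tz":2.4,"rx":0,"ry":0,"rz":0,"hand":0},{"tx":-7.6,"ty":0,"tz":2.3,"rx":0,"ry":0,"rz":0,"hand":0},{"tx":-8.7,"ty":0,"tz":2,"rx":0,"ry":0,"rz":0,"hand":0},{"tx":-9.7,"ty":0,"tz":1.6,"rx":0,"ry":0,"rz":0,"hand":0},{"tx":-10.7,"ty":0,"tz":1,"rx":0,"ry":0,"rz":0,"hand":0},{"tx":-10.7,"ty":0,"tz":1,"rx":0,"ry":0,"rz":0,"hand":0}]'
python3 - <<'E'
from h import *
st()
shot("scene","s39",(220,110,340,210),6)
E
```

```text
time: 50.35
tcp_pos: [648.1, 1.0, 152.8]
eef_rot: [0.706, 0.709, 0.0, -0.0]
ft_force: [-0.6, -0.1, 0.6]
grip_width: 0.009
t 50.35 tcp [648.1   1.  152.8] z [ 0.  0. -1.] y [1.    0.004 0.   ] F [-0.6 -0.1  0.6] w 0.8
```

View pics/s39.png

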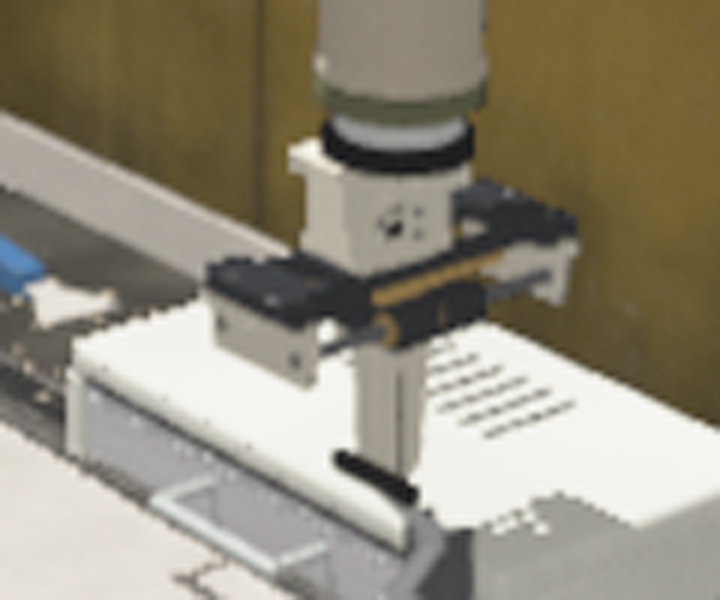

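```bash
python3 -m jog '[{"tx":0.5,"ty":0,"tz":1.5,"rx":0,"ry":0,"rz":0,"hand":0},{"tx":0.3,"ty":0,"tz":4,"rx":0,"ry":0,"rz":0,"hand":0},{"tx":-2,"ty":0,"tz":4,"rx":0,"ry":0,"rz":0,"hand":0},{"tx":-3.7,"ty":0,"tz":4,"rx":0,"ry":0,"rz":0,"hand":0},{"tx":-3.7,"ty":0,"tz":2.5,"rx":0,"ry":0,"rz":0,"hand":0},{"tx":-3.7,"ty":0,"tz":1.3,"rx":0,"ry":0,"rz":0,"hand":0},{"tx":-3.7,"ty":0,"tz":0,"rx":0,"ry":0,"rz":0,"hand":0},{"tx":-4,"ty":0,"tz":-1,"rx":0,"ry":0,"rz":0,"hand":0},{"tx":-4.2,"ty":0,"tz":-1.8,"rx":0,"ry":0,"rz":0,"hand":0},{"tx":-4.4,"ty":0,"tz":-2.5,"rx":0,"ry":0,"rz":0,"hand":0},{"tx":-4.4,"ty":0,"tz":-2.8,"rx":0,"ry":0,"rz":0,"hand":0},{"tx":-4.4,"ty":0,"tz":-2.8,"rx":0,"ry":0,"rz":0,"hand":0}]'
python3 - <<'E'
from h import *
st()
shot("scene","s40",(220,120,340,220),6)
E
```

```text
time: 51.4
tcp_pos: [590.5, 1.3, 119.0]
eef_rot: [0.705, 0.709, -0.011, -0.012]
ft_force: [-33.6, 1.3, 4.8]
grip_width: 0.005
t 51.4 tcp [590.5   1.3 119. ] z [-0.032  0.001 -0.999] y [ 0.999  0.004 -0.032] F [-33.6   1.3   4.8] w 0.4
```

View pics/s40.png

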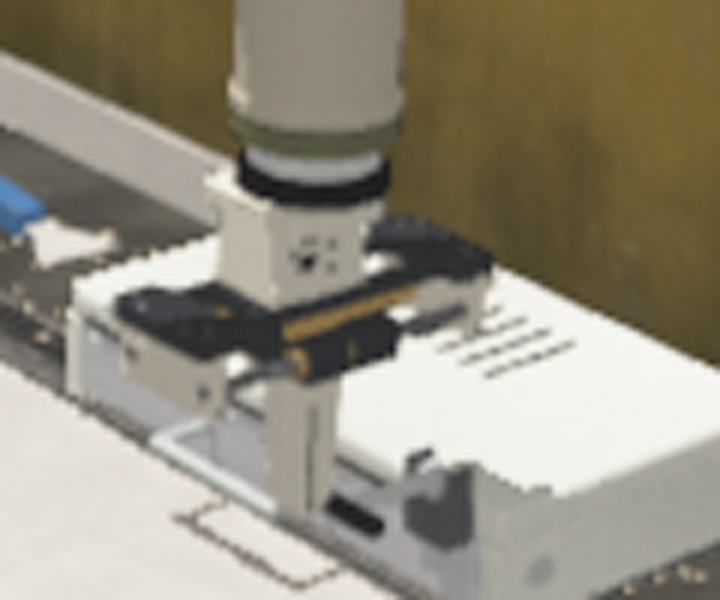

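```bash
python3 -m jog '[{"tx":-1,"ty":0,"tz":0,"rx":0,"ry":0,"rz":0,"hand":0},{"tx":-2,"ty":0,"tz":1,"rx":0,"ry":0,"rz":0,"hand":0},{"tx":-2,"ty":0,"tz":4,"rx":0,"ry":0,"rz":0,"hand":0},{"tx":-2,"ty":3,"tz":8,"rx":0,"ry":0,"rz":0,"hand":0},{"tx":-2,"ty":6,"tz":8,"rx":0,"ry":0,"rz":0,"hand":0},{"tx":-2,"ty":6,"tz":8,"rx":0,"ry":0,"rz":0,"hand":0}]'
python3 - <<'E'
from h import *
st()
shot("scene","s41",(220,120,340,220),6);shot("top","t41",(200,110,320,210),6)
E
```

```text
time: 51.95
tcp_pos: [588.3, 68.3, 207.4]
eef_rot: [0.703, 0.711, 0.004, 0.001]
ft_force: [-0.7, 1.2, -0.6]
grip_width: 0.004
t 51.95 tcp [588.3  68.3 207.4] z [ 0.007  0.005 -1.   ] y [1.    0.011 0.007] F [-0.7  1.2 -0.6] w 0.4
```

View pics/s41.png

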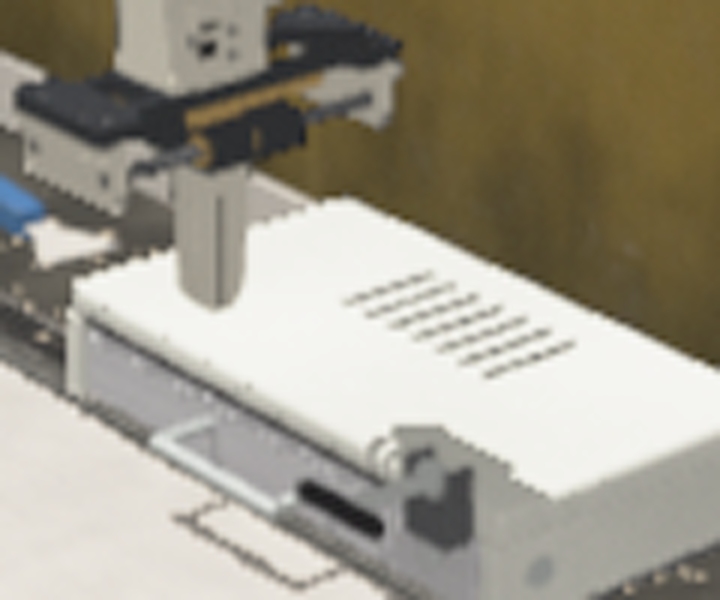

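View pics/t41.png

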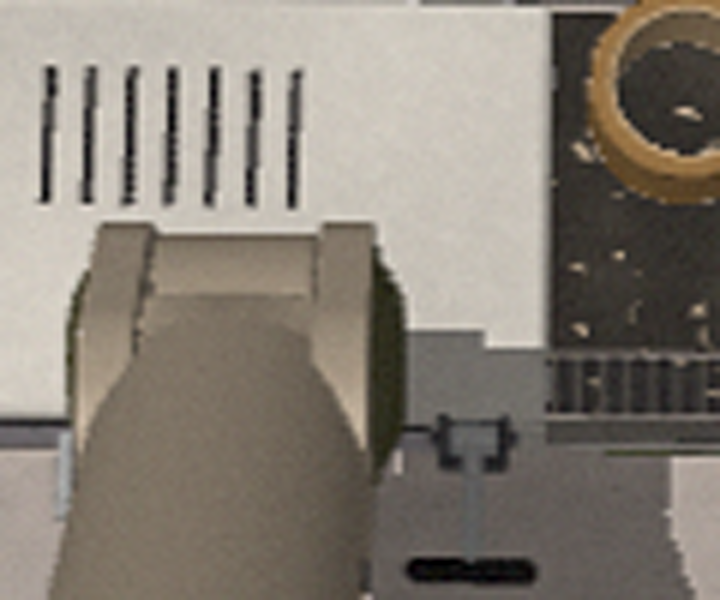

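```bash
python3 - <<'E'
from h import *
np.set_printoptions(precision=1,suppress=True)
X=tri({"top":(200+472/6,110+571/6),"scene":(220+342/6,120+508/6)})
print(X, "from hinge", X-np.array([669,-16,98]), np.linalg.norm((X-np.array([669,-16,98]))[[0,2]]))
print(back("top",200+472/6,110+571/6,98))
st()
E
```

```text
[605.  -15.5 103.1] from hinge [-64.    0.5   5.1] 64.238157123783
[606.2 -15.6  98. ]
t 52.05 tcp [586.9  63.  205.2] z [ 0.  0. -1.] y [1. 0. 0.] F [-1.4 -0.   0. ] w 0.3
```

```bash
python3 -m jog '[{"tx":1,"ty":-3.5,"tz":0,"rx":0,"ry":0,"rz":0,"hand":0},{"tx":1.9,"ty":-7.5,"tz":0,"rx":0,"ry":0,"rz":0,"hand":0},{"tx":1.9,"ty":-7.5,"tz":-2.5,"rx":0,"ry":0,"rz":0,"hand":0},{"tx":1.9,"ty":-7.5,"tz":-5,"rx":0,"ry":0,"rz":0,"hand":0},{"tx":1.9,"ty":-7.5,"tz":-6.5,"rx":0,"ry":0,"rz":0,"hand":0},{"tx":1.9,"ty":-7.5,"tz":-7.2,"rx":0,"ry":0,"rz":0,"hand":0},{"tx":1.9,"ty":-7.5,"tz":-7.7,"rx":0,"ry":0,"rz":0,"hand":0},{"tx":1.9,"ty":-7.5,"tz":-8.1,"rx":0,"ry":0,"rz":0,"hand":0},{"tx":1.9,"ty":-7.5,"tz":-8.1,"rx":0,"ry":0,"rz":0,"hand":0}]'
```

```text
time: 52.8
tcp_pos: [604.8, -14.8, 123.2]
eef_rot: [0.706, 0.708, -0.0, 0.0]
ft_force: [-2.1, -1.4, 2.3]
grip_width: 0.003
```

```bash
python3 -m jog '[{"tx":0,"ty":0,"tz":-0.3,"rx":0,"ry":0,"rz":0,"hand":0},{"tx":0,"ty":0,"tz":-0.6,"rx":0,"ry":0,"rz":0,"hand":0},{"tx":0,"ty":0,"tz":-0.6,"rx":0,"ry":0,"rz":0,"hand":0}]'
```

```text
time: 53.05
tcp_pos: [605.0, -14.7, 121.5]
eef_rot: [0.706, 0.708, 0.001, 0.001]
ft_force: [-14.1, 0.5, 46.9]
grip_width: 0.006
```

```bash
python3 -m jog '[{"tx":0,"ty":0,"tz":1.5,"rx":0,"ry":0,"rz":0,"hand":0},{"tx":0,"ty":0,"tz":5,"rx":0,"ry":0,"rz":0,"hand":0},{"tx":-1,"ty":-3,"tz":9,"rx":0,"ry":0,"rz":0,"hand":0},{"tx":-3,"ty":-6.5,"tz":11,"rx":0,"ry":0,"rz":0,"hand":0},{"tx":-5,"ty":-10,"tz":11,"rx":0,"ry":0,"rz":0,"hand":0},{"tx":-7,"ty":-13.5,"tz":11,"rx":0,"ry":0,"rz":0,"hand":0},{"tx":-9,"ty":-17,"tz":11,"rx":0,"ry":0,"rz":0,"hand":0},{"tx":-11,"ty":-20.5,"tz":11,"rx":0,"ry":0,"rz":0,"hand":0},{"tx":-11,"ty":-24,"tz":11,"rx":0,"ry":0,"rz":0,"hand":0},{"tx":-11,"ty":-24,"tz":11,"rx":0,"ry":0,"rz":0,"hand":0}]'
python3 - <<'E'
from h import *
st()
shot("scene","s42",(200,120,360,240),5);shot("top","t42",(150,90,310,210),5)
E
```

```text
time: 53.88
tcp_pos: [492.6, -262.5, 228.5]
eef_rot: [0.709, 0.705, -0.001, 0.003]
ft_force: [-0.4, 0.1, -0.1]
grip_width: 0.005
t 53.88 tcp [ 492.6 -262.5  228.5] z [ 0.003 -0.005 -1.   ] y [ 1.    -0.005  0.003] F [-0.4  0.1 -0.1] w 0.5
```

View pics/s42.png

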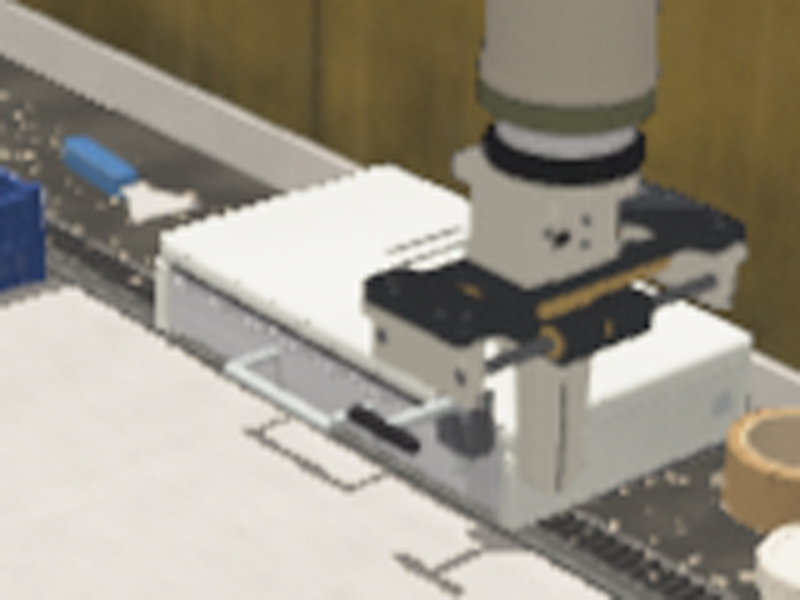

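View pics/t42.png

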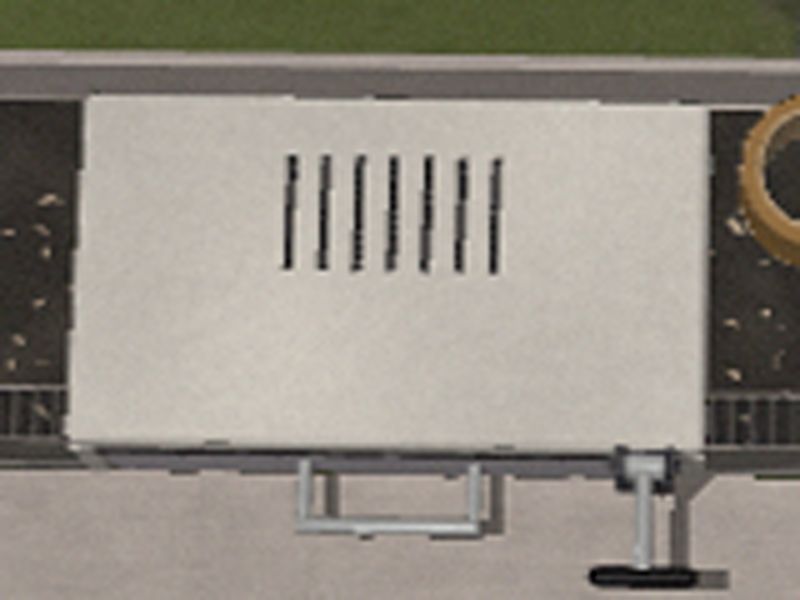

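View pics/s42_full.png

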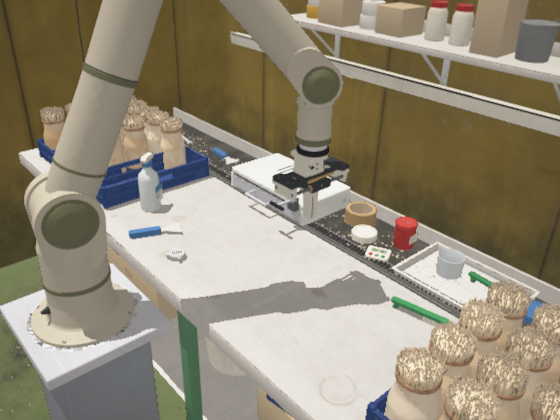

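```bash
python3 - <<'E'
from h import *
np.set_printoptions(precision=1,suppress=True)
print("bar",tri({"top":(278.6,205.3),"scene":(276.8,205.6)}))
print("handle",back("top",150+388/5,90+526/5,46))
print(hand_in())
E
```

```text
bar [605.  -15.1  99.8]
handle [645.3 134.5  46. ]
the job is handed in; nothing more can be done
None
```

I handed the job in at about 54 s. All three plates are in the drawer, turned over with their ribs up. The drawer is shut, the clamp lever is fully down and the spray bottle is still upright.

**How it went:**
- **Flipping the plates:** I swung each plate past vertical against the drawer's front panel, then laid it flat on the floor.
- **Slips:** Plates 1 and 2 each slipped out of the grip once. Plate 1 came to rest leaning on the panel. Plate 2 fell into the drawer smooth face up. I gripped both again and placed them correctly.
- **Plate 2 knocked:** It was pushed about 36 mm aside before I reached it, so I measured it again before picking it up.
- **Clamp:** My first push passed over the bar. While I pressed the lever down, the fingers once wedged in front of the bar at about 34 N, so I backed off and pressed from above.

**Last checks:**
- **Plates:** The last picture before shutting the drawer shows all three flat, ribs up and clear of each other. I couldn't see inside after that.
- **Drawer:** The handle stopped against the end at x of about 645 mm, a full 180 mm from fully out.
- **Clamp:** The lever hit its stop at about 47 N on the fingertips. Its bar measured about 100 mm high against 98 mm expected, which is within the camera's error.
- **Arm:** The gripper was clear of everything at hand-in.

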